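Plug in the sensor modules, scan the culture jars and put them back

TASK

Get the culture jars read: plug every sensor module that is there fully home into a socket of the sensor station, and stand both jars upright on the reader's printed rings, one centred on each ring, with their marked sides facing the scanner windows. With all of that in place, press the trigger pedal right down to its stop and hold it there for half a second, then let it come up and stand both jars back on the grey mat, upright. Leave the modules plugged in and everything else on the bench where it is.

Things in the scene. Friction and masses are not known exactly. Their poses are not given: they have to be found in the camera images.
- module0: one of 2 or 3 identical plug-in sensor modules (None from the start if absent): plain grey housing 46 (x) x 64 (y) x 44 mm high on a narrower dark steel plug foot 36 (x) x 54 (y) x 22 mm high, on which it stands; 66 mm high in all, 0.2 kg. Origin: centre of the foot's underside, z up. Grip the housing along its x (46 mm). It plugs in either way round
- module1: one of 2 or 3 identical plug-in sensor modules (None from the start if absent): plain grey housing 46 (x) x 64 (y) x 44 mm high on a narrower dark steel plug foot 36 (x) x 54 (y) x 22 mm high, on which it stands; 66 mm high in all, 0.2 kg. Origin: centre of the foot's underside, z up. Grip the housing along its x (46 mm). It plugs in either way round
- module2: one of 2 or 3 identical plug-in sensor modules (None from the start if absent): plain grey housing 46 (x) x 64 (y) x 44 mm high on a narrower dark steel plug foot 36 (x) x 54 (y) x 22 mm high, on which it stands; 66 mm high in all, 0.2 kg. Origin: centre of the foot's underside, z up. Grip the housing along its x (46 mm). It plugs in either way round
- jar0: closed culture jar, a plain upright cylinder 56 mm in diameter and 66 mm high, about 0.2 kg, white with a metal lid; origin at the centre of its underside, z up, its x axis points to its marked side: a black patch on the side and a black bar on the lid from the centre towards that side. It starts on the mat. The two jars are alike
- jar1: closed culture jar, a plain upright cylinder 56 mm in diameter and 66 mm high, about 0.2 kg, white with a metal lid; origin at the centre of its underside, z up, its x axis points to its marked side: a black patch on the side and a black bar on the lid from the centre towards that side. It starts on the mat. The two jars are alike
- jar0_mark (a point): point on the side of jar0, at the middle of its black patch, 28 mm from the jar's axis and 26 mm up
- jar1_mark (a point): point on the side of jar1, at the middle of its black patch, 28 mm from the jar's axis and 26 mm up
- station: sensor station: fixed grey block 110 (its x) x 280 (its y) x 34 mm high, top face with a narrow dark lamp strip along its +x edge and three rectangular sockets in a row along its y. Origin: centre of its underside, z up
- station_hole0 (a point): centre of the mouth of socket 0, 34 mm above the table, at y = -85 mm of the station; 39 (station x) x 57 mm (station y), 2 mm chamfer, 24 mm deep. Takes any module, module x along station x either way round; when home the shoulder rests on the station's top and the module's origin is 12 mm above the table
- station_hole1 (a point): centre of the mouth of socket 1, 34 mm above the table, at y = 0 mm of the station; 39 (station x) x 57 mm (station y), 2 mm chamfer, 24 mm deep. Takes any module, module x along station x either way round; when home the shoulder rests on the station's top and the module's origin is 12 mm above the table
- station_hole2 (a point): centre of the mouth of socket 2, 34 mm above the table, at y = 85 mm of the station; 39 (station x) x 57 mm (station y), 2 mm chamfer, 24 mm deep. Takes any module, module x along station x either way round; when home the shoulder rests on the station's top and the module's origin is 12 mm above the table
- reader: jar reader, fixed: grey scanner block 60 (x) x 220 (y) x 75 mm high with two dark windows in its front face; before each window a ring for one jar is printed on a thin sheet on the table. Origin: on the table midway between the two rings; x points from the rings to the windows (the front face is at x = 75 mm), z up
- spot0 (a point): centre of printed ring 0 (66 mm in diameter, level with the table top), at y = -55 mm of the reader, 75 mm in front of its window. Takes any one jar
- spot1 (a point): centre of printed ring 1 (66 mm in diameter, level with the table top), at y = 55 mm of the reader, 75 mm in front of its window. Takes any one jar
- mat: grey mat, 120 (its x) x 240 mm (its y), thin and level with the table top (jars on it stand at z = 0). Origin: its centre. The jars start on it and return to it
- pedal (a joint): angle of the trigger pedal, rad: 0 = up at rest, 0.26 = pressed down to its stop. A spring plate 74 mm wide hinged at its far end on a fixed steel base 140 x 90 mm; a spring returns it. About 3 N at the pad starts it, about 10 N holds it at the stop
- pedal_pad (a point): centre of the rubber pad on top of the pedal plate, where to press, about 90 mm from the hinge. Its x axis points along the pedal's base towards the hinge. At rest it is 62 mm above the table; at the stop 39 mm, and about 4 mm farther from the hinge horizontally
- petri: closed glass petri dish, 60 mm in diameter, 15 mm high; origin at its underside or middle. Not part of the job: leave it where it is
- beaker: glass beaker, 68 mm in diameter, 85 mm high; origin at its underside or middle. Not part of the job: leave it where it is
- bottle: plastic bottle, 60 mm in diameter, 130 mm high; origin at its underside or middle. Not part of the job: leave it where it is
- penpot: black pen pot, 72 mm in diameter, 90 mm high; origin at its underside or middle. Not part of the job: leave it where it is
- slidebox: wooden slide box 90 x 140 x 35 mm; origin at its underside or middle. Not part of the job: leave it where it is
- spoon: steel lab spoon lying flat; origin at its underside or middle. Not part of the job: leave it where it is
Not all that is in view belongs to the job. Leave any purple look-alike of the jar1 alone.

How it is judged (in metres and radians):
On the way:
1. the pedal is at its stop (within 0.03 rad) while every module is home in a socket and each jar stands on a ring (centre within 15 mm) with its marked side facing the windows (within 20 degrees) (value of joint pedal above 0.23 rad and (horizontal distance between module0 and station_hole0 below 0.004 m or horizontal distance between module0 and station_hole1 below 0.004 m or horizontal distance between module0 and station_hole2 below 0.004 m) and z of each of module0, module1, module2 in the frame of station below 0.0155 m and angle between each of module0, module1, module2's own z axis and vertical below 0.07 rad and angle between the x axis of each of module0, module1, module2 and the x axis of station, either way round below 0.1 rad and (horizontal distance between module1 and station_hole0 below 0.004 m or horizontal distance between module1 and station_hole1 below 0.004 m or horizontal distance between module1 and station_hole2 below 0.004 m) and (horizontal distance between module2 and station_hole0 below 0.004 m or horizontal distance between module2 and station_hole1 below 0.004 m or horizontal distance between module2 and station_hole2 below 0.004 m) and (horizontal distance between jar0 and spot0 below 0.015 m or horizontal distance between jar0 and spot1 below 0.015 m) and angle between each of jar0, jar1's own z axis and vertical below 0.1 rad and height (world z) of each of jar0, jar1 below 0.008 m and angle between the x axis of each of jar0, jar1 and the x axis of reader, either way round below 0.35 rad and x of each of jar0_mark, jar1_mark in the frame of reader above 0 m and (horizontal distance between jar1 and spot0 below 0.015 m or horizontal distance between jar1 and spot1 below 0.015 m)), for 0.3 s.
At the end, for the whole second after the job is handed in: Every module is seated in a socket (origin at most 15.5 mm above the table, within 4 mm of the socket's centre, tilted less than 4 degrees, turned less than 0.1 rad), both jars stand upright and still on the mat (centres at least 10 mm inside its edges), and the pedal is up (below 0.04 rad) ((horizontal distance between module0 and station_hole0 below 0.004 m or horizontal distance between module0 and station_hole1 below 0.004 m or horizontal distance between module0 and station_hole2 below 0.004 m) and z of each of module0, module1, module2 in the frame of station below 0.0155 m and angle between each of module0, module1, module2's own z axis and vertical below 0.07 rad and angle between the x axis of each of module0, module1, module2 and the x axis of station, either way round below 0.1 rad and (horizontal distance between module1 and station_hole0 below 0.004 m or horizontal distance between module1 and station_hole1 below 0.004 m or horizontal distance between module1 and station_hole2 below 0.004 m) and (horizontal distance between module2 and station_hole0 below 0.004 m or horizontal distance between module2 and station_hole1 below 0.004 m or horizontal distance between module2 and station_hole2 below 0.004 m) and x of jar0 in the frame of mat between -0.05 and 0.05 m and y of jar0 in the frame of mat between -0.11 and 0.11 m and angle between each of jar0, jar1's own z axis and vertical below 0.1 rad and height (world z) of each of jar0, jar1 below 0.008 m and linear speed of each of jar0, jar1, module0, module1, module2 below 0.02 m/s and x of jar1 in the frame of mat between -0.05 and 0.05 m and y of jar1 in the frame of mat between -0.11 and 0.11 m and value of joint pedal below 0.04 rad); the robot touches nothing.
It fails at once if something that is not part of the job is moved more than 30 mm (distance of any of petri, beaker, bottle, penpot, slidebox, spoon from where it was at the start of the episode above 0.03 m).
Of module0, module1, module2 only 2 to 3 are there at a start; the rules pass over those that are not, and their reading is None.
At some moment in a run one of jar0, jar1 may be knocked a few centimetres aside while the robot is not near it.
It also fails if it takes over 210 s, if anything falls off the work surface, if the arm or the gripper's body presses on something with over 40 N, if the wrist force passes 120 N, or if a joint passes its speed limit or range.

ROBOT

A 6-joint arm with a two-finger parallel gripper is mounted at the origin on the work surface. World frame = base frame: x ahead of the robot, y to its left, z up, the work surface at z = 0. Lengths are in m, angles in degrees, forces in N, time in s.
With the tool pointing down it reaches from about 0.325 to 0.875 m from the base axis. Payload 4.4 kg.
Tool frame: the origin (TCP) lies between the finger pads; the fingertips stand 11 mm ahead of it and the grasp point (between the pads) lies 8 mm behind it (manip.tip_reach is the distance from the TCP to the fingertips, in m); z points along the fingers, y is the direction in which the jaws open and shut (so a half turn about z gives the same grasp; the last joint's range is limited). The gripper opens to 85 mm and grips with 20 to 120 N. Pads are 22 mm wide; open, the fingers measure 114 mm over their backs; the gripper's body (76 mm by 85 mm) begins 54 mm behind the grasp point. The pads swing forward as they close: fully open they stand 13 mm farther back than shut.
Start: joints at [64.257, 11.837, 88.321, -0, 79.842, -8.623], TCP at [0.169, 0.55, 0.242] pointing down, gripper open.
Joint ranges: [-156.59, 156.59], [-49.26, 127.26], [12.9, 141.05], [-63.56, 243.56], [4.71, 150.69], [-161.64, 161.64]. Speed limits (degrees/s): [159.86, 159.86, 180, 180, 180, 180].

INTERFACE

Orientations are given as [roll, pitch, yaw] about the fixed x, y, z axes, in that order (R = Rz(yaw) Ry(pitch) Rx(roll)).
In Python, from station import manip gives the robot as it stands.
- The arm moves only by the tool send_rows, never from a script. Its argument "commands" is a list of rows, each a list of 3 entries, a list of its own where there are three numbers: the closure, from -1 (fully open) to 1 (shut), then the shift along the tool's x, y, z as a fraction of full scale, then the turn, a rotation vector about the tool's x, y, z as a fraction of full scale. A call has 1 to 10 rows; each row is the pose to reach, as a shift and turn from the pose commanded when the call began, along the tool's axes at that moment; what a row does not reach only later rows make up. Full scale, the value 1, is 10 cm for a shift and 45 degrees for a turn. A row lasts 1/12 s, in which the tool goes at most 41.7 mm and 7.16 degrees, less where a joint would pass 70% of its speed; a pose out of reach is approached as far as the arm can. A call with a number of a shift or a turn outside -1 to 1 is refused whole. A call with a gripper value outside its range is refused whole. The fingers move at their own pace and stop on an object; the grip force is fixed at half the most. Time passes only in rows, so rows that repeat a pose let the fingers close. It gives the time, the measured TCP pose, the force and the opening at its end, in the units of the state.
- manip.read_state(): the state, without advancing time (a new reading comes with each control period).
- manip.grab_frame(name): name is "scene" or "side" or "wrist"; returns a dict with "image" (420x560x3 uint8, red, green, blue), "fx", "fy", "cx", "cy" (pixels), "cam_to_world" (4x4, takes a point from camera to world coordinates); the wrist camera has in their place "tool_from_camera" (4x4, takes a point from camera to tool coordinates, whose origin is the TCP and whose axes are the flange's). Camera axes: x right, y down, z forward; pixel columns grow to the right and rows downward; lengths in m; the calibration is good to about 2 mm. The wrist camera is an equidistant fisheye: a pixel r from the principal point sees the ray r / f radians off the axis. A picture is of the moment at which its call begins: read the wrist's pose just before it. There is no depth.
- manip.hand_in(): hands the job in, once; it reports no verdict.
The state is a dict: "time": time; "joint_positions": joint angles; "dq": joint speeds; "joint_torque": joint torques, N m; "tcp_pos": TCP position; "orientation": TCP orientation; "contact_force": force on the tool from outside, world axes, zero at the start; "moment": the same for the moment, N m; "grip_width": finger opening in m.
Only numpy, scipy, OpenCV 4.12 (cv2) and the standard library are available. Lean on these libraries where they do the work, as an engineer would, in place of code of your own. Each camera call takes 0.05 s, during which the arm holds its last target.

## Working session

There is one attempt and no reset: what is moved stays moved. The work goes in short steps, Python scripts to look and compute and a tool call to move; the robot and the scene stay as the last step left them, time stands still between calls to the robot, and variables do not carry over. Pictures are saved under pics/ and viewed, and the job is handed in when it is done.

Besides the shell and the picture viewer there is one more tool, called after "Emit:" as a command line: name --argument value ..., lists and objects as JSON in quotes. send_rows: Moves the arm, as the interface text tells. Shift numbers are shares of 10 cm and turn numbers shares of 45 degrees, none past 1 either way. Its arguments: {"type":"object","properties":{"commands":{"type":"array","items":{"type":"array"}}},"required":["commands"]}

```bash
ls -la; mkdir -p pics; cat > h.py <<'E'
import numpy as np, cv2
from station import manip
from scipy.spatial.transform import Rotation as R
def snap(name,fn):
    f=manip.grab_frame(name); cv2.imwrite('pics/'+fn,cv2.cvtColor(f['image'],cv2.COLOR_RGB2BGR)); return f
E
python3 - <<'E'
from h import *
print(manip.read_state())
for n in ['scene','side','wrist']:
    f=snap(n,n+'0.png'); print(n,{k:v for k,v in f.items() if k!='image'})
E
```

```text
total 12
drwxr-xr-x  3 agent agent 4096 Dec  6 17:42 .
drwxr-xr-x 23 root  root  4096 Dec  6 17:42 ..
drwxr-xr-x  2 agent agent 4096 Dec  6 17:42 pics
{'time': 0.0, 'joint_positions': array([ 6.42568268e+01,  1.18858602e+01,  8.84071250e+01, -5.04599447e-04,
        7.98406901e+01, -8.62406747e+00]), 'dq': array([ 0.021612  ,  0.03848124, -0.04779111, -0.0907781 ,  0.03116086,
       -0.02665211]), 'joint_torque': array([ 6.36508139e-04, -3.83035719e+01, -2.91592759e+01, -2.95706041e-04,
        1.05431656e-02, -7.94368219e-06]), 'tcp_pos': array([0.16895196, 0.54883724, 0.24109051]), 'orientation': array([-1.79867762e+02, -1.95538186e-02,  1.62880961e+02]), 'contact_force': array([-0.43172427, -0.8208507 ,  0.04786885]), 'moment': array([-0.06314388,  0.03863339, -0.00570784]), 'grip_width': 0.08518825213796398}
scene {'fx': 416.75711607324433, 'fy': 416.75711607324433, 'cx': 275.0529604594141, 'cy': 212.3328979097632, 'cam_to_world': array([[-0.81455479,  0.31179676, -0.4891659 ,  1.2164982 ],
       [ 0.57961107,  0.4033261 , -0.70808126,  0.98747219],
       [-0.02348407, -0.8602
[... 238 characters left out ...]
51, -0.02864412,  0.03529046,  0.52506987],
       [-0.04535222, -0.6796368 ,  0.73214547, -0.69116478],
       [ 0.00301303, -0.73298931, -0.68023348,  0.77997588],
       [ 0.        ,  0.        ,  0.        ,  1.        ]])}
wrist {'fx': 325.19226210127806, 'fy': 325.19226210127806, 'cx': 285.3315356832796, 'cy': 211.57513904004713, 'tool_from_camera': array([[-6.96236257e-04, -9.57881179e-01, -2.87164000e-01,
         7.46614969e-02],
       [ 9.99999635e-01, -8.09190536e-04,  2.74659711e-04,
        -8.12090349e-04],
       [-4.95461759e-04, -2.87163704e-01,  9.57881392e-01,
        -1.30768582e-01],
       [ 0.00000000e+00,  0.00000000e+00,  0.00000000e+00,
         1.00000000e+00]])}
```

View pics/scene0.png

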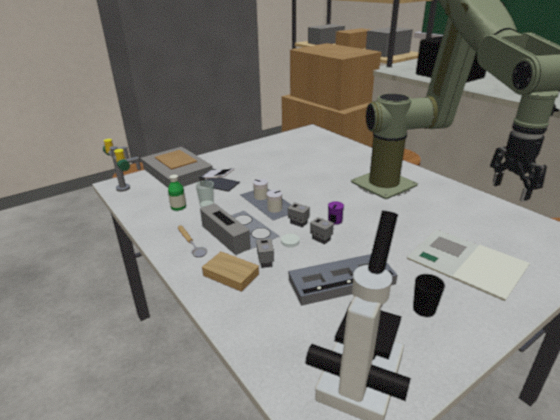

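View pics/side0.png

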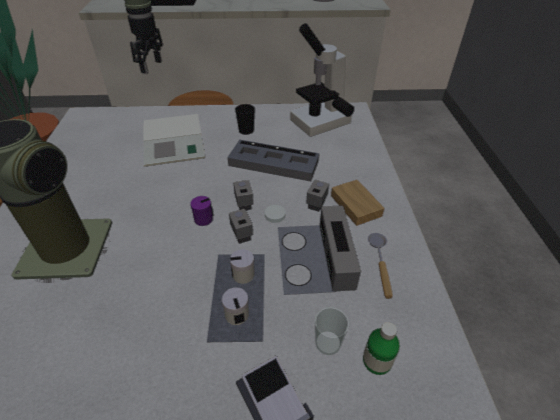

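View pics/wrist0.png

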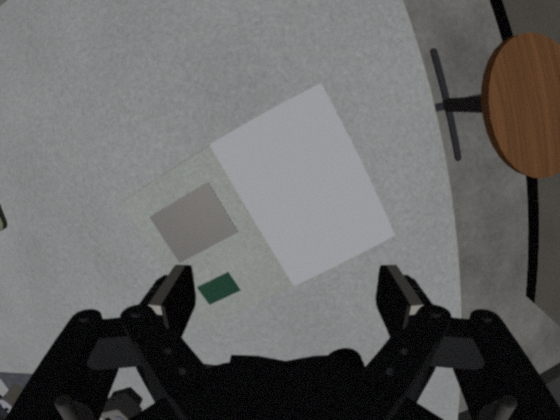

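```bash
cat >> h.py <<'E'
def ray(f,u,v):
    d=np.array([(u-f['cx'])/f['fx'],(v-f['cy'])/f['fy'],1.0]); T=f['cam_to_world']; return T[:3,3],T[:3,:3]@d
def onz(f,u,v,z):
    o,d=ray(f,u,v); return o+d*(z-o[2])/d[2]
def wray(f,u,v,st):
    du,dv=u-f['cx'],v-f['cy']; r=np.hypot(du,dv); t=r/f['fx']
    d=np.array([np.sin(t)*du/max(r,1e-9),np.sin(t)*dv/max(r,1e-9),np.cos(t)])
    T=f['tool_from_camera']; Rw=R.from_euler('xyz',st['orientation'],degrees=True).as_matrix()
    return Rw@T[:3,3]+st['tcp_pos'], Rw@(T[:3,:3]@d)
def wonz(f,u,v,z,st):
    o,d=wray(f,u,v,st); return o+d*(z-o[2])/d[2]
def proj(f,p):
    T=np.linalg.inv(f['cam_to_world']); c=T[:3,:3]@np.asarray(p)+T[:3,3]; return f['fx']*c[0]/c[2]+f['cx'],f['fy']*c[1]/c[2]+f['cy']
def wproj(f,p,st):
    Rw=R.from_euler('xyz',st['orientation'],degrees=True).as_matrix(); T=np.linalg.inv(f['tool_from_camera'])
    c=T[:3,:3]@(Rw.T@(np.asarray(p)-st['tcp_pos']))+T[:3,3]; t=np.arctan2(np.hypot(c[0],c[1]),c[2]); r=t*f['fx']; n=np.hypot(c[0],c[1]); return f['cx']+r*c[0]/n,f['cy']+r*c[1]/n
E
python3 - <<'E'
from h import *
f=manip.grab_frame('side'); im=cv2.cvtColor(f['image'],cv2.COLOR_RGB2BGR)
cv2.imwrite('pics/sideA.png',cv2.resize(im[130:420,190:420],None,fx=2.6,fy=2.05,interpolation=cv2.INTER_CUBIC))
c=im[130:340,190:410]; cv2.imwrite('pics/sideB.png',cv2.resize(c,None,fx=2.85,fy=2.85,interpolation=cv2.INTER_CUBIC))
g=manip.grab_frame('scene'); im=cv2.cvtColor(g['image'],cv2.COLOR_RGB2BGR)
c=im[130:310,90:400]; cv2.imwrite('pics/sceneB.png',cv2.resize(c,None,fx=2.55,fy=2.55,interpolation=cv2.INTER_CUBIC))
for n,u,v,z in [('m',243,185,.066),('m',240,216,.066),('m',318,187,.066),('jar',241,257,.066),('jar',235,296,.066),('purple',202,203,.066),('spot',294,241,0),('spot',298,275,0),('pad',267,380,.062),('st',273,155,.034)]:
    print(n,onz(f,u,v,z).round(3))
E
```

```text
m [0.463 0.159 0.066]
m [0.458 0.034 0.066]
m [0.675 0.141 0.066]
jar [ 0.464 -0.103  0.066]
jar [ 0.454 -0.21   0.066]
purple [0.354 0.088 0.066]
spot [ 0.599 -0.     0.   ]
spot [ 0.6   -0.112  0.   ]
pad [ 0.519 -0.389  0.062]
st [0.554 0.345 0.034]
```

View pics/sideB.png

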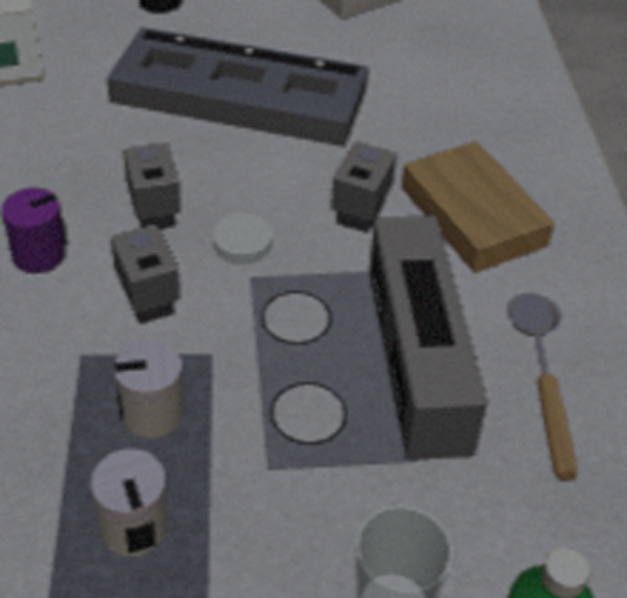

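View pics/sceneB.png

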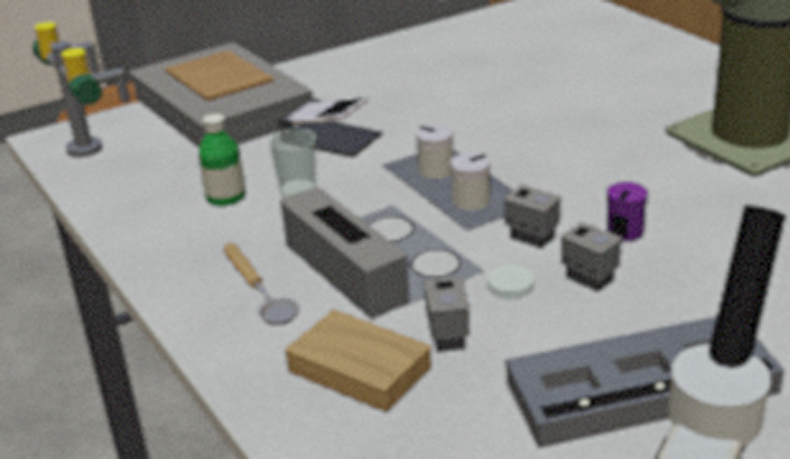

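View pics/sideA.png

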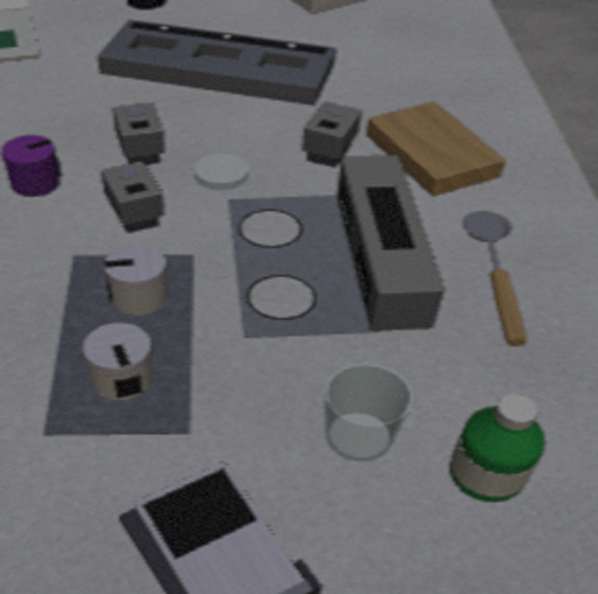

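```bash
cat >> h.py <<'E'
def plan(*tg, st=None):
    """tg: list of (x,y,z,yaw); prints calls in tool units"""
    st=st or manip.read_state(); p=np.array(st['tcp_pos']); Rm=R.from_euler('xyz',st['orientation'],degrees=True)
    print('t',st['time'],'at',p.round(4),'rpy',st['orientation'].round(2))
    for x,y,z,yaw in tg:
        t=np.array([x,y,z]); Rt=R.from_euler('xyz',[180,0,yaw],degrees=True)
        rv=(Rm.inv()*Rt).as_rotvec(degrees=True)
        for n in range(1,12):
            out=[];pp=p.copy();RR=Rm;ok=True
            for i in range(n):
                s=RR.inv().apply((t-p)/n)/0.1; tr=rv/n/45
                s3=s.round(3);t3=tr.round(3)
                rows=int(np.ceil(max(np.linalg.norm(s3)*100/41.7,np.linalg.norm(t3)*45/7.16)-0.02))
                if np.abs(s).max()>1 or np.abs(tr).max()>1 or rows>9: ok=False
                out.append(f'  {s3.tolist()}, {t3.tolist()}  rows>={rows}'); RR=RR*R.from_rotvec(rv/n,degrees=True)
            if ok: break
        print('->',(x,y,z,yaw),n,'calls'); print('\n'.join(out)); p=t;Rm=Rt
def st():
    s=manip.read_state(); print('t %.2f'%s['time'],'p',s['tcp_pos'].round(4),'rpy',s['orientation'].round(2),'F',s['contact_force'].round(1),'g',round(s['grip_width'],4)); return s
E
python3 - <<'E'
from h import *
plan((.52,.12,.34,90))
E
```

```text
t 0.25 at [0.1691 0.5492 0.2417] rpy [-1.7994e+02 -1.0000e-02  1.6288e+02]
-> (0.52, 0.12, 0.34, 90) 6 calls
  [-0.769, -0.512, -0.163], [-0.0, 0.0, 0.27]  rows>=3
  [-0.86, -0.338, -0.164], [-0.0, 0.0, 0.27]  rows>=3
  [-0.912, -0.15, -0.164], [-0.0, 0.0, 0.27]  rows>=3
  [-0.923, 0.045, -0.164], [-0.0, 0.0, 0.27]  rows>=3
  [-0.893, 0.239, -0.164], [-0.0, 0.0, 0.27]  rows>=3
  [-0.822, 0.421, -0.164], [-0.0, 0.0, 0.27]  rows>=3
```

Emit:
send_rows --commands '[[-1,[-0.77,-0.51,-0.17],[0,0,0.27]],[-1,[-0.77,-0.51,-0.17],[0,0,0.27]],[-1,[-0.77,-0.51,-0.17],[0,0,0.27]]]'

```text
time: 0.5
tcp_pos: [0.2304, 0.4755, 0.26]
orientation: [-180.0, 0.2, 150.5]
contact_force: [-0.1, 0.3, 0.8]
grip_width: 0.0854
```

Emit:
send_rows --commands '[[-1,[-0.86,-0.34,-0.17],[0,0,0.27]],[-1,[-0.86,-0.34,-0.17],[0,0,0.27]],[-1,[-0.86,-0.34,-0.17],[0,0,0.27]]]'

```text
time: 0.75
tcp_pos: [0.2892, 0.4036, 0.2775]
orientation: [179.9, 0.2, 138.3]
contact_force: [-0.0, -0.2, -0.4]
grip_width: 0.0856
```

Emit:
send_rows --commands '[[-1,[-0.91,-0.15,-0.17],[0,0,0.27]],[-1,[-0.91,-0.15,-0.17],[0,0,0.27]],[-1,[-0.91,-0.15,-0.17],[0,0,0.27]]]'

```text
time: 1.0
tcp_pos: [0.3477, 0.3322, 0.2946]
orientation: [179.9, 0.1, 126.1]
contact_force: [0.1, -0.4, -0.6]
grip_width: 0.0855
```

Emit:
send_rows --commands '[[-1,[-0.92,0.05,-0.17],[0,0,0.27]],[-1,[-0.92,0.05,-0.17],[0,0,0.27]],[-1,[-0.92,0.05,-0.17],[0,0,0.27]]]'

```text
time: 1.25
tcp_pos: [0.4064, 0.2611, 0.3115]
orientation: [179.8, 0.1, 114.0]
contact_force: [1.3, -0.1, 0.4]
grip_width: 0.0854
```

Emit:
send_rows --commands '[[-1,[-0.89,0.24,-0.17],[0,0,0.27]],[-1,[-0.89,0.24,-0.17],[0,0,0.27]],[-1,[-0.89,0.24,-0.17],[0,0,0.27]]]'

```text
time: 1.5
tcp_pos: [0.4649, 0.1898, 0.3283]
orientation: [179.8, 0.1, 101.9]
contact_force: [-0.4, -0.1, 0.5]
grip_width: 0.0853
```

Emit:
send_rows --commands '[[-1,[-0.82,0.42,-0.17],[0,0,0.27]],[-1,[-0.82,0.42,-0.17],[0,0,0.27]],[-1,[-0.82,0.42,-0.17],[0,0,0.27]],[-1,[-0.82,0.42,-0.17],[0,0,0.27]],[-1,[-0.82,0.42,-0.17],[0,0,0.27]]]'

```text
time: 1.92
tcp_pos: [0.5196, 0.122, 0.3437]
orientation: [-179.9, -0.1, 90.1]
contact_force: [-0.4, 0.6, -0.8]
grip_width: 0.0854
```

Batched moves track well. Look with the wrist camera.

```bash
python3 - <<'E'
from h import *
s=st(); f=snap('wrist','w1.png'); im=cv2.imread('pics/w1.png')
cv2.imwrite('pics/w1b.png',cv2.resize(im,None,fx=1.42,fy=1.42,interpolation=cv2.INTER_CUBIC))
import pickle; pickle.dump((f,s),open('w1.pkl','wb'))
E
```

```text
t 1.92 p [0.5196 0.122  0.3437] rpy [-1.799e+02 -7.000e-02  9.007e+01] F [-0.4  0.6 -0.8] g 0.0854
```

View pics/w1b.png

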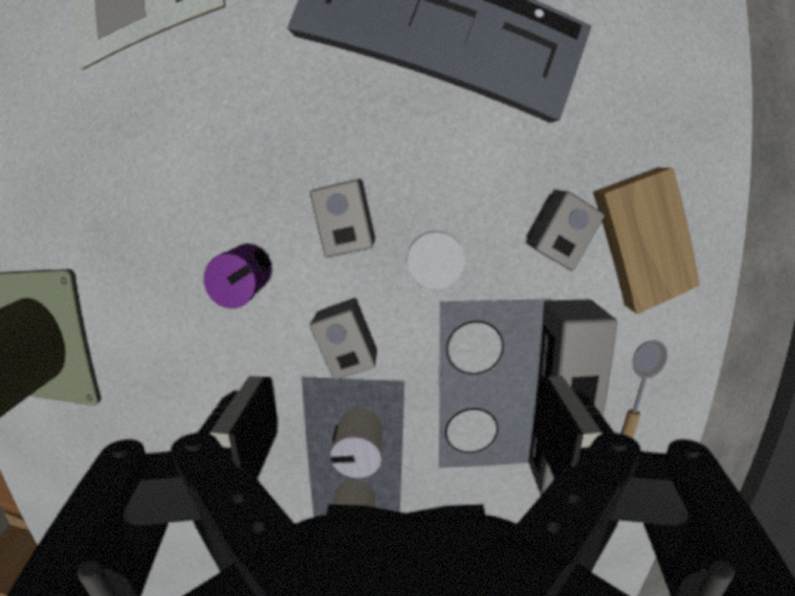

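```bash
python3 - <<'E'
from h import *
import pickle
f,s=pickle.load(open('w1.pkl','rb')); im=cv2.imread('pics/w1.png')
tiles=[]
for u,v in [(241,153),(242,238),(398,162)]:
    c=im[v-38:v+38,u-38:u+38]; tiles.append(cv2.resize(c,None,fx=3.4,fy=3.4,interpolation=cv2.INTER_CUBIC))
cv2.imwrite('pics/m1.png',np.hstack(tiles))
hsv=cv2.cvtColor(im,cv2.COLOR_BGR2HSV)
for u,v in [(232,158),(248,145),(240,243),(390,172),(300,120),(250,180),(258,150),(232,142)]:
    print((u,v),im[v,u],hsv[v,u])
E
```

```text
(232, 158) [131 135 137] [ 20  11 137]
(248, 145) [137 141 142] [ 24   9 142]
(240, 243) [129 132 134] [ 18  10 134]
(390, 172) [55 58 58] [30 13 58]
(300, 120) [157 157 155] [ 90   3 157]
(250, 180) [160 159 158] [105   3 160]
(258, 150) [46 46 48] [ 0 11 48]
(232, 142) [116 107 106] [117  22 116]
```

View pics/m1.png

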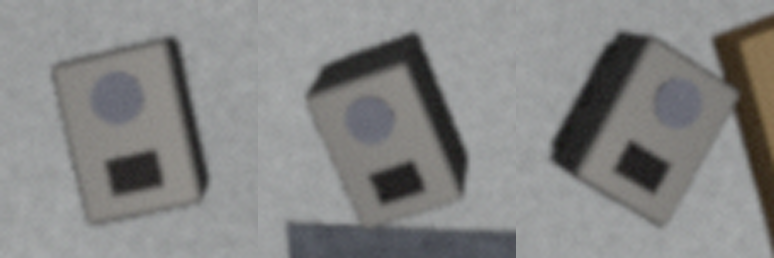

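```bash
cat >> h.py <<'E'
def rect(P):
    """4 corner world pts -> centre, long-axis angle deg, sizes"""
    P=np.array(P)[:,:2].astype(np.float32); (c,sz,a)=cv2.minAreaRect(P*1000)
    e=[P[(i+1)%4]-P[i] for i in range(4)]; L=[np.linalg.norm(x) for x in e]
    i=0 if L[0]+L[2]>L[1]+L[3] else 1
    d=e[i]-e[i+2]; ang=np.degrees(np.arctan2(d[1],d[0]))%180
    return P.mean(0).round(4),round(float(ang),1),np.round(L,4)
E
python3 - <<'E'
from h import *
import pickle
f,s=pickle.load(open('w1.pkl','rb'))
T={'A':((241,153),0,[(53,66),(168,38),(203,203),(90,224)]),'B':((242,238),258,[(308,97),(404,63),(463,194),(368,224)]),'C':((398,162),516,[(650,38),(738,95),(661,226),(577,175)])}
for k,((u,v),o,c) in T.items():
    W=[wonz(f,u-38+(x-o)/3.4,v-38+y/3.4,.066,s) for x,y in c]; print(k,rect(W))
# slidebox corners (top z .035), from enlarged /1.42
W=[wonz(f,x/1.42,y/1.42,.035,s) for x,y in [(604,191),(674,170),(699,286),(640,312)]]; print('slide',np.round(W,3))
W=[wonz(f,x/1.42,y/1.42,.0,s) for x,y in [(475,347),(471,430)]]; print('spots',np.round(W,4))
W=[wonz(f,x/1.42,y/1.42,.0,s) for x,y in [(439,300),(439,467),(303,377),(404,381)]]; print('sheet, mat',np.round(W,4))
W=[wonz(f,x/1.42,y/1.42,.066,s) for x,y in [(357,458),(235,278)]]; print('jar0 purple',np.round(W,4))
W=[wonz(f,x/1.42,y/1.42,.034,s) for x,y in [(290,27),(559,118),(590,30)]]; print('station',np.round(W,4))
print(wproj(f,s['tcp_pos']-[0,0,.28],s))
E
```

```text
A (array([0.4608, 0.1487], dtype=float32), 101.3, array([0.0443, 0.0632, 0.044 , 0.0616], dtype=float32))
B (array([0.4577, 0.0282], dtype=float32), 111.2, array([0.0418, 0.06  , 0.0422, 0.0596], dtype=float32))
C (array([0.6709, 0.1395], dtype=float32), 62.5, array([0.0439, 0.061 , 0.0416, 0.0605], dtype=float32))
slide [[0.717 0.179 0.035]
 [0.801 0.208 0.035]
 [0.852 0.081 0.035]
 [0.775 0.051 0.035]]
spots [[ 0.5954 -0.001   0.    ]
 [ 0.5973 -0.1108  0.    ]]
sheet, mat [[ 0.5537  0.0538  0.    ]
 [ 0.5603 -0.1667  0.    ]
 [ 0.3989 -0.0395  0.    ]
 [ 0.516  -0.0429  0.    ]]
jar0 purple [[ 0.4655 -0.1046  0.066 ]
 [ 0.355   0.0951  0.066 ]]
station [[0.4064 0.3378 0.034 ]
 [0.6663 0.2479 0.034 ]
 [0.7009 0.344  0.034 ]]
(np.float64(287.059312572063), np.float64(174.29908424801636))
```

```bash
python3 - <<'E'
from h import *
plan((.554,.341,.30,160.9))
E
```

```text
t 1.9667 at [0.5191 0.1226 0.3436] rpy [-1.7989e+02 -6.0000e-02  9.0130e+01]
-> (0.554, 0.341, 0.3, 160.9) 3 calls
  [0.728, 0.118, 0.146], [-0.0, -0.001, -0.524]  rows>=4
  [0.62, 0.399, 0.145], [-0.0, -0.001, -0.524]  rows>=4
  [0.408, 0.614, 0.145], [-0.0, -0.001, -0.524]  rows>=4
```

Emit:
send_rows --commands '[[-1,[0.73,0.12,0.146],[0,0,-0.524]],[-1,[0.73,0.12,0.146],[0,0,-0.524]],[-1,[0.73,0.12,0.146],[0,0,-0.524]],[-1,[0.73,0.12,0.146],[0,0,-0.524]]]'

```text
time: 2.3
tcp_pos: [0.5298, 0.198, 0.3282]
orientation: [-179.8, -0.1, 114.2]
contact_force: [-0.0, -0.2, 0.4]
grip_width: 0.0852
```

Emit:
send_rows --commands '[[-1,[0.62,0.4,0.146],[0,0,-0.524]],[-1,[0.62,0.4,0.146],[0,0,-0.524]],[-1,[0.62,0.4,0.146],[0,0,-0.524]],[-1,[0.62,0.4,0.146],[0,0,-0.524]]]'

```text
time: 2.63
tcp_pos: [0.5413, 0.2709, 0.3134]
orientation: [-179.9, -0.1, 137.8]
contact_force: [0.6, 0.4, 0.0]
grip_width: 0.0853
```

Emit:
send_rows --commands '[[-1,[0.41,0.61,0.146],[0,0,-0.524]],[-1,[0.41,0.61,0.146],[0,0,-0.524]],[-1,[0.41,0.61,0.146],[0,0,-0.524]],[-1,[0.41,0.61,0.146],[0,0,-0.524]],[-1,[0.41,0.61,0.146],[0,0,-0.524]],[-1,[0.41,0.61,0.146],[0,0,-0.524]]]'

```text
time: 3.13
tcp_pos: [0.5536, 0.3413, 0.3001]
orientation: [-180.0, -0.1, 160.8]
contact_force: [-0.7, -0.4, 0.8]
grip_width: 0.0858
```

```bash
python3 - <<'E'
from h import *
import pickle
s=st(); f=snap('wrist','w2.png'); im=cv2.imread('pics/w2.png')
cv2.imwrite('pics/w2b.png',cv2.resize(im,None,fx=1.42,fy=1.42,interpolation=cv2.INTER_CUBIC))
pickle.dump((f,s),open('w2.pkl','wb'))
E
```

```text
t 3.13 p [0.5536 0.3413 0.3001] rpy [-1.7998e+02 -7.0000e-02  1.6084e+02] F [-0.7 -0.4  0.8] g 0.0858
```

View pics/w2b.png

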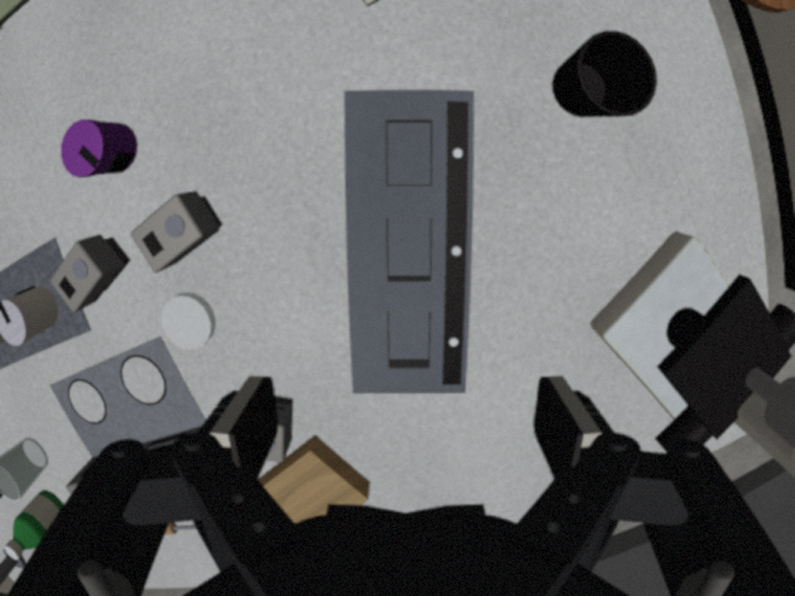

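```bash
python3 - <<'E'
from h import *
import pickle
f,s=pickle.load(open('w2.pkl','rb')); im=cv2.imread('pics/w2.png')
c=im[55:285,230:345]; cv2.imwrite('pics/w2c.png',cv2.resize(c,None,fx=2.6,fy=2.6,interpolation=cv2.INTER_CUBIC))
W=[wonz(f,x/1.42,y/1.42,.034,s) for x,y in [(345,92),(474,92),(466,393),(353,392)]]; print(rect(W),np.round(W,4))
E
```

```text
(array([0.5534, 0.3447], dtype=float32), 160.9, array([0.1093, 0.2785, 0.11  , 0.2769], dtype=float32)) [[0.4043 0.3385 0.034 ]
 [0.44   0.4418 0.034 ]
 [0.7033 0.351  0.034 ]
 [0.6659 0.2476 0.034 ]]
```

View pics/w2c.png

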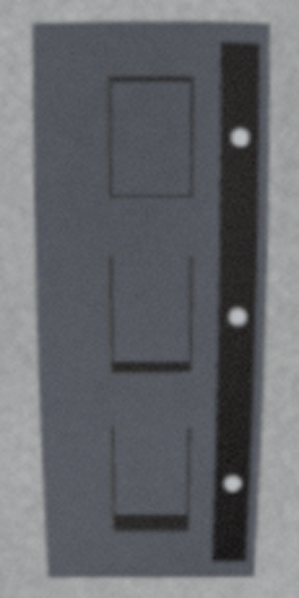

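```bash
python3 - <<'E'
from h import *
import pickle
f,s=pickle.load(open('w2.pkl','rb'))
g=lambda x,y: wonz(f,230+x/2.6,55+y/2.6,.034,s)
d=np.array([np.cos(np.radians(160.9)),np.sin(np.radians(160.9)),0])
for n,x0,x1,y0,y1 in [(2,109,193,76,197),(1,111,191,255,371),(0,113,189,427,530)]:
    c=np.mean([g(x,y) for x in (x0,x1) for y in (y0,y1)],0); print(n,c.round(4), np.linalg.norm(g(x0,y0)-g(x0,y1)).round(4),np.linalg.norm(g(x0,y1)-g(x1,y1)).round(4), (np.array([.5534,.3447,.034])+d*.085*(n-1)).round(4))
plan((.4608,.1487,.20,101.3),(.4608,.1487,.12,101.3))
E
```

```text
2 [0.4727 0.3721 0.034 ] 0.057 0.0391 [0.4731 0.3725 0.034 ]
1 [0.5522 0.3445 0.034 ] 0.0564 0.0388 [0.5534 0.3447 0.034 ]
0 [0.6322 0.3169 0.034 ] 0.056 0.0392 [0.6337 0.3169 0.034 ]
t 3.1833 at [0.554  0.3408 0.3004] rpy [-1.7999e+02 -4.0000e-02  1.6079e+02]
-> (0.4608, 0.1487, 0.2, 101.3) 3 calls
  [0.083, -0.707, 0.335], [-0.0, -0.0, 0.441]  rows>=3
  [-0.162, -0.693, 0.335], [-0.0, -0.0, 0.441]  rows>=3
  [-0.387, -0.597, 0.335], [-0.0, -0.0, 0.441]  rows>=3
-> (0.4608, 0.1487, 0.12, 101.3) 1 calls
  [0.0, -0.0, 0.8], [0.0, 0.0, 0.0]  rows>=2
```

Emit:
send_rows --commands '[[-1,[0.08,-0.71,0.335],[0,0,0.44]],[-1,[0.08,-0.71,0.335],[0,0,0.44]],[-1,[0.08,-0.71,0.335],[0,0,0.44]]]'

```text
time: 3.43
tcp_pos: [0.5166, 0.2698, 0.2595]
orientation: [-179.1, -0.4, 140.4]
contact_force: [-1.0, 0.7, -2.6]
grip_width: 0.0855
```

Emit:
send_rows --commands '[[-1,[-0.16,-0.69,0.335],[0,0,0.44]],[-1,[-0.16,-0.69,0.335],[0,0,0.44]],[-1,[-0.16,-0.69,0.335],[0,0,0.44]]]'

```text
time: 3.68
tcp_pos: [0.4858, 0.2068, 0.2274]
orientation: [-179.1, -0.1, 120.6]
contact_force: [0.2, -0.0, -2.2]
grip_width: 0.0854
```

Emit:
send_rows --commands '[[-1,[-0.39,-0.6,0.335],[0,0,0.44]],[-1,[-0.39,-0.6,0.335],[0,0,0.44]],[-1,[-0.39,-0.6,0.335],[0,0,0.44]],[-1,[-0.39,-0.6,0.335],[0,0,0.44]],[-1,[-0.39,-0.6,0.335],[0,0,0.44]]]'

```text
time: 4.1
tcp_pos: [0.4624, 0.1473, 0.2007]
orientation: [179.9, -0.0, 101.4]
contact_force: [-0.1, -0.1, 0.4]
grip_width: 0.0854
```

```bash
cat >> h.py <<'E'
import pickle
def look(tag,u0,v0,w,hh,k):
    s=st(); f=snap('wrist',tag+'.png'); im=cv2.imread('pics/'+tag+'.png')
    cv2.imwrite('pics/'+tag+'c.png',cv2.resize(im[v0:v0+hh,u0:u0+w],None,fx=k,fy=k,interpolation=cv2.INTER_CUBIC))
    pickle.dump((f,s,u0,v0,k),open(tag+'.pkl','wb'))
def cast(tag,pts,z):
    f,s,u0,v0,k=pickle.load(open(tag+'.pkl','rb')); return np.array([wonz(f,u0+x/k,v0+y/k,z,s) for x,y in pts])
E
python3 - <<'E'
from h import *
look('w3',140,0,280,210,2.85)
E
```

```text
t 4.10 p [0.4624 0.1473 0.2007] rpy [ 1.7989e+02 -2.0000e-02  1.0140e+02] F [-0.1 -0.1  0.4] g 0.0854
```

View pics/w3c.png

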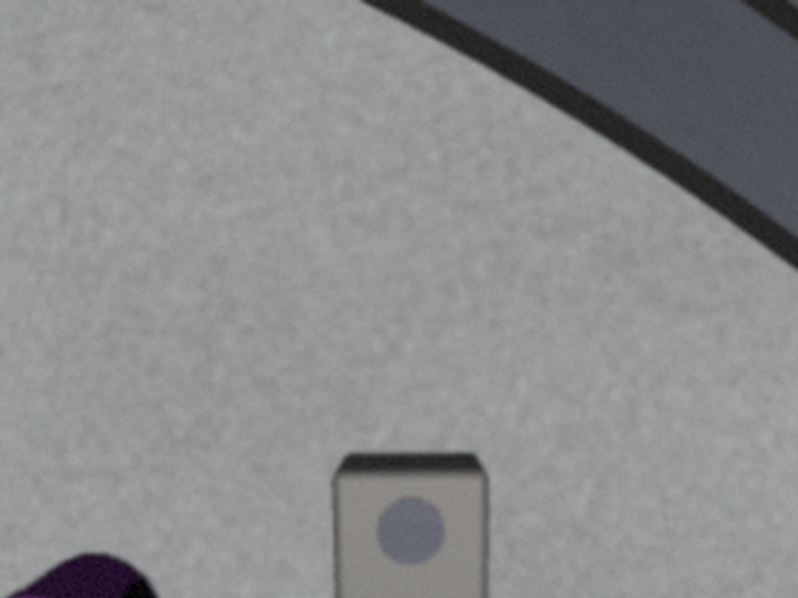

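Crop was off; take a second, lower one of the module.

```bash
python3 - <<'E'
from h import *
look('w4',215,140,140,130,4.5)
E
```

```text
t 4.15 p [0.4631 0.1477 0.2013] rpy [ 1.7982e+02 -1.0000e-02  1.0144e+02] F [ 0.5  0.  -0.1] g 0.0853
```

View pics/w4c.png

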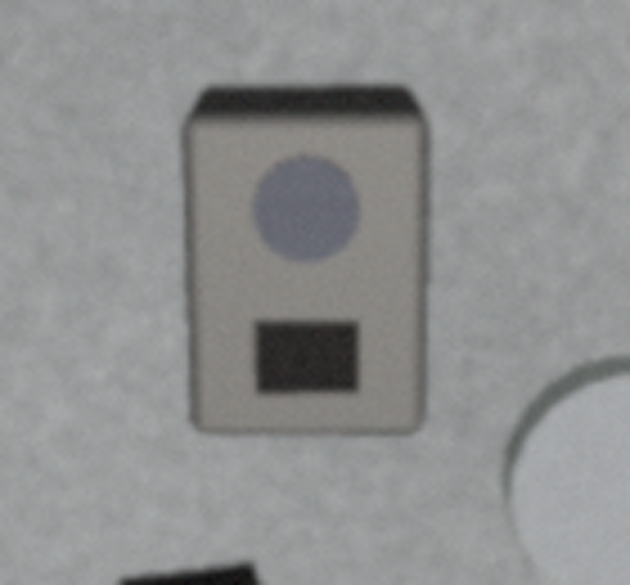

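```bash
python3 - <<'E'
from h import *
print(rect(cast('w4',[(187,117),(429,119),(424,435),(193,434)],.066)))
E
```

```text
(array([0.46  , 0.1488], dtype=float32), 101.4, array([0.0445, 0.0619, 0.0451, 0.0621], dtype=float32))
```

```bash
python3 - <<'E'
from h import *
plan((.46,.1488,.042,101.4))
E
```

```text
t 4.2 at [0.4634 0.148  0.2014] rpy [ 1.7981e+02 -1.0000e-02  1.0145e+02]
-> (0.46, 0.1488, 0.042, 101.4) 2 calls
  [0.007, -0.018, 0.797], [0.002, -0.0, 0.001]  rows>=2
  [0.007, -0.017, 0.797], [0.002, -0.0, 0.001]  rows>=2
```

Emit:
send_rows --commands '[[-1,[0.007,-0.018,0.8],[0.002,0,0]],[-1,[0.007,-0.018,0.8],[0.002,0,0]],[-1,[0.007,-0.018,0.8],[0.002,0,0]]]'

```text
time: 4.45
tcp_pos: [0.455, 0.1476, 0.1141]
orientation: [-179.2, -0.1, 101.5]
contact_force: [-2.3, -0.6, -0.7]
grip_width: 0.0852
```

Emit:
send_rows --commands '[[-1,[0.007,-0.015,0.6],[0.002,0,0]],[-1,[0.007,-0.015,0.8],[0.002,0,0]],[-1,[0.007,-0.015,0.8],[0.002,0,0]]]'

```text
time: 4.7
tcp_pos: [0.4533, 0.1478, 0.0347]
orientation: [-179.0, -0.1, 101.4]
contact_force: [-1.9, -0.1, -1.3]
grip_width: 0.0858
```

Emit:
send_rows --commands '[[1,[0,0,0],[0,0,0]],[1,[0,0,0],[0,0,0]],[1,[0,0,0],[0,0,0]],[1,[0,0,0],[0,0,0]],[1,[0,0,0],[0,0,0]],[1,[0,0,0],[0,0,0]],[1,[0,0,0],[0,0,0]]]'

```text
time: 5.28
tcp_pos: [0.4618, 0.1486, 0.0437]
orientation: [179.7, 0.0, 101.3]
contact_force: [-0.1, 1.6, 6.1]
grip_width: 0.0452
```

```bash
python3 - <<'E'
from h import *
s=st(); look('w5',140,100,280,210,2.8)
plan((.46,.1488,.18,101.4),(.4728,.3722,.18,160.9))
E
```

```text
t 5.28 p [0.4618 0.1486 0.0437] rpy [1.7974e+02 2.0000e-02 1.0133e+02] F [-0.1  1.6  6.1] g 0.0452
t 5.28 p [0.4618 0.1486 0.0437] rpy [1.7974e+02 2.0000e-02 1.0133e+02] F [-0.1  1.6  6.1] g 0.0452
t 5.3333 at [0.4618 0.1486 0.0438] rpy [1.7974e+02 2.0000e-02 1.0133e+02]
-> (0.46, 0.1488, 0.18, 101.4) 2 calls
  [0.003, -0.006, -0.681], [0.003, 0.0, -0.001]  rows>=2
  [0.003, -0.007, -0.681], [0.003, 0.0, -0.001]  rows>=2
-> (0.4728, 0.3722, 0.18, 160.9) 3 calls
  [0.722, 0.189, 0.0], [0.0, 0.0, -0.441]  rows>=3
  [0.615, 0.423, 0.0], [0.0, 0.0, -0.441]  rows>=3
  [0.435, 0.606, 0.0], [0.0, 0.0, -0.441]  rows>=3
```

View pics/w5c.png

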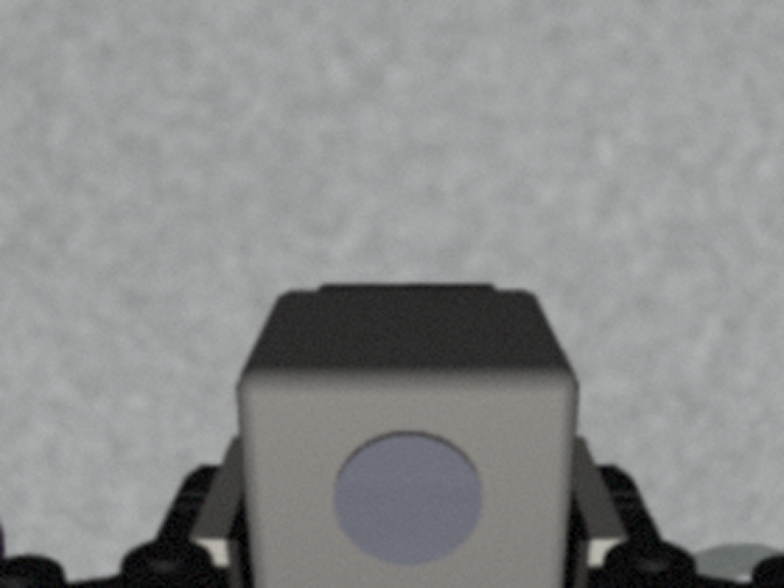

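Emit:
send_rows --commands '[[1,[0,0,-0.35],[0,0,0]],[1,[0,0,-0.7],[0,0,0]],[1,[0,0,-0.7],[0,0,0]]]'

```text
time: 5.58
tcp_pos: [0.4648, 0.149, 0.1182]
orientation: [179.2, 0.1, 101.3]
contact_force: [1.8, 1.0, -1.2]
grip_width: 0.0452
```

Emit:
send_rows --commands '[[1,[0,0,-0.35],[0,0,0]],[1,[0,0,-0.7],[0,0,0]],[1,[0,0,-0.7],[0,0,0]]]'

```text
time: 5.83
tcp_pos: [0.4642, 0.1489, 0.1884]
orientation: [179.2, 0.1, 101.3]
contact_force: [2.3, 1.0, -1.2]
grip_width: 0.045
```

Emit:
send_rows --commands '[[1,[0.72,0.19,0],[0,0,-0.44]],[1,[0.72,0.19,0],[0,0,-0.44]],[1,[0.72,0.19,0],[0,0,-0.44]]]'

```text
time: 6.08
tcp_pos: [0.4638, 0.227, 0.1812]
orientation: [179.9, -0.2, 121.6]
contact_force: [0.1, 0.2, -3.1]
grip_width: 0.0449
```

Emit:
send_rows --commands '[[1,[0.62,0.42,0],[0,0,-0.44]],[1,[0.62,0.42,0],[0,0,-0.44]],[1,[0.62,0.42,0],[0,0,-0.44]]]'

```text
time: 6.33
tcp_pos: [0.4673, 0.3024, 0.1806]
orientation: [179.8, -0.2, 141.5]
contact_force: [-0.3, 0.8, -1.9]
grip_width: 0.0456
```

Emit:
send_rows --commands '[[1,[0.4,0.58,0],[0,0,-0.44]],[1,[0.4,0.58,0],[0,0,-0.44]],[1,[0.4,0.58,0],[0,0,-0.44]],[1,[0.4,0.58,0],[0,0,-0.44]],[1,[0.4,0.58,0],[0,0,-0.44]],[1,[0.4,0.58,0],[0,0,-0.44]]]'

```text
time: 6.83
tcp_pos: [0.4725, 0.3666, 0.1796]
orientation: [-179.9, -0.2, 160.6]
contact_force: [-0.6, 0.3, -2.1]
grip_width: 0.0451
```

```bash
python3 - <<'E'
from h import *
s=st(); look('w6',140,100,280,210,2.8); s=st()
plan((.4728,.3722,.085,160.9))
E
```

```text
t 6.83 p [0.4725 0.3666 0.1796] rpy [-1.7987e+02 -1.7000e-01  1.6057e+02] F [-0.6  0.3 -2.1] g 0.0451
t 6.83 p [0.4725 0.3666 0.1796] rpy [-1.7987e+02 -1.7000e-01  1.6057e+02] F [-0.6  0.3 -2.1] g 0.0451
t 6.88 p [0.4726 0.3665 0.1797] rpy [-1.7988e+02 -1.7000e-01  1.6057e+02] F [-0.7  0.4 -3. ] g 0.0454
t 6.8833 at [0.4726 0.3665 0.1797] rpy [-1.7988e+02 -1.7000e-01  1.6057e+02]
-> (0.4728, 0.3722, 0.085, 160.9) 1 calls
  [0.014, 0.056, 0.947], [-0.003, -0.004, -0.007]  rows>=3
```

View pics/w6.png

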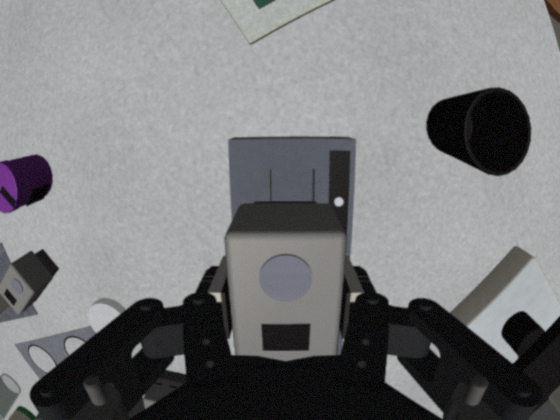

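Emit:
send_rows --commands '[[1,[0.014,0.056,0.3],[0,0,-0.007]],[1,[0.014,0.056,0.6],[0,0,-0.007]],[1,[0.014,0.056,0.85],[0,0,-0.007]],[1,[0.014,0.056,0.9],[0,0,-0.007]],[1,[0.014,0.056,0.9],[0,0,-0.007]],[1,[0.014,0.056,0.9],[0,0,-0.007]]]'

```text
time: 7.38
tcp_pos: [0.4738, 0.3729, 0.0907]
orientation: [-180.0, -0.1, 161.0]
contact_force: [-0.4, -0.1, -3.4]
grip_width: 0.0451
```

```bash
python3 - <<'E'
from h import *
look('w7',180,90,220,165,3.6); s=st()
E
```

```text
t 7.38 p [0.4738 0.3729 0.0907] rpy [-1.7996e+02 -1.1000e-01  1.6096e+02] F [-0.4 -0.1 -3.4] g 0.0451
t 7.43 p [0.4746 0.3736 0.0919] rpy [ 1.7993e+02 -2.0000e-02  1.6098e+02] F [ 0.8  1.2 -1.7] g 0.0456
```

View pics/w7c.png

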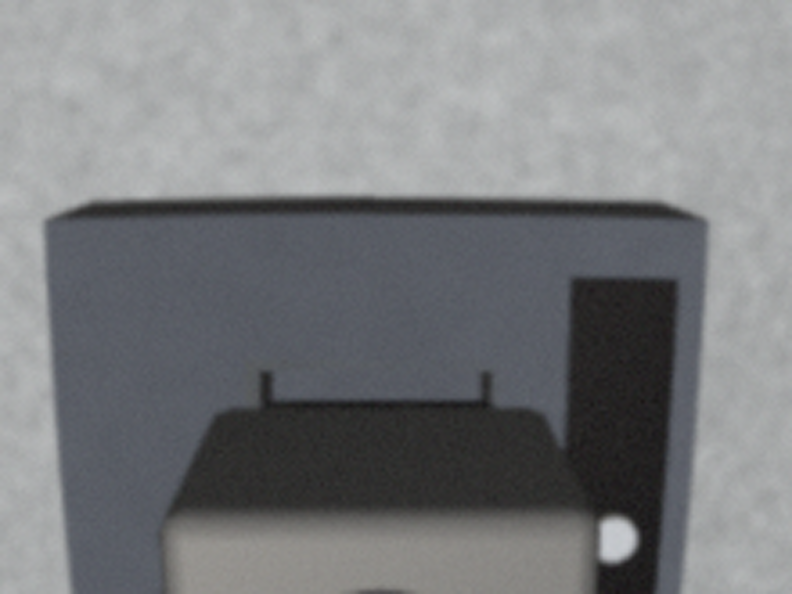

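```bash
python3 - <<'E'
from h import *
f,s,u0,v0,k=pickle.load(open('w7.pkl','rb'))
P=cast('w7',[(376,369),(260,372),(492,372),(47,220),(707,222)],.034)
Rm=R.from_euler('xyz',s['orientation'],degrees=True)
print((Rm.inv().apply(P-s['tcp_pos'])*1000).round(1))
s=st();plan((.4733,.3727,.0557,160.95))
E
```

```text
[[ 30.2  -1.3  56.8]
 [ 29.8 -20.5  56.8]
 [ 29.7  17.8  56.7]
 [ 55.8 -55.4  56.9]
 [ 55.4  53.1  56.8]]
t 7.43 p [0.4746 0.3736 0.0919] rpy [ 1.7993e+02 -2.0000e-02  1.6098e+02] F [ 0.8  1.2 -1.7] g 0.0456
t 7.4333 at [0.4746 0.3736 0.0919] rpy [ 1.7993e+02 -2.0000e-02  1.6098e+02]
-> (0.4733, 0.3727, 0.0557, 160.95) 1 calls
  [0.009, -0.013, 0.362], [0.002, -0.0, 0.001]  rows>=1
```

Emit:
send_rows --commands '[[1,[0.008,-0.012,0.06],[0,0,0]],[1,[0.008,-0.012,0.12],[0,0,0]],[1,[0.008,-0.012,0.18],[0,0,0]],[1,[0.008,-0.012,0.24],[0,0,0]],[1,[0.008,-0.012,0.24],[0,0,0]]]'

```text
time: 7.85
tcp_pos: [0.4727, 0.372, 0.065]
orientation: [-179.9, -0.0, 161.0]
contact_force: [4.4, -0.4, -4.2]
grip_width: 0.0451
```

Emit:
send_rows --commands '[[1,[0,0,0.05],[0,0,0]],[1,[0,0,0.1],[0,0,0]],[1,[0,0,0.13],[0,0,0]],[1,[0,0,0.13],[0,0,0]],[1,[0,0,0.13],[0,0,0]]]'

```text
time: 8.27
tcp_pos: [0.4729, 0.3724, 0.0556]
orientation: [-179.9, -0.1, 161.1]
contact_force: [-0.4, -4.2, 12.1]
grip_width: 0.0452
```

Emit:
send_rows --commands '[[-1,[0,0,-0.02],[0,0,0]],[-1,[0,0,-0.02],[0,0,0]],[-1,[0,0,-0.02],[0,0,0]],[-1,[0,0,-0.02],[0,0,0]],[-1,[0,0,-0.3],[0,0,0]],[-1,[0,0,-0.7],[0,0,0]],[-1,[0,0,-1],[0,0,0]],[-1,[0,0,-1],[0,0,0]]]'

```text
time: 8.93
tcp_pos: [0.4762, 0.3751, 0.1604]
orientation: [179.5, 0.3, 161.1]
contact_force: [0.5, 0.5, 1.6]
grip_width: 0.0854
```

```bash
python3 - <<'E'
from h import *
plan((.4577,.0282,.2,111.2))
E
```

```text
t 8.9333 at [0.4762 0.3751 0.1604] rpy [179.49   0.34 161.05]
-> (0.4577, 0.0282, 0.2, 111.2) 4 calls
  [-0.238, -0.834, -0.105], [0.004, 0.001, 0.277]  rows>=3
  [-0.413, -0.764, -0.103], [0.004, 0.001, 0.277]  rows>=3
  [-0.568, -0.657, -0.101], [0.004, 0.001, 0.277]  rows>=3
  [-0.696, -0.519, -0.1], [0.004, 0.001, 0.277]  rows>=3
```

Emit:
send_rows --commands '[[-1,[-0.24,-0.83,-0.1],[0,0,0.277]],[-1,[-0.24,-0.83,-0.1],[0,0,0.277]],[-1,[-0.24,-0.83,-0.1],[0,0,0.277]]]'

```text
time: 9.18
tcp_pos: [0.4668, 0.2814, 0.1623]
orientation: [-179.6, -0.1, 148.3]
contact_force: [0.3, 1.0, 0.1]
grip_width: 0.0853
```

Emit:
send_rows --commands '[[-1,[-0.41,-0.76,-0.1],[0,0,0.277]],[-1,[-0.41,-0.76,-0.1],[0,0,0.277]],[-1,[-0.41,-0.76,-0.1],[0,0,0.277]]]'

```text
time: 9.43
tcp_pos: [0.4628, 0.1952, 0.1727]
orientation: [-179.7, -0.0, 135.7]
contact_force: [0.1, 0.4, -0.4]
grip_width: 0.0852
```

Emit:
send_rows --commands '[[-1,[-0.57,-0.66,-0.1],[0,0,0.277]],[-1,[-0.57,-0.66,-0.1],[0,0,0.277]],[-1,[-0.57,-0.66,-0.1],[0,0,0.277]]]'

```text
time: 9.68
tcp_pos: [0.4587, 0.1084, 0.1832]
orientation: [-179.8, 0.1, 123.3]
contact_force: [0.0, 0.3, 0.4]
grip_width: 0.0857
```

Emit:
send_rows --commands '[[-1,[-0.7,-0.52,-0.1],[0,0,0.277]],[-1,[-0.7,-0.52,-0.1],[0,0,0.277]],[-1,[-0.7,-0.52,-0.1],[0,0,0.277]],[-1,[-0.7,-0.52,-0.1],[0,0,0.277]],[-1,[-0.7,-0.52,-0.1],[0,0,0.277]],[-1,[-0.7,-0.52,-0.1],[0,0,0.277]]]'

```text
time: 10.18
tcp_pos: [0.4539, 0.0269, 0.1926]
orientation: [-179.8, -0.1, 111.3]
contact_force: [0.1, -0.6, -0.5]
grip_width: 0.0855
```

```bash
python3 - <<'E'
from h import *
look('w8',215,140,140,130,4.5); s=st()
E
```

```text
t 10.18 p [0.4539 0.0269 0.1926] rpy [-1.7979e+02 -1.0000e-01  1.1130e+02] F [ 0.1 -0.6 -0.5] g 0.0855
t 10.23 p [0.4538 0.0271 0.1926] rpy [-1.7978e+02 -9.0000e-02  1.1133e+02] F [0.4 0.1 0.3] g 0.0855
```

View pics/w8c.png

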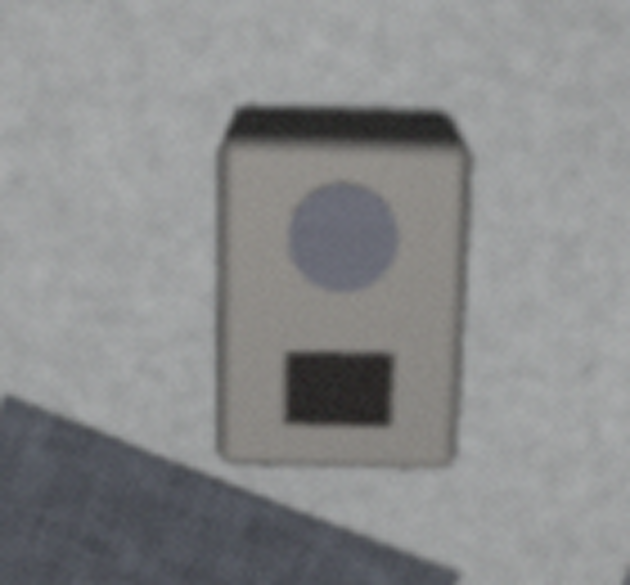

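View pics/w8.png

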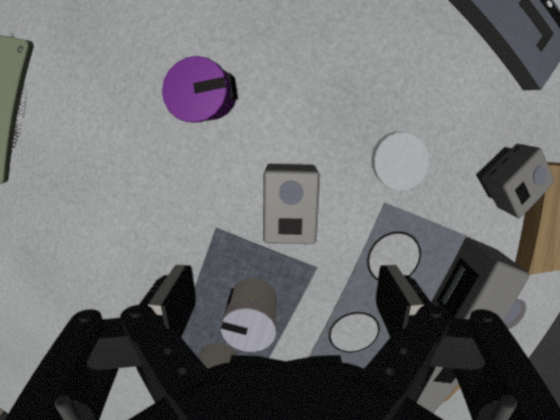

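```bash
python3 - <<'E'
from h import *
c,a,L=rect(cast('w8',[(218,142),(470,148),(456,467),(219,465)],.066)); print(c,a,L)
plan((c[0],c[1],.042,a))
E
```

```text
[0.4565 0.0267] 110.4 [0.045  0.0612 0.0451 0.0618]
t 10.2333 at [0.4538 0.0271 0.1926] rpy [-1.7978e+02 -9.0000e-02  1.1133e+02]
-> (np.float32(0.4565), np.float32(0.0267), 0.042, 110.4) 2 calls
  [-0.008, 0.015, 0.753], [-0.002, -0.001, 0.01]  rows>=2
  [-0.007, 0.013, 0.753], [-0.002, -0.001, 0.01]  rows>=2
```

Emit:
send_rows --commands '[[-1,[-0.008,0.014,0.4],[0,0,0.01]],[-1,[-0.008,0.014,0.75],[0,0,0.01]],[-1,[-0.008,0.014,0.75],[0,0,0.01]]]'

```text
time: 10.48
tcp_pos: [0.4494, 0.0275, 0.1116]
orientation: [-179.1, -0.4, 110.9]
contact_force: [-2.4, -0.1, -0.7]
grip_width: 0.0856
```

Emit:
send_rows --commands '[[-1,[-0.007,0.014,0.3],[0,0,0.01]],[-1,[-0.007,0.014,0.6],[0,0,0.01]],[-1,[-0.007,0.014,0.7],[0,0,0.01]],[-1,[-0.007,0.014,0.75],[0,0,0.01]],[-1,[-0.007,0.014,0.75],[0,0,0.01]]]'

```text
time: 10.9
tcp_pos: [0.4566, 0.0257, 0.0431]
orientation: [-179.8, -0.1, 110.3]
contact_force: [0.1, 0.2, 0.9]
grip_width: 0.0853
```

Emit:
send_rows --commands '[[1,[0,0,0],[0,0,0]],[1,[0,0,0],[0,0,0]],[1,[0,0,0],[0,0,0]],[1,[0,0,0],[0,0,0]],[1,[0,0,0],[0,0,0]],[1,[0,0,0],[0,0,0]],[1,[0,0,0],[0,0,0]]]'

```text
time: 11.48
tcp_pos: [0.4585, 0.025, 0.0448]
orientation: [180.0, 0.1, 110.3]
contact_force: [0.6, 1.0, 7.1]
grip_width: 0.0451
```

```bash
python3 - <<'E'
from h import *
s=manip.read_state(); p=s['tcp_pos']
plan((p[0],p[1],.18,110.4),(.5527,.3446,.18,160.95))
E
```

```text
t 11.4833 at [0.4585 0.025  0.0448] rpy [1.7999e+02 6.0000e-02 1.1027e+02]
-> (np.float64(0.4585025637572911), np.float64(0.024968135187709413), 0.18, 110.4) 2 calls
  [-0.001, 0.0, -0.676], [0.0, 0.001, -0.001]  rows>=2
  [-0.0, 0.0, -0.676], [0.0, 0.001, -0.001]  rows>=2
-> (0.5527, 0.3446, 0.18, 160.95) 4 calls
  [0.667, 0.499, 0.0], [0.0, 0.0, -0.281]  rows>=2
  [0.541, 0.633, 0.0], [0.0, 0.0, -0.281]  rows>=2
  [0.39, 0.736, 0.0], [0.0, 0.0, -0.281]  rows>=2
  [0.219, 0.804, 0.0], [0.0, 0.0, -0.281]  rows>=2
```

Emit:
send_rows --commands '[[1,[0,0,-0.35],[0,0,0]],[1,[0,0,-0.7],[0,0,0]],[1,[0,0,-0.7],[0,0,0]]]'

```text
time: 11.73
tcp_pos: [0.4619, 0.0246, 0.1191]
orientation: [179.5, 0.3, 110.3]
contact_force: [1.9, 0.4, -1.1]
grip_width: 0.0451
```

Emit:
send_rows --commands '[[1,[0,0,-0.35],[0,0,0]],[1,[0,0,-0.7],[0,0,0]],[1,[0,0,-0.7],[0,0,0]]]'

```text
time: 11.98
tcp_pos: [0.4617, 0.0246, 0.1895]
orientation: [179.5, 0.3, 110.3]
contact_force: [1.4, -0.2, -1.2]
grip_width: 0.0452
```

Emit:
send_rows --commands '[[1,[0.67,0.5,0],[0,0,-0.281]],[1,[0.67,0.5,0],[0,0,-0.281]],[1,[0.67,0.5,0],[0,0,-0.281]]]'

```text
time: 12.23
tcp_pos: [0.4817, 0.1107, 0.1826]
orientation: [179.9, -0.2, 123.3]
contact_force: [-0.1, -0.6, -2.5]
grip_width: 0.0453
```

Emit:
send_rows --commands '[[1,[0.54,0.63,0],[0,0,-0.281]],[1,[0.54,0.63,0],[0,0,-0.281]],[1,[0.54,0.63,0],[0,0,-0.281]]]'

```text
time: 12.48
tcp_pos: [0.5051, 0.1907, 0.1818]
orientation: [179.9, -0.2, 136.0]
contact_force: [0.2, -0.1, -2.1]
grip_width: 0.0452
```

Emit:
send_rows --commands '[[1,[0.39,0.74,0],[0,0,-0.281]],[1,[0.39,0.74,0],[0,0,-0.281]],[1,[0.39,0.74,0],[0,0,-0.281]]]'

```text
time: 12.73
tcp_pos: [0.529, 0.2708, 0.1812]
orientation: [179.9, -0.2, 148.6]
contact_force: [-0.3, 0.2, -2.6]
grip_width: 0.0447
```

Emit:
send_rows --commands '[[1,[0.2,0.8,0],[0,0,-0.281]],[1,[0.2,0.8,0],[0,0,-0.281]],[1,[0.2,0.8,0],[0,0,-0.281]],[1,[0.2,0.8,0],[0,0,-0.281]],[1,[0.2,0.8,0],[0,0,-0.281]],[1,[0.2,0.8,0],[0,0,-0.281]]]'

```text
time: 13.23
tcp_pos: [0.5529, 0.3422, 0.1817]
orientation: [-179.8, -0.2, 160.8]
contact_force: [0.3, -0.7, -2.7]
grip_width: 0.0452
```

```bash
python3 - <<'E'
from h import *
plan((.5549,.3439,.092,160.95))
E
```

```text
t 13.2333 at [0.5529 0.3422 0.1817] rpy [-179.81   -0.22  160.76]
-> (0.5549, 0.3439, 0.092, 160.95) 1 calls
  [-0.017, 0.025, 0.897], [-0.004, -0.005, -0.004]  rows>=3
```

Emit:
send_rows --commands '[[1,[-0.015,0.022,0.3],[0,0,-0.004]],[1,[-0.015,0.022,0.6],[0,0,-0.004]],[1,[-0.015,0.022,0.85],[0,0,-0.004]],[1,[-0.015,0.022,0.9],[0,0,-0.004]],[1,[-0.015,0.022,0.9],[0,0,-0.004]],[1,[-0.015,0.022,0.9],[0,0,-0.004]]]'

```text
time: 13.73
tcp_pos: [0.556, 0.3446, 0.0936]
orientation: [-180.0, -0.1, 161.0]
contact_force: [0.5, -0.1, -2.1]
grip_width: 0.0452
```

```bash
python3 - <<'E'
from h import *
look('w9',180,90,220,165,3.6); s=st()
E
```

```text
t 13.73 p [0.556  0.3446 0.0936] rpy [-1.7995e+02 -1.0000e-01  1.6097e+02] F [ 0.5 -0.1 -2.1] g 0.0452
t 13.78 p [0.557  0.3452 0.0949] rpy [1.7994e+02 1.0000e-02 1.6098e+02] F [ 0.3 -0.3 -2.8] g 0.0455
```

View pics/w9c.png

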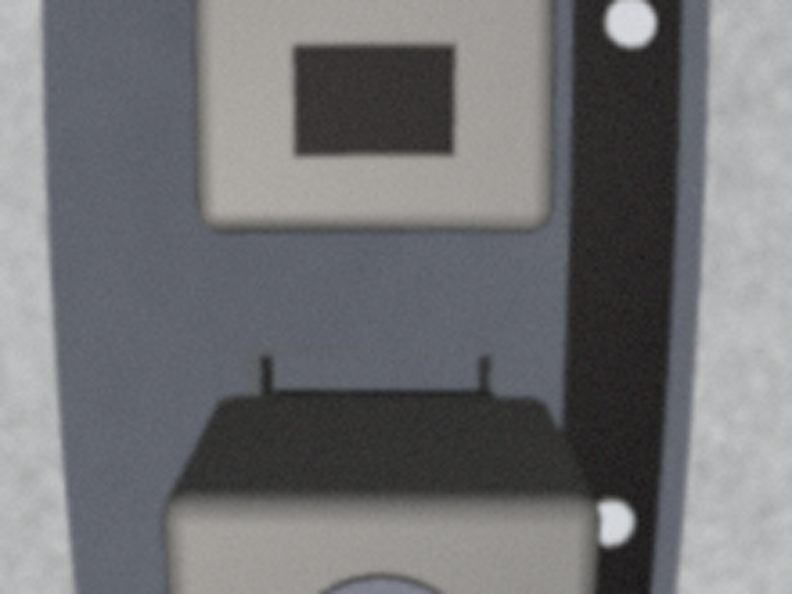

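```bash
python3 - <<'E'
from h import *
f,s,u0,v0,k=pickle.load(open('w9.pkl','rb'))
Rm=R.from_euler('xyz',s['orientation'],degrees=True)
P=cast('w9',[(376,353),(260,356),(492,356)],.034)
print((Rm.inv().apply(P-s['tcp_pos'])*1000).round(1))
f,s7,u0,v0,k=pickle.load(open('w9.pkl','rb'))
P=cast('w9',[(167,500),(597,500)],s['tcp_pos'][2]-.0448+.066)
print((Rm.inv().apply(P-s['tcp_pos'])*1000).round(1))
P=cast('w7',[(163,516),(597,516)],pickle.load(open('w7.pkl','rb'))[1]['tcp_pos'][2]-.0437+.066)
s=pickle.load(open('w7.pkl','rb'))[1];Rm=R.from_euler('xyz',s['orientation'],degrees=True)
print((Rm.inv().apply(P-s['tcp_pos'])*1000).round(1))
E
```

```text
[[ 32.3  -1.3  59.7]
 [ 31.8 -20.7  59.7]
 [ 31.8  18.1  59.7]]
[[ 35.2 -22.2 -21.1]
 [ 35.2  21.1 -21.2]]
[[ 33.9 -22.5 -22.2]
 [ 33.9  21.  -22.2]]
```

Emit:
send_rows --commands '[[1,[0.015,-0.012,0.06],[0,0,0]],[1,[0.015,-0.012,0.12],[0,0,0]],[1,[0.015,-0.012,0.18],[0,0,0]],[1,[0.015,-0.012,0.24],[0,0,0]],[1,[0.015,-0.012,0.26],[0,0,0]],[1,[0.015,-0.012,0.26],[0,0,0]]]'

```text
time: 14.28
tcp_pos: [0.5544, 0.3442, 0.066]
orientation: [-179.9, -0.1, 161.0]
contact_force: [4.1, -1.5, -3.7]
grip_width: 0.0452
```

Emit:
send_rows --commands '[[1,[0,0,0.05],[0,0,0]],[1,[0,0,0.1],[0,0,0]],[1,[0,0,0.13],[0,0,0]],[1,[0,0,0.13],[0,0,0]],[1,[0,0,0.13],[0,0,0]]]'

```text
time: 14.7
tcp_pos: [0.5549, 0.3448, 0.0568]
orientation: [-180.0, -0.0, 161.0]
contact_force: [-1.1, -2.9, 11.1]
grip_width: 0.0454
```

Emit:
send_rows --commands '[[-1,[0,0,-0.02],[0,0,0]],[-1,[0,0,-0.02],[0,0,0]],[-1,[0,0,-0.02],[0,0,0]],[-1,[0,0,-0.02],[0,0,0]],[-1,[0,0,-0.3],[0,0,0]],[-1,[0,0,-0.7],[0,0,0]],[-1,[0,0,-1],[0,0,0]],[-1,[0,0,-1],[0,0,0]]]'

```text
time: 15.37
tcp_pos: [0.5581, 0.3469, 0.1617]
orientation: [179.5, 0.4, 161.0]
contact_force: [1.3, 0.6, 1.5]
grip_width: 0.0853
```

```bash
python3 - <<'E'
from h import *
plan((.6709,.1395,.2,62.5))
E
```

```text
t 15.3667 at [0.5581 0.3469 0.1617] rpy [179.53   0.41 161.04]
-> (0.6709, 0.1395, 0.2, 62.5) 3 calls
  [-0.581, -0.531, -0.128], [0.005, -0.001, 0.73]  rows>=5
  [-0.776, -0.131, -0.126], [0.005, -0.001, 0.73]  rows>=5
  [-0.723, 0.31, -0.126], [0.005, -0.001, 0.73]  rows>=5
```

Emit:
send_rows --commands '[[-1,[-0.58,-0.53,-0.13],[0,0,0.73]],[-1,[-0.58,-0.53,-0.13],[0,0,0.73]],[-1,[-0.58,-0.53,-0.13],[0,0,0.73]],[-1,[-0.58,-0.53,-0.13],[0,0,0.73]],[-1,[-0.58,-0.53,-0.13],[0,0,0.73]]]'

```text
time: 15.78
tcp_pos: [0.5914, 0.2747, 0.1657]
orientation: [-179.8, -0.1, 127.8]
contact_force: [0.3, -0.5, -0.8]
grip_width: 0.0855
```

Emit:
send_rows --commands '[[-1,[-0.78,-0.13,-0.13],[0,0,0.73]],[-1,[-0.78,-0.13,-0.13],[0,0,0.73]],[-1,[-0.78,-0.13,-0.13],[0,0,0.73]],[-1,[-0.78,-0.13,-0.13],[0,0,0.73]],[-1,[-0.78,-0.13,-0.13],[0,0,0.73]]]'

```text
time: 16.2
tcp_pos: [0.6294, 0.2054, 0.1785]
orientation: [-179.7, -0.0, 94.9]
contact_force: [-0.2, 0.4, 0.6]
grip_width: 0.0856
```

Emit:
send_rows --commands '[[-1,[-0.72,0.31,-0.13],[0,0,0.73]],[-1,[-0.72,0.31,-0.13],[0,0,0.73]],[-1,[-0.72,0.31,-0.13],[0,0,0.73]],[-1,[-0.72,0.31,-0.13],[0,0,0.73]],[-1,[-0.72,0.31,-0.13],[0,0,0.73]],[-1,[-0.72,0.31,-0.13],[0,0,0.73]],[-1,[-0.72,0.31,-0.13],[0,0,0.73]]]'

```text
time: 16.78
tcp_pos: [0.6666, 0.1376, 0.1914]
orientation: [-179.8, 0.1, 62.6]
contact_force: [-0.2, -0.0, -0.5]
grip_width: 0.0855
```

```bash
python3 - <<'E'
from h import *
look('w10',215,140,140,130,4.5); s=st()
E
```

```text
t 16.78 p [0.6666 0.1376 0.1914] rpy [-1.7978e+02  1.5000e-01  6.2600e+01] F [-0.2 -0.  -0.5] g 0.0855
t 16.83 p [0.6667 0.1377 0.1916] rpy [-1.7979e+02  1.4000e-01  6.2610e+01] F [ 0.1 -0.8  0.1] g 0.0851
```

View pics/w10c.png

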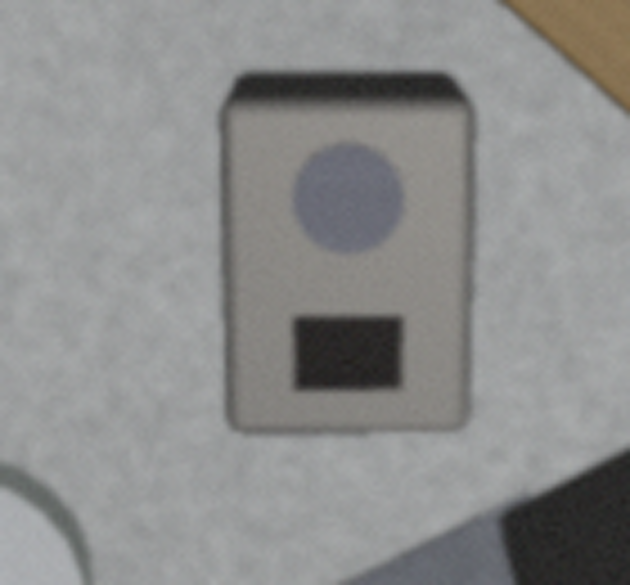

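View pics/w10.png

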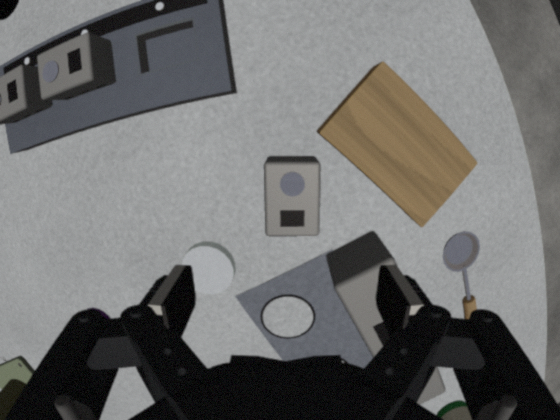

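```bash
python3 - <<'E'
from h import *
c,a,L=rect(cast('w10',[(223,103),(474,104),(470,433),(229,431)],.066)); print(c,a,L)
plan((c[0],c[1],.043,a))
E
```

```text
[0.6722 0.1396] 63.1 [0.0443 0.0621 0.0453 0.0617]
t 16.8333 at [0.6667 0.1377 0.1916] rpy [-1.7979e+02  1.4000e-01  6.2610e+01]
-> (np.float32(0.6722), np.float32(0.1396), 0.043, 63.1) 2 calls
  [0.023, 0.023, 0.743], [-0.002, 0.002, -0.005]  rows>=2
  [0.022, 0.022, 0.743], [-0.002, 0.002, -0.005]  rows>=2
```

Emit:
send_rows --commands '[[-1,[0.022,0.022,0.4],[0,0,-0.005]],[-1,[0.022,0.022,0.74],[0,0,-0.005]],[-1,[0.022,0.022,0.74],[0,0,-0.005]]]'

```text
time: 17.08
tcp_pos: [0.6636, 0.1382, 0.1095]
orientation: [-179.1, 0.6, 62.8]
contact_force: [-2.5, -0.5, -1.9]
grip_width: 0.0855
```

Emit:
send_rows --commands '[[-1,[0.022,0.022,0.3],[0,0,-0.005]],[-1,[0.022,0.022,0.6],[0,0,-0.005]],[-1,[0.022,0.022,0.7],[0,0,-0.005]],[-1,[0.022,0.022,0.74],[0,0,-0.005]],[-1,[0.022,0.022,0.74],[0,0,-0.005]]]'

```text
time: 17.5
tcp_pos: [0.6722, 0.1394, 0.0442]
orientation: [-179.8, 0.2, 63.0]
contact_force: [0.5, -0.4, 0.2]
grip_width: 0.0854
```

Emit:
send_rows --commands '[[1,[0,0,0],[0,0,0]],[1,[0,0,0],[0,0,0]],[1,[0,0,0],[0,0,0]],[1,[0,0,0],[0,0,0]],[1,[0,0,0],[0,0,0]],[1,[0,0,0],[0,0,0]],[1,[0,0,0],[0,0,0]]]'

```text
time: 18.08
tcp_pos: [0.6741, 0.1395, 0.0468]
orientation: [180.0, -0.0, 62.9]
contact_force: [-1.5, -0.3, 5.3]
grip_width: 0.0454
```

```bash
python3 - <<'E'
from h import *
s=manip.read_state(); p=s['tcp_pos']
d=np.array([.6722,.1396])-p[:2]; a=np.radians(63.1); o=d@[np.cos(a),np.sin(a)]; print('module offset tool x',o)
b=np.radians(160.95); t=np.array([.6335,.317])-o*np.array([np.cos(b),np.sin(b)]); print(t)
plan((p[0],p[1],.18,63.1),(t[0],t[1],.18,160.95))
E
```

```text
module offset tool x -0.0007367876206530115
[0.63280356 0.31724048]
t 18.0833 at [0.6741 0.1395 0.0468] rpy [179.96  -0.    62.94]
-> (np.float64(0.6740928634750002), np.float64(0.13946587817138434), 0.18, 63.1) 2 calls
  [0.0, 0.0, -0.666], [0.0, -0.0, -0.002]  rows>=2
  [0.0, 0.0, -0.666], [0.0, -0.0, -0.002]  rows>=2
-> (np.float64(0.6328035632137033), np.float64(0.3172404824331223), 0.18, 160.95) 3 calls
  [0.466, -0.391, -0.0], [0.0, 0.0, -0.725]  rows>=5
  [0.603, -0.078, -0.0], [0.0, 0.0, -0.725]  rows>=5
  [0.55, 0.26, 0.0], [0.0, 0.0, -0.725]  rows>=5
```

Emit:
send_rows --commands '[[1,[0,0,-0.35],[0,0,0]],[1,[0,0,-0.7],[0,0,0]],[1,[0,0,-0.7],[0,0,0]]]'

```text
time: 18.33
tcp_pos: [0.6777, 0.1398, 0.1225]
orientation: [179.5, -0.3, 62.9]
contact_force: [4.0, 0.1, 0.7]
grip_width: 0.0452
```

Emit:
send_rows --commands '[[1,[0,0,-0.35],[0,0,0]],[1,[0,0,-0.65],[0,0,0]],[1,[0,0,-0.65],[0,0,0]]]'

```text
time: 18.58
tcp_pos: [0.6771, 0.1397, 0.187]
orientation: [179.5, -0.3, 62.9]
contact_force: [1.9, -0.2, -0.0]
grip_width: 0.0454
```

Emit:
send_rows --commands '[[1,[0.47,-0.39,0],[0,0,-0.725]],[1,[0.47,-0.39,0],[0,0,-0.725]],[1,[0.47,-0.39,0],[0,0,-0.725]],[1,[0.47,-0.39,0],[0,0,-0.725]],[1,[0.47,-0.39,0],[0,0,-0.725]]]'

```text
time: 19.0
tcp_pos: [0.6584, 0.1995, 0.1771]
orientation: [-179.7, 0.0, 95.9]
contact_force: [0.4, -0.2, -2.3]
grip_width: 0.0451
```

Emit:
send_rows --commands '[[1,[0.6,-0.08,0],[0,0,-0.725]],[1,[0.6,-0.08,0],[0,0,-0.725]],[1,[0.6,-0.08,0],[0,0,-0.725]],[1,[0.6,-0.08,0],[0,0,-0.725]],[1,[0.6,-0.08,0],[0,0,-0.725]]]'

```text
time: 19.42
tcp_pos: [0.6446, 0.2584, 0.1771]
orientation: [-179.7, -0.1, 128.6]
contact_force: [-0.5, 0.4, -2.5]
grip_width: 0.045
```

Emit:
send_rows --commands '[[1,[0.55,0.26,0],[0,0,-0.725]],[1,[0.55,0.26,0],[0,0,-0.725]],[1,[0.55,0.26,0],[0,0,-0.725]],[1,[0.55,0.26,0],[0,0,-0.725]],[1,[0.55,0.26,0],[0,0,-0.725]],[1,[0.55,0.26,0],[0,0,-0.725]],[1,[0.55,0.26,0],[0,0,-0.725]],[1,[0.55,0.26,0],[0,0,-0.725]]]'

```text
time: 20.08
tcp_pos: [0.6318, 0.3169, 0.1782]
orientation: [-179.9, -0.2, 160.7]
contact_force: [-0.3, -0.4, -2.8]
grip_width: 0.0451
```

```bash
python3 - <<'E'
from h import *
plan((.6328,.3172,.094,160.95))
E
```

```text
t 20.0833 at [0.6318 0.3169 0.1782] rpy [-179.85   -0.23  160.71]
-> (0.6328, 0.3172, 0.094, 160.95) 1 calls
  [-0.011, 0.008, 0.842], [-0.003, -0.005, -0.005]  rows>=2
```

Emit:
send_rows --commands '[[1,[-0.01,0.005,0.3],[0,0,-0.004]],[1,[-0.01,0.005,0.6],[0,0,-0.004]],[1,[-0.01,0.005,0.8],[0,0,-0.004]],[1,[-0.01,0.005,0.84],[0,0,-0.004]],[1,[-0.01,0.005,0.84],[0,0,-0.004]],[1,[-0.01,0.005,0.84],[0,0,-0.004]]]'

```text
time: 20.58
tcp_pos: [0.6339, 0.3174, 0.0962]
orientation: [-180.0, -0.1, 161.0]
contact_force: [0.6, 0.3, -2.5]
grip_width: 0.045
```

```bash
python3 - <<'E'
from h import *
look('w11',180,90,220,165,3.6); s=st()
E
```

```text
t 20.58 p [0.6339 0.3174 0.0962] rpy [-1.7996e+02 -9.0000e-02  1.6095e+02] F [ 0.6  0.3 -2.5] g 0.045
t 20.63 p [0.6347 0.3178 0.0975] rpy [1.7995e+02 2.0000e-02 1.6096e+02] F [ 0.6 -0.3 -2.6] g 0.0453
```

View pics/w11c.png

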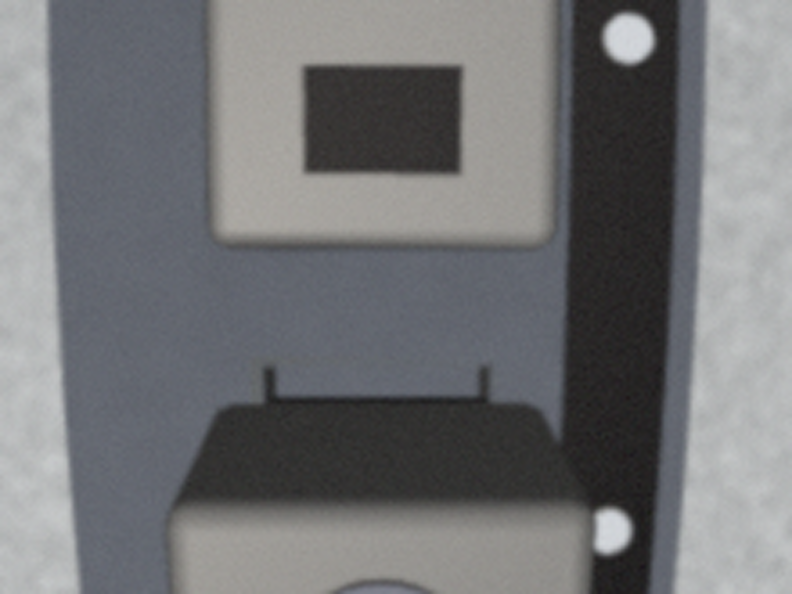

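```bash
python3 - <<'E'
from h import *
f,s,u0,v0,k=pickle.load(open('w11.pkl','rb'))
Rm=R.from_euler('xyz',s['orientation'],degrees=True)
P=cast('w11',[(378,365),(264,368),(491,368)],.034)
print((Rm.inv().apply(P-s['tcp_pos'])*1000).round(1))
P=cast('w11',[(168,508),(593,508)],s['tcp_pos'][2]-.0468+.066)
print((Rm.inv().apply(P-s['tcp_pos'])*1000).round(1))
E
```

```text
[[ 29.6  -1.   62.3]
 [ 29.1 -20.4  62.3]
 [ 29.1  18.2  62.3]]
[[ 33.6 -22.5 -19.1]
 [ 33.6  21.1 -19.2]]
```

Emit:
send_rows --commands '[[1,[0.004,-0.01,0.06],[0,0,0]],[1,[0.004,-0.01,0.12],[0,0,0]],[1,[0.004,-0.01,0.18],[0,0,0]],[1,[0.004,-0.01,0.24],[0,0,0]],[1,[0.004,-0.01,0.26],[0,0,0]],[1,[0.004,-0.01,0.26],[0,0,0]]]'

```text
time: 21.13
tcp_pos: [0.633, 0.316, 0.0687]
orientation: [-179.9, -0.1, 161.0]
contact_force: [3.3, -1.0, -5.6]
grip_width: 0.0454
```

Emit:
send_rows --commands '[[1,[0,0,0.05],[0,0,0]],[1,[0,0,0.1],[0,0,0]],[1,[0,0,0.13],[0,0,0]],[1,[0,0,0.13],[0,0,0]],[1,[0,0,0.13],[0,0,0]]]'

```text
time: 21.55
tcp_pos: [0.6333, 0.3165, 0.0588]
orientation: [-180.0, -0.0, 161.0]
contact_force: [-0.5, -3.2, 6.9]
grip_width: 0.0453
```

Emit:
send_rows --commands '[[-1,[0,0,-0.02],[0,0,0]],[-1,[0,0,-0.02],[0,0,0]],[-1,[0,0,-0.02],[0,0,0]],[-1,[0,0,-0.02],[0,0,0]],[-1,[0,0,-0.3],[0,0,0]],[-1,[0,0,-0.7],[0,0,0]],[-1,[0,0,-1],[0,0,0]],[-1,[0,0,-1],[0,0,0]]]'

```text
time: 22.22
tcp_pos: [0.6372, 0.3185, 0.1656]
orientation: [179.5, 0.5, 161.0]
contact_force: [1.6, 0.7, 2.7]
grip_width: 0.0855
```

```bash
python3 - <<'E'
from h import *
look('w12',100,0,360,270,2.2); s=st(); snap('side','side1.png')
f=manip.grab_frame('side'); im=cv2.cvtColor(f['image'],cv2.COLOR_RGB2BGR)
cv2.imwrite('pics/side1c.png',cv2.resize(im[130:420,190:420],None,fx=2.05,fy=2.05,interpolation=cv2.INTER_CUBIC))
plan((.50,-.15,.30,90))
E
```

```text
t 22.22 p [0.6372 0.3185 0.1656] rpy [179.54   0.5  161.01] F [1.6 0.7 2.7] g 0.0855
t 22.27 p [0.6358 0.3179 0.1623] rpy [179.7    0.31 161.  ] F [ 0.6  0.4 -0.1] g 0.0855
t 22.3667 at [0.6323 0.3166 0.1563] rpy [-1.7991e+02 -1.7000e-01  1.6100e+02]
-> (0.5, -0.15, 0.3, 90) 5 calls
  [-0.053, -0.969, -0.286], [-0.001, -0.0, 0.316]  rows>=3
  [-0.289, -0.926, -0.287], [-0.001, -0.0, 0.316]  rows>=3
  [-0.507, -0.827, -0.287], [-0.001, -0.0, 0.316]  rows>=3
  [-0.695, -0.677, -0.287], [-0.001, -0.0, 0.316]  rows>=3
  [-0.84, -0.486, -0.287], [-0.001, -0.0, 0.316]  rows>=3
```

View pics/w12c.png

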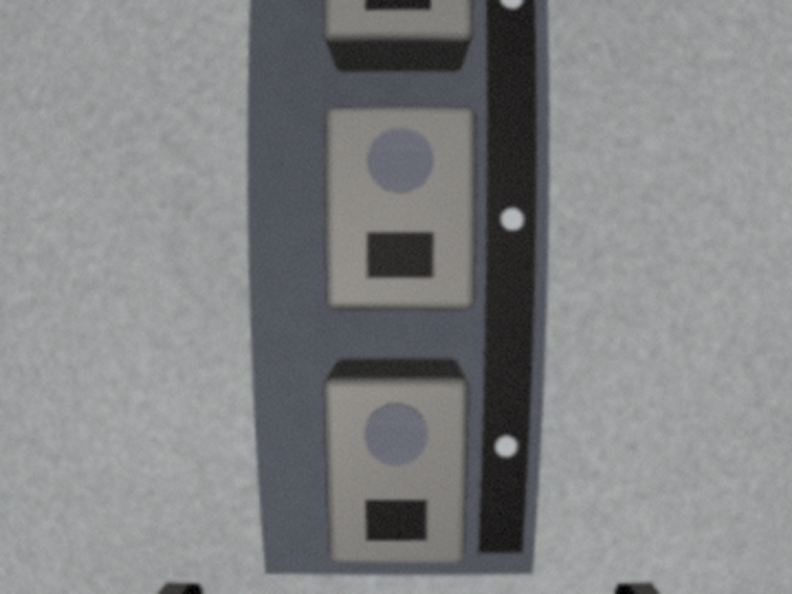

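View pics/side1c.png

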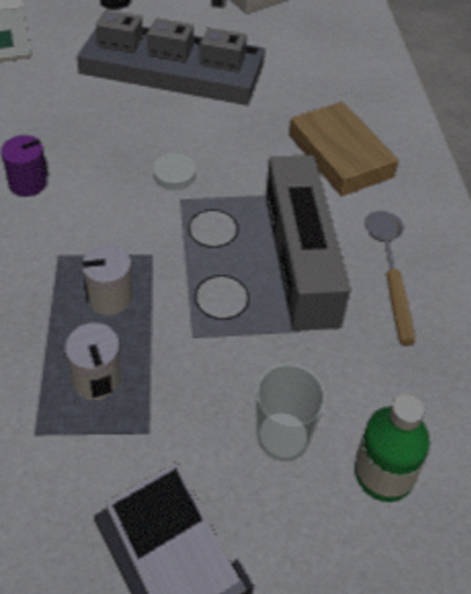

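Emit:
send_rows --commands '[[-1,[-0.05,-0.97,-0.29],[0,0,0.316]],[-1,[-0.05,-0.97,-0.29],[0,0,0.316]],[-1,[-0.05,-0.97,-0.29],[0,0,0.316]]]'

```text
time: 22.62
tcp_pos: [0.6034, 0.2196, 0.183]
orientation: [-179.5, -0.3, 146.5]
contact_force: [0.3, -0.3, 0.7]
grip_width: 0.0853
```

Emit:
send_rows --commands '[[-1,[-0.29,-0.93,-0.29],[0,0,0.316]],[-1,[-0.29,-0.93,-0.29],[0,0,0.316]],[-1,[-0.29,-0.93,-0.29],[0,0,0.316]]]'

```text
time: 22.87
tcp_pos: [0.577, 0.1258, 0.2132]
orientation: [-179.6, -0.2, 132.2]
contact_force: [1.1, 0.3, 0.1]
grip_width: 0.0851
```

Emit:
send_rows --commands '[[-1,[-0.51,-0.83,-0.29],[0,0,0.316]],[-1,[-0.51,-0.83,-0.29],[0,0,0.316]],[-1,[-0.51,-0.83,-0.29],[0,0,0.316]]]'

```text
time: 23.12
tcp_pos: [0.5506, 0.0323, 0.2426]
orientation: [-179.6, -0.1, 118.0]
contact_force: [0.6, 0.4, 0.7]
grip_width: 0.0854
```

Emit:
send_rows --commands '[[-1,[-0.7,-0.68,-0.29],[0,0,0.316]],[-1,[-0.7,-0.68,-0.29],[0,0,0.316]],[-1,[-0.7,-0.68,-0.29],[0,0,0.316]]]'

```text
time: 23.37
tcp_pos: [0.5242, -0.0614, 0.2718]
orientation: [-179.6, 0.0, 103.7]
contact_force: [1.0, -0.5, -0.7]
grip_width: 0.0854
```

Emit:
send_rows --commands '[[-1,[-0.84,-0.49,-0.29],[0,0,0.316]],[-1,[-0.84,-0.49,-0.29],[0,0,0.316]],[-1,[-0.84,-0.49,-0.29],[0,0,0.316]],[-1,[-0.84,-0.49,-0.29],[0,0,0.316]],[-1,[-0.84,-0.49,-0.29],[0,0,0.316]],[-1,[-0.84,-0.49,-0.29],[0,0,0.316]]]'

```text
time: 23.87
tcp_pos: [0.4984, -0.1503, 0.2999]
orientation: [-179.6, -0.1, 89.9]
contact_force: [-0.5, -0.4, 0.2]
grip_width: 0.0854
```

```bash
python3 - <<'E'
from h import *
look('w13',130,60,300,225,2.6); s=st()
E
```

```text
t 23.87 p [ 0.4984 -0.1503  0.2999] rpy [-1.7963e+02 -1.1000e-01  8.9910e+01] F [-0.5 -0.4  0.2] g 0.0854
t 23.92 p [ 0.4986 -0.15    0.3001] rpy [-1.7964e+02 -1.0000e-01  8.9970e+01] F [ 0.   0.5 -0.9] g 0.0853
```

View pics/w13c.png

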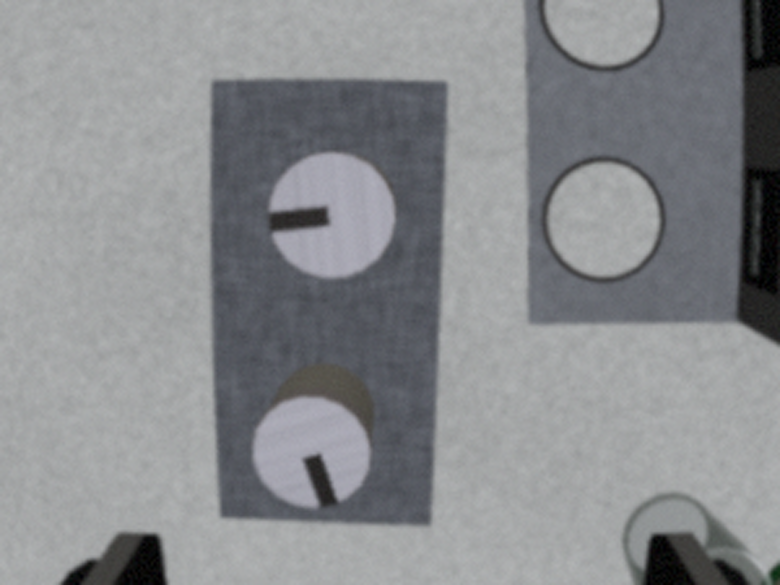

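View pics/w13.png

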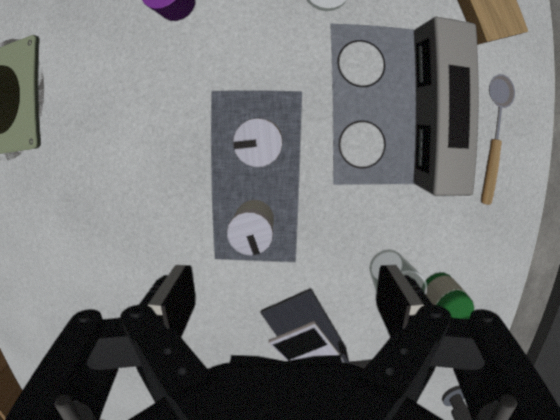

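```bash
cat >> h.py <<'E'
def blobs(tag,lo,hi,amin,z,roi=None):
    f,s,u0,v0,k=pickle.load(open(tag+'.pkl','rb')); hsv=cv2.cvtColor(cv2.GaussianBlur(f['image'],(3,3),0),cv2.COLOR_RGB2HSV)
    m=cv2.inRange(hsv,np.array(lo),np.array(hi))
    if roi: mm=np.zeros_like(m); mm[roi[1]:roi[3],roi[0]:roi[2]]=1; m=m*mm
    cs,_=cv2.findContours(m,cv2.RETR_EXTERNAL,cv2.CHAIN_APPROX_NONE)
    for c in cs:
        if cv2.contourArea(c)<amin: continue
        W=np.array([wonz(f,p[0][0],p[0][1],z,s) for p in c])
        h=cv2.convexHull((W[:,:2]*1e4).astype(np.float32)); (cx,cy),r=cv2.minEnclosingCircle(h)
        M=cv2.moments(h); print('px',c[:,0].mean(0).round(0),'area',cv2.contourArea(c),'hull cen',np.round([M['m10']/M['m00']/1e4,M['m01']/M['m00']/1e4],4),'circ',np.round([cx/1e4,cy/1e4,r/1e4],4))
E
python3 - <<'E'
from h import *
f=pickle.load(open('w13.pkl','rb'))[0]; hsv=cv2.cvtColor(f['image'],cv2.COLOR_RGB2HSV)
for u,v in [(265,150),(240,225),(362,140),(200,150),(300,150),(225,150),(322,150)]: print((u,v),hsv[v,u])
P=cast('w13',[(330,216),(270,221),(314,457),(330,504),(332,216),(312,452)],.066); print(P.round(4))
for i,j in [(0,1),(2,3)]: d=P[j]-P[i]; print('bar',np.degrees(np.arctan2(d[1],d[0])).round(1))
P=cast('w13',[(606,218),(543,218),(664,220),(604,158),(604,281),(602,12)],0); print('ring',P.round(4))
P=cast('w13',[(212,82),(446,83),(430,523),(220,517)],0); print('mat',rect(P),P.round(4))
P=cast('w13',[(529,0),(530,322)],0); print('sheet',P.round(4))
f,s,*_=pickle.load(open('w13.pkl','rb'))
P=[wonz(f,415,24,.075,s),wonz(f,434,191,.075,s)]; print('blockfront top',np.round(P,4))
E
```

```text
(265, 150) [120  16 180]
(240, 225) [123  16 176]
(362, 140) [ 80   5 165]
(200, 150) [ 90   5 166]
(300, 150) [105  11 137]
(225, 150) [110  24  95]
(322, 150) [ 75   3 166]
[[ 0.4634 -0.1061  0.066 ]
 [ 0.4372 -0.1078  0.066 ]
 [ 0.4534 -0.2166  0.066 ]
 [ 0.46   -0.2404  0.066 ]
 [ 0.4643 -0.1061  0.066 ]
 [ 0.4525 -0.2141  0.066 ]]
bar -176.3
bar -74.3
ring [[ 0.5991 -0.111   0.    ]
 [ 0.566  -0.1119  0.    ]
 [ 0.6307 -0.111   0.    ]
 [ 0.5972 -0.0799  0.    ]
 [ 0.5994 -0.1442  0.    ]
 [ 0.5955 -0.0037  0.    ]]
mat (array([ 0.453, -0.161], dtype=float32), 88.2, array([0.1187, 0.2379, 0.1195, 0.2389], dtype=float32)) [[ 0.3973 -0.0401  0.    ]
 [ 0.516  -0.0436  0.    ]
 [ 0.5091 -0.2813  0.    ]
 [ 0.3896 -0.2789  0.    ]]
sheet [[ 0.5579  0.0006  0.    ]
 [ 0.5606 -0.1665  0.    ]]
blockfront top [[ 0.643   0.0388  0.075 ]
 [ 0.6738 -0.1578  0.075 ]]
```

```bash
python3 - <<'E'
from h import *
blobs('w13',(110,8,145),(135,60,255),200,.066,(205,90,300,265))
plan((.4643,-.105,.15,20),(.4643,-.105,.042,20))
E
```

```text
px [250. 234.] area 1204.0 hull cen [ 0.4515 -0.2141] circ [ 0.4515 -0.2142  0.027 ]
px [256. 143.] area 1486.5 hull cen [ 0.4636 -0.1055] circ [ 0.4635 -0.1055  0.0271]
t 23.9167 at [ 0.4986 -0.15    0.3001] rpy [-1.7964e+02 -1.0000e-01  8.9970e+01]
-> (0.4643, -0.105, 0.15, 20) 2 calls
  [0.223, -0.167, 0.752], [-0.004, 0.002, 0.777]  rows>=5
  [0.086, -0.267, 0.751], [-0.004, 0.002, 0.777]  rows>=5
-> (0.4643, -0.105, 0.042, 20) 2 calls
  [0.0, -0.0, 0.54], [0.0, 0.0, 0.0]  rows>=2
  [0.0, -0.0, 0.54], [0.0, 0.0, 0.0]  rows>=2
```

Emit:
send_rows --commands '[[-1,[0.22,-0.17,0.75],[0,0,0.777]],[-1,[0.22,-0.17,0.75],[0,0,0.777]],[-1,[0.22,-0.17,0.75],[0,0,0.777]],[-1,[0.22,-0.17,0.75],[0,0,0.777]],[-1,[0.22,-0.17,0.75],[0,0,0.777]]]'

```text
time: 24.33
tcp_pos: [0.4805, -0.1268, 0.2244]
orientation: [-179.6, 0.2, 54.8]
contact_force: [-0.2, -1.4, 0.1]
grip_width: 0.0851
```

Emit:
send_rows --commands '[[-1,[0.09,-0.27,0.75],[0,0,0.777]],[-1,[0.09,-0.27,0.75],[0,0,0.777]],[-1,[0.09,-0.27,0.75],[0,0,0.777]],[-1,[0.09,-0.27,0.75],[0,0,0.777]],[-1,[0.09,-0.27,0.75],[0,0,0.777]],[-1,[0.09,-0.27,0.75],[0,0,0.777]],[-1,[0.09,-0.27,0.75],[0,0,0.777]]]'

```text
time: 24.92
tcp_pos: [0.4646, -0.1052, 0.1515]
orientation: [-179.9, 0.2, 20.2]
contact_force: [0.6, 0.2, 0.2]
grip_width: 0.0855
```

```bash
python3 - <<'E'
from h import *
look('w14',140,60,280,210,2.6)
plan((.464,-.105,.042,20))
E
```

```text
t 24.92 p [ 0.4646 -0.1052  0.1515] rpy [-179.91    0.23   20.25] F [0.6 0.2 0.2] g 0.0855
t 24.9667 at [ 0.4647 -0.1056  0.1517] rpy [-179.93    0.21   20.21]
-> (0.464, -0.105, 0.042, 20) 2 calls
  [-0.0, -0.003, 0.549], [-0.001, 0.002, 0.002]  rows>=2
  [-0.001, -0.004, 0.549], [-0.001, 0.002, 0.002]  rows>=2
```

View pics/w14.png

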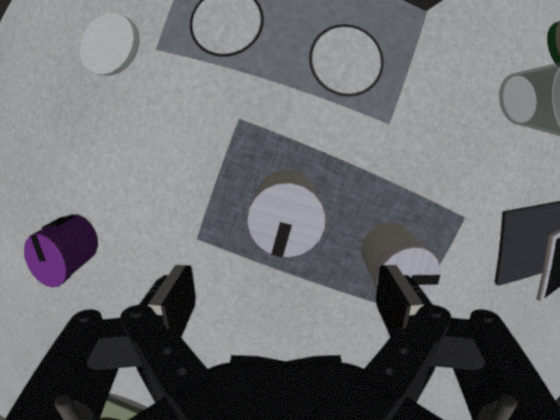

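Emit:
send_rows --commands '[[-1,[0,-0.004,0.4],[0,0,0]],[-1,[0,-0.004,0.75],[0,0,0]],[-1,[0,-0.004,0.8],[0,0,0]],[-1,[0,-0.004,0.8],[0,0,0]]]'

```text
time: 25.3
tcp_pos: [0.4619, -0.1049, 0.0698]
orientation: [-179.7, 0.5, 20.1]
contact_force: [-0.6, 0.1, 0.8]
grip_width: 0.0851
```

Emit:
send_rows --commands '[[-1,[0,-0.004,0.2],[0,0,0]],[-1,[0,-0.004,0.3],[0,0,0]],[-1,[0,-0.004,0.3],[0,0,0]],[1,[0,-0.004,0.3],[0,0,0]],[1,[0,-0.004,0.3],[0,0,0]],[1,[0,-0.004,0.3],[0,0,0]],[1,[0,-0.004,0.3],[0,0,0]],[1,[0,-0.004,0.3],[0,0,0]],[1,[0,-0.004,0.3],[0,0,0]],[1,[0,-0.004,0.3],[0,0,0]]]'

```text
time: 26.13
tcp_pos: [0.4658, -0.1065, 0.0439]
orientation: [179.9, 0.0, 20.0]
contact_force: [-1.5, 0.2, 6.0]
grip_width: 0.0547
```

```bash
python3 - <<'E'
from h import *
s=manip.read_state(); p=s['tcp_pos']; print('g',s['grip_width'])
plan((p[0],p[1],.14,20),(.5957,-.0015,.14,197.7),(.5957,-.0015,p[2]+.002,197.7))
E
```

```text
g 0.05467759052600816
t 26.1333 at [ 0.4658 -0.1065  0.0439] rpy [1.799e+02 2.000e-02 1.996e+01]
-> (np.float64(0.4657892901064753), np.float64(-0.10654590355525011), 0.14, 20) 1 calls
  [-0.0, 0.002, -0.961], [0.002, 0.001, -0.001]  rows>=3
-> (0.5957, -0.0015, 0.14, 197.7) 4 calls
  [0.395, -0.136, -0.0], [0.0, 0.0, -0.987]  rows>=7
  [0.377, 0.18, 0.0], [0.0, 0.0, -0.987]  rows>=7
  [0.144, 0.392, 0.0], [0.0, 0.0, -0.987]  rows>=7
  [-0.172, 0.381, 0.0], [0.0, 0.0, -0.987]  rows>=7
-> (0.5957, -0.0015, np.float64(0.04589652183915416), 197.7) 1 calls
  [0.0, -0.0, 0.941], [0.0, 0.0, 0.0]  rows>=3
```

Emit:
send_rows --commands '[[1,[0,0,-0.35],[0,0,0]],[1,[0,0,-0.7],[0,0,0]],[1,[0,0,-0.96],[0,0,0]],[1,[0,0,-0.96],[0,0,0]]]'

```text
time: 26.47
tcp_pos: [0.4687, -0.1076, 0.1442]
orientation: [179.5, -0.3, 20.0]
contact_force: [2.1, -0.3, -2.0]
grip_width: 0.0543
```

Emit:
send_rows --commands '[[1,[0.4,-0.14,0],[0,0,-0.987]],[1,[0.4,-0.14,0],[0,0,-0.987]],[1,[0.4,-0.14,0],[0,0,-0.987]],[1,[0.4,-0.14,0],[0,0,-0.987]],[1,[0.4,-0.14,0],[0,0,-0.987]],[1,[0.4,-0.14,0],[0,0,-0.987]],[1,[0.4,-0.14,0],[0,0,-0.987]]]'

```text
time: 27.05
tcp_pos: [0.4961, -0.0786, 0.1365]
orientation: [-179.7, 0.1, 64.7]
contact_force: [0.1, -0.0, -2.3]
grip_width: 0.0549
```

Emit:
send_rows --commands '[[1,[0.38,0.18,0],[0,0,-0.987]],[1,[0.38,0.18,0],[0,0,-0.987]],[1,[0.38,0.18,0],[0,0,-0.987]],[1,[0.38,0.18,0],[0,0,-0.987]],[1,[0.38,0.18,0],[0,0,-0.987]],[1,[0.38,0.18,0],[0,0,-0.987]],[1,[0.38,0.18,0],[0,0,-0.987]]]'

```text
time: 27.63
tcp_pos: [0.5288, -0.0522, 0.1363]
orientation: [-179.7, -0.1, 109.1]
contact_force: [0.3, 0.4, -2.2]
grip_width: 0.0544
```

Emit:
send_rows --commands '[[1,[0.14,0.39,0],[0,0,-0.987]],[1,[0.14,0.39,0],[0,0,-0.987]],[1,[0.14,0.39,0],[0,0,-0.987]],[1,[0.14,0.39,0],[0,0,-0.987]],[1,[0.14,0.39,0],[0,0,-0.987]],[1,[0.14,0.39,0],[0,0,-0.987]],[1,[0.14,0.39,0],[0,0,-0.987]]]'

```text
time: 28.22
tcp_pos: [0.5611, -0.0265, 0.136]
orientation: [-179.8, -0.3, 153.5]
contact_force: [0.9, 0.0, -2.5]
grip_width: 0.0546
```

Emit:
send_rows --commands '[[1,[-0.17,0.38,0],[0,0,-0.987]],[1,[-0.17,0.38,0],[0,0,-0.987]],[1,[-0.17,0.38,0],[0,0,-0.987]],[1,[-0.17,0.38,0],[0,0,-0.987]],[1,[-0.17,0.38,0],[0,0,-0.987]],[1,[-0.17,0.38,0],[0,0,-0.987]],[1,[-0.17,0.38,0],[0,0,-0.987]],[1,[-0.17,0.38,0],[0,0,-0.987]],[1,[-0.17,0.38,0],[0,0,-0.987]]]'

```text
time: 28.97
tcp_pos: [0.5937, -0.0004, 0.1363]
orientation: [179.9, -0.3, -162.4]
contact_force: [-0.0, -0.5, -1.7]
grip_width: 0.0547
```

```bash
python3 - <<'E'
from h import *
look('w15',140,60,280,210,2.6)
plan((.5957,-.0015,.046,197.7))
E
```

```text
t 28.97 p [ 5.937e-01 -4.000e-04  1.363e-01] rpy [ 179.92   -0.3  -162.43] F [-0.  -0.5 -1.7] g 0.0547
t 29.0167 at [ 5.939e-01 -4.000e-04  1.366e-01] rpy [ 179.94   -0.27 -162.43]
-> (0.5957, -0.0015, 0.046, 197.7) 1 calls
  [-0.018, -0.017, 0.906], [0.001, -0.006, -0.003]  rows>=3
```

View pics/w15.png

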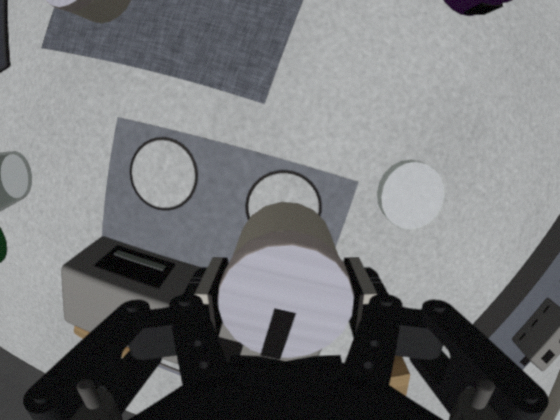

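```bash
python3 - <<'E'
from h import *
f,s=pickle.load(open('w1.pkl','rb')); print('petri',wonz(f,437/1.42,260/1.42,.015,s).round(4))
a=np.radians(107.7); print(np.array([.5957,-.0015])+.057*np.array([np.cos(a),np.sin(a)]))
E
```

```text
petri [0.5497 0.1006 0.015 ]
[0.57837012 0.0528017 ]
```

Emit:
send_rows --commands '[[1,[-0.015,-0.015,0.3],[0,0,0]],[1,[-0.015,-0.015,0.6],[0,0,0]],[1,[-0.015,-0.015,0.8],[0,0,0]],[1,[-0.015,-0.015,0.88],[0,0,0]],[1,[-0.015,-0.015,0.91],[0,0,0]],[1,[-0.015,-0.015,0.92],[0,0,0]],[1,[-0.015,-0.015,0.92],[0,0,0]],[1,[-0.015,-0.015,0.92],[0,0,0]]]'

```text
time: 29.68
tcp_pos: [0.5979, -0.0018, 0.0475]
orientation: [-179.9, 0.0, -162.4]
contact_force: [0.0, 0.8, -1.8]
grip_width: 0.0545
```

Emit:
send_rows --commands '[[1,[0.01,0.003,0.02],[0,0,0]],[1,[0.01,0.003,0.035],[0,0,0]],[1,[0.01,0.003,0.035],[0,0,0]],[1,[0.01,0.003,0.035],[0,0,0]]]'

```text
time: 30.02
tcp_pos: [0.5963, -0.0018, 0.044]
orientation: [-180.0, -0.1, -162.4]
contact_force: [-1.6, 0.2, 5.8]
grip_width: 0.0545
```

Touching down (5.8 N). Release and lift.

Emit:
send_rows --commands '[[-1,[0,0,0],[0,0,0]],[-1,[0,0,0],[0,0,0]],[-1,[0,0,0],[0,0,0]],[-1,[0,0,0],[0,0,0]],[-1,[0,0,-0.2],[0,0,0]],[-1,[0,0,-0.5],[0,0,0]],[-1,[0,0,-0.8],[0,0,0]],[-1,[0,0,-1],[0,0,0]],[-1,[0,0,-1],[0,0,0]],[-1,[0,0,-1],[0,0,0]]]'

```text
time: 30.85
tcp_pos: [0.5967, -0.0016, 0.1437]
orientation: [-179.9, 0.0, -162.4]
contact_force: [-0.2, 0.1, -0.6]
grip_width: 0.0856
```

```bash
python3 - <<'E'
from h import *
look('w16',140,60,280,210,2.6)
plan((.4515,-.2141,.15,104))
E
```

```text
t 30.85 p [ 0.5967 -0.0016  0.1437] rpy [-1.7993e+02  1.0000e-02 -1.6238e+02] F [-0.2  0.1 -0.6] g 0.0856
t 30.9 at [ 0.5953 -0.0015  0.1419] rpy [ 179.98   -0.19 -162.38]
-> (0.4515, -0.2141, 0.15, 104) 3 calls
  [0.671, -0.53, -0.025], [-0.001, -0.001, 0.693]  rows>=5
  [0.299, -0.802, -0.026], [-0.001, -0.001, 0.693]  rows>=5
  [-0.159, -0.841, -0.027], [-0.001, -0.001, 0.693]  rows>=5
```

View pics/w16.png

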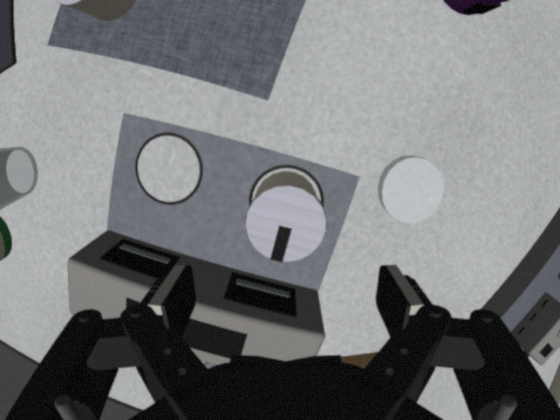

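Emit:
send_rows --commands '[[-1,[0.67,-0.53,-0.03],[0,0,0.693]],[-1,[0.67,-0.53,-0.03],[0,0,0.693]],[-1,[0.67,-0.53,-0.03],[0,0,0.693]],[-1,[0.67,-0.53,-0.03],[0,0,0.693]],[-1,[0.67,-0.53,-0.03],[0,0,0.693]]]'

```text
time: 31.32
tcp_pos: [0.5455, -0.0727, 0.1428]
orientation: [-179.9, -0.4, 166.0]
contact_force: [0.1, 0.4, 0.3]
grip_width: 0.085
```

Emit:
send_rows --commands '[[-1,[0.3,-0.8,-0.03],[0,0,0.693]],[-1,[0.3,-0.8,-0.03],[0,0,0.693]],[-1,[0.3,-0.8,-0.03],[0,0,0.693]],[-1,[0.3,-0.8,-0.03],[0,0,0.693]],[-1,[0.3,-0.8,-0.03],[0,0,0.693]]]'

```text
time: 31.73
tcp_pos: [0.4977, -0.1432, 0.1462]
orientation: [-179.8, -0.4, 134.8]
contact_force: [-0.2, -0.2, 0.5]
grip_width: 0.0857
```

Emit:
send_rows --commands '[[-1,[-0.16,-0.84,-0.03],[0,0,0.693]],[-1,[-0.16,-0.84,-0.03],[0,0,0.693]],[-1,[-0.16,-0.84,-0.03],[0,0,0.693]],[-1,[-0.16,-0.84,-0.03],[0,0,0.693]],[-1,[-0.16,-0.84,-0.03],[0,0,0.693]],[-1,[-0.16,-0.84,-0.03],[0,0,0.693]],[-1,[-0.16,-0.84,-0.03],[0,0,0.693]]]'

```text
time: 32.32
tcp_pos: [0.4509, -0.2132, 0.1499]
orientation: [-179.7, -0.2, 104.1]
contact_force: [-0.4, 0.7, -0.2]
grip_width: 0.0855
```

```bash
python3 - <<'E'
from h import *
look('w17',140,60,280,210,2.6)
blobs('w17',(110,8,145),(135,60,255),200,.066,(205,60,370,300))
plan((.4515,-.2141,.042,104))
E
```

```text
t 32.32 p [ 0.4509 -0.2132  0.1499] rpy [-1.7968e+02 -1.7000e-01  1.0413e+02] F [-0.4  0.7 -0.2] g 0.0855
px [289. 227.] area 3735.0 hull cen [ 0.4512 -0.2143] circ [ 0.4512 -0.2145  0.0269]
t 32.3667 at [ 0.4512 -0.2133  0.1503] rpy [-1.7971e+02 -1.4000e-01  1.0414e+02]
-> (0.4515, -0.2141, 0.042, 104) 2 calls
  [-0.006, 0.003, 0.541], [-0.003, -0.002, 0.002]  rows>=2
  [-0.005, 0.002, 0.541], [-0.003, -0.002, 0.002]  rows>=2
```

View pics/w17.png

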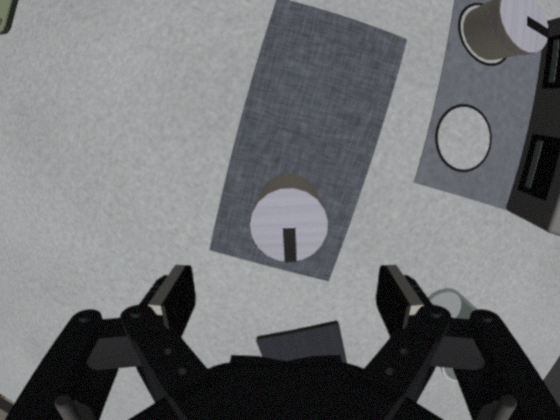

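Emit:
send_rows --commands '[[-1,[-0.006,0.003,0.4],[0,0,0]],[-1,[-0.006,0.003,0.75],[0,0,0]],[-1,[-0.006,0.003,0.8],[0,0,0]],[-1,[-0.006,0.003,0.8],[0,0,0]]]'

```text
time: 32.7
tcp_pos: [0.4496, -0.2124, 0.0688]
orientation: [-179.5, -0.4, 104.1]
contact_force: [0.3, -0.5, 0.7]
grip_width: 0.0853
```

Emit:
send_rows --commands '[[-1,[-0.003,0.003,0.2],[0,0,0]],[-1,[-0.003,0.003,0.28],[0,0,0]],[-1,[-0.003,0.003,0.28],[0,0,0]],[1,[-0.003,0.003,0.28],[0,0,0]],[1,[-0.003,0.003,0.28],[0,0,0]],[1,[-0.003,0.003,0.28],[0,0,0]],[1,[-0.003,0.003,0.28],[0,0,0]],[1,[-0.003,0.003,0.28],[0,0,0]],[1,[-0.003,0.003,0.28],[0,0,0]],[1,[-0.003,0.003,0.28],[0,0,0]]]'

```text
time: 33.53
tcp_pos: [0.4538, -0.2157, 0.0455]
orientation: [-179.9, 0.1, 104.1]
contact_force: [-0.7, -0.0, 5.9]
grip_width: 0.0546
```

```bash
python3 - <<'E'
from h import *
s=st(); p=s['tcp_pos']
plan((p[0],p[1],.14,104),(.5983,-.1115,.14,179.7))
E
```

```text
t 33.53 p [ 0.4538 -0.2157  0.0455] rpy [-1.7994e+02  1.4000e-01  1.0408e+02] F [-0.7 -0.   5.9] g 0.0546
t 33.5333 at [ 0.4538 -0.2157  0.0455] rpy [-1.7994e+02  1.4000e-01  1.0408e+02]
-> (np.float64(0.4537640019775598), np.float64(-0.21566563171921968), 0.14, 104) 1 calls
  [-0.002, -0.001, -0.945], [-0.001, 0.003, 0.002]  rows>=3
-> (0.5983, -0.1115, 0.14, 179.7) 2 calls
  [0.331, 0.827, 0.0], [-0.0, 0.0, -0.841]  rows>=6
  [-0.247, 0.856, 0.0], [-0.0, 0.0, -0.841]  rows>=6
```

Emit:
send_rows --commands '[[1,[0,0,-0.35],[0,0,0]],[1,[0,0,-0.7],[0,0,0]],[1,[0,0,-0.95],[0,0,0]],[1,[0,0,-0.95],[0,0,0]]]'

```text
time: 33.87
tcp_pos: [0.4566, -0.2172, 0.145]
orientation: [179.7, 0.5, 104.1]
contact_force: [1.2, -0.8, -1.7]
grip_width: 0.0544
```

Emit:
send_rows --commands '[[1,[0.33,0.83,0],[0,0,-0.84]],[1,[0.33,0.83,0],[0,0,-0.84]],[1,[0.33,0.83,0],[0,0,-0.84]],[1,[0.33,0.83,0],[0,0,-0.84]],[1,[0.33,0.83,0],[0,0,-0.84]],[1,[0.33,0.83,0],[0,0,-0.84]]]'

```text
time: 34.37
tcp_pos: [0.5245, -0.1615, 0.1368]
orientation: [-179.8, -0.3, 142.2]
contact_force: [0.4, -0.4, -2.1]
grip_width: 0.0544
```

Emit:
send_rows --commands '[[1,[-0.25,0.86,0],[0,0,-0.84]],[1,[-0.25,0.86,0],[0,0,-0.84]],[1,[-0.25,0.86,0],[0,0,-0.84]],[1,[-0.25,0.86,0],[0,0,-0.84]],[1,[-0.25,0.86,0],[0,0,-0.84]],[1,[-0.25,0.86,0],[0,0,-0.84]],[1,[-0.25,0.86,0],[0,0,-0.84]],[1,[-0.25,0.86,0],[0,0,-0.84]]]'

```text
time: 35.03
tcp_pos: [0.5972, -0.11, 0.1369]
orientation: [180.0, -0.3, 179.6]
contact_force: [0.2, 0.1, -2.4]
grip_width: 0.0543
```

```bash
python3 - <<'E'
from h import *
look('w18',140,60,280,210,2.6)
plan((.5983,-.1115,.0455,179.7))
E
```

```text
t 35.03 p [ 0.5972 -0.11    0.1369] rpy [179.99  -0.3  179.6 ] F [ 0.2  0.1 -2.4] g 0.0543
t 35.0833 at [ 0.5974 -0.1101  0.1372] rpy [-180.     -0.27  179.6 ]
-> (0.5983, -0.1115, 0.0455, 179.7) 1 calls
  [-0.014, -0.014, 0.917], [-0.0, -0.006, -0.002]  rows>=3
```

View pics/w18.png

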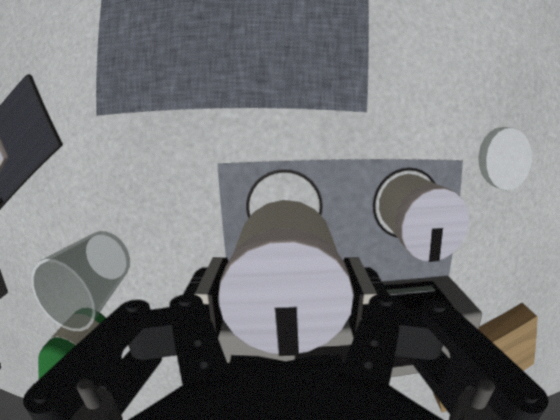

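Emit:
send_rows --commands '[[1,[0,-0.014,0.3],[0,0,0]],[1,[0,-0.014,0.6],[0,0,0]],[1,[0,-0.014,0.8],[0,0,0]],[1,[0,-0.014,0.88],[0,0,0]],[1,[0,-0.014,0.92],[0,0,0]],[1,[0,-0.014,0.92],[0,0,0]],[1,[0,-0.014,0.93],[0,0,0]],[1,[0,-0.014,0.94],[0,0,0]],[1,[0,-0.014,0.94],[0,0,0]]]'

```text
time: 35.83
tcp_pos: [0.5987, -0.1121, 0.0456]
orientation: [-179.9, -0.1, 179.6]
contact_force: [-2.6, 0.7, 2.3]
grip_width: 0.0547
```

Emit:
send_rows --commands '[[1,[0,0,0.01],[0,0,0]],[-1,[0,0,0.01],[0,0,0]],[-1,[0,0,0],[0,0,0]],[-1,[0,0,0],[0,0,0]],[-1,[0,0,0],[0,0,0]],[-1,[0,0,-0.2],[0,0,0]],[-1,[0,0,-0.5],[0,0,0]],[-1,[0,0,-0.8],[0,0,0]],[-1,[0,0,-1],[0,0,0]],[-1,[0,0,-1],[0,0,0]]]'

```text
time: 36.67
tcp_pos: [0.602, -0.1129, 0.1502]
orientation: [-179.8, 0.4, 179.7]
contact_force: [0.0, 0.1, 1.2]
grip_width: 0.0852
```

```bash
python3 - <<'E'
from h import *
look('w19',200,120,300,180,2.6); s=st()
blobs('w19',(110,8,145),(135,60,255),200,.066,(180,100,520,290))
f=snap('side','side2.png'); im=cv2.imread('pics/side2.png'); cv2.imwrite('pics/side2c.png',cv2.resize(im[190:420,180:420],None,fx=2.5,fy=2.5,interpolation=cv2.INTER_CUBIC))
E
```

```text
t 36.67 p [ 0.602  -0.1129  0.1502] rpy [-179.76    0.43  179.67] F [0.  0.1 1.2] g 0.0852
t 36.72 p [ 0.6004 -0.1124  0.1476] rpy [-179.83    0.21  179.66] F [-0.2  0.   0.1] g 0.0855
px [287. 218.] area 4019.5 hull cen [ 0.5962 -0.1123] circ [ 0.5964 -0.1124  0.0276]
px [434. 214.] area 3024.5 hull cen [ 0.594  -0.0022] circ [ 0.5926 -0.0016  0.0295]
```

View pics/w19.png

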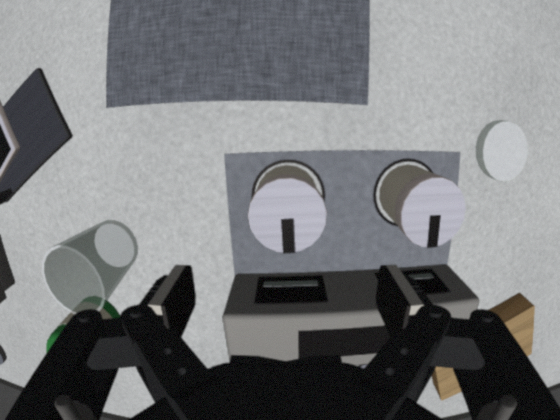

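View pics/side2c.png

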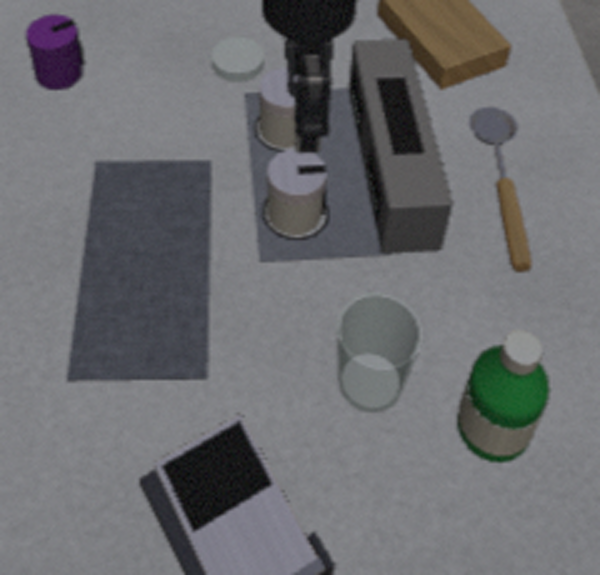

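```bash
python3 - <<'E'
from h import *
plan((.52,-.36,.28,179.7))
E
```

```text
t 36.7667 at [ 0.5987 -0.1119  0.1451] rpy [-1.7992e+02 -5.0000e-02  1.7967e+02]
-> (0.52, -0.36, 0.28, 179.7) 3 calls
  [0.258, -0.829, -0.448], [-0.001, -0.0, -0.0]  rows>=3
  [0.258, -0.829, -0.449], [-0.001, -0.0, -0.0]  rows>=3
  [0.258, -0.829, -0.449], [-0.001, -0.0, -0.0]  rows>=3
```

Emit:
send_rows --commands '[[-1,[0,0,-0.4],[0,0,0]],[-1,[0.26,-0.5,-0.45],[0,0,0]],[-1,[0.26,-0.83,-0.45],[0,0,0]],[-1,[0.26,-0.83,-0.45],[0,0,0]]]'

```text
time: 37.1
tcp_pos: [0.5701, -0.1997, 0.1884]
orientation: [-179.8, -0.3, 179.4]
contact_force: [-0.6, -0.6, -0.5]
grip_width: 0.0851
```

Emit:
send_rows --commands '[[-1,[0.26,-0.83,-0.45],[0,0,0]],[-1,[0.26,-0.83,-0.45],[0,0,0]],[-1,[0.26,-0.83,-0.45],[0,0,0]]]'

```text
time: 37.35
tcp_pos: [0.5442, -0.2816, 0.2348]
orientation: [-179.8, -0.2, 179.5]
contact_force: [0.4, -0.3, 0.4]
grip_width: 0.0851
```

Emit:
send_rows --commands '[[-1,[0.26,-0.83,-0.45],[0,0,0]],[-1,[0.26,-0.83,-0.45],[0,0,0]],[-1,[0.26,-0.83,-0.45],[0,0,0]],[-1,[0.26,-0.83,-0.45],[0,0,0]],[-1,[0.26,-0.83,-0.45],[0,0,0]]]'

```text
time: 37.77
tcp_pos: [0.5187, -0.3597, 0.2779]
orientation: [179.9, -0.3, 179.6]
contact_force: [-0.3, 1.1, -0.1]
grip_width: 0.0857
```

```bash
python3 - <<'E'
from h import *
look('w20',160,80,260,210,2.8); s=st()
E
```

```text
t 37.77 p [ 0.5187 -0.3597  0.2779] rpy [179.88  -0.26 179.58] F [-0.3  1.1 -0.1] g 0.0857
t 37.82 p [ 0.5187 -0.3586  0.2773] rpy [179.82  -0.31 179.67] F [ 0.7  0.5 -0.9] g 0.085
```

View pics/w20.png

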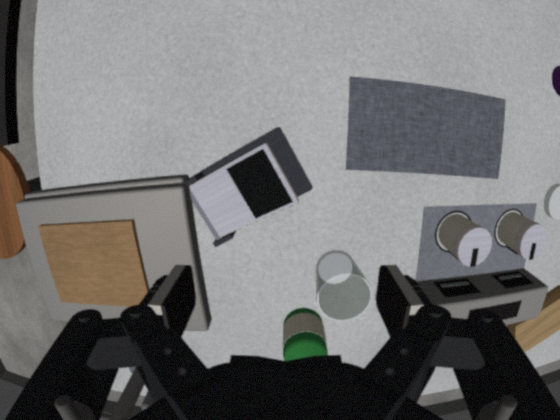

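View pics/w20c.png

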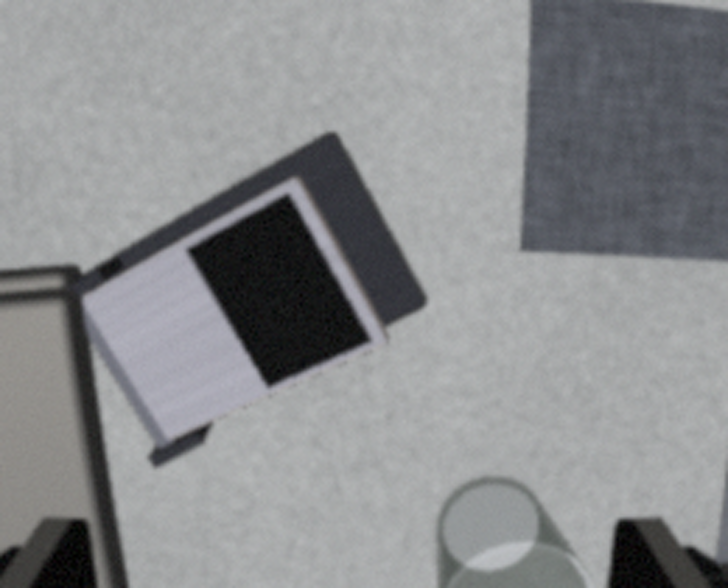

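```bash
python3 - <<'E'
from h import *
P=cast('w20',[(190,249),(290,196),(370,341),(270,385)],.062); print(P.round(4),P.mean(0),rect(P))
h=(P[0]+P[3])/2-(P[1]+P[2])/2; print('hinge dir',np.degrees(np.arctan2(h[1],h[0])))
f,s,u0,v0,k=pickle.load(open('w20.pkl','rb'))
print(wonz(f,186,178,.06,s),wonz(f,205,330,.06,s))
plan((*P.mean(0)[:2],.12,179.7))
E
```

```text
[[ 0.4979 -0.4218  0.062 ]
 [ 0.4781 -0.3824  0.062 ]
 [ 0.5356 -0.3521  0.062 ]
 [ 0.5534 -0.3922  0.062 ]] [ 0.51626261 -0.38709997  0.062     ] (array([ 0.5163, -0.3871], dtype=float32), 27.9, array([0.0441, 0.065 , 0.0439, 0.063 ], dtype=float32))
hinge dir -64.66754400102829
[ 0.50710425 -0.47090714  0.06      ] [ 0.71331236 -0.46959246  0.06      ]
t 37.8167 at [ 0.5187 -0.3586  0.2773] rpy [179.82  -0.31 179.67]
-> (np.float64(0.5162626146352604), np.float64(-0.38709996990953255), 0.12, 179.7) 2 calls
  [0.007, -0.145, 0.786], [0.002, -0.003, -0.0]  rows>=2
  [0.009, -0.144, 0.786], [0.002, -0.003, -0.0]  rows>=2
```

Emit:
send_rows --commands '[[1,[0.007,-0.145,0.3],[0,0,0]],[1,[0.01,-0.285,0.6],[0,0,0]],[1,[0.01,-0.285,0.9],[0,0,0]],[1,[0.01,-0.285,0.9],[0,0,0]],[1,[0.01,-0.285,0.9],[0,0,0]],[1,[0.01,-0.285,0.9],[0,0,0]]]'

```text
time: 38.32
tcp_pos: [0.5185, -0.3874, 0.1902]
orientation: [-180.0, -0.2, 179.8]
contact_force: [0.2, -0.6, 1.2]
grip_width: 0.0124
```

Emit:
send_rows --commands '[[1,[0,0,0.3],[0,0,0]],[1,[0,0,0.6],[0,0,0]],[1,[0,0,0.8],[0,0,0]],[1,[0,0,0.85],[0,0,0]],[1,[0,0,0.85],[0,0,0]],[1,[0,0,0.85],[0,0,0]]]'

```text
time: 38.82
tcp_pos: [0.5189, -0.3895, 0.1073]
orientation: [-179.8, -0.0, 179.7]
contact_force: [-0.4, -1.3, 0.7]
grip_width: -0.0002
```

```bash
python3 - <<'E'
from h import *
look('w21',140,60,280,210,2.6)
print(manip.tip_reach)
plan((.5163,-.3871,.085,179.7))
f=snap('side','side3.png'); im=cv2.imread('pics/side3.png'); cv2.imwrite('pics/side3c.png',cv2.resize(im[190:420,180:420],None,fx=2.5,fy=2.5,interpolation=cv2.INTER_CUBIC))
E
```

```text
t 38.82 p [ 0.5189 -0.3895  0.1073] rpy [-179.8   -0.   179.7] F [-0.4 -1.3  0.7] g -0.0002
0.011
t 38.8667 at [ 0.5192 -0.39    0.1079] rpy [-1.7975e+02  5.0000e-02  1.7969e+02]
-> (0.5163, -0.3871, 0.085, 179.7) 1 calls
  [0.029, 0.03, 0.228], [-0.006, 0.001, -0.0]  rows>=1
```

View pics/w21.png

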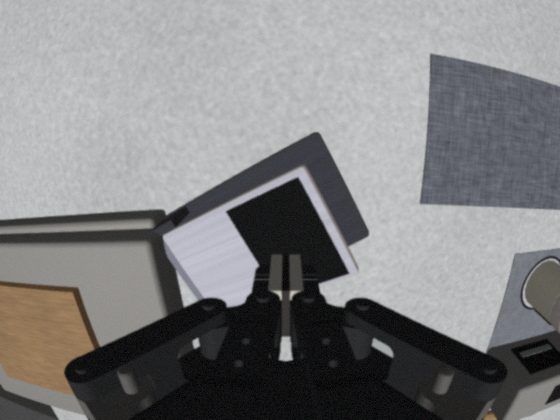

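View pics/side3c.png

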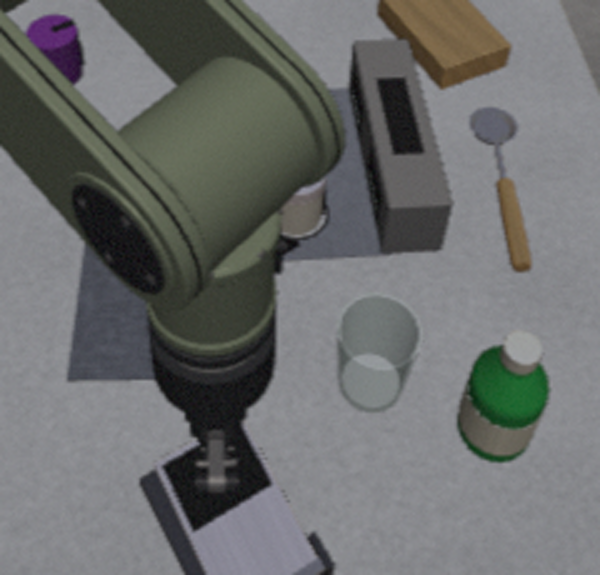

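```bash
python3 - <<'E'
from h import *
f=snap('scene','sc1.png'); im=cv2.imread('pics/sc1.png'); cv2.imwrite('pics/sc1c.png',cv2.resize(im[130:310,90:400],None,fx=2.55,fy=2.55,interpolation=cv2.INTER_CUBIC))
E
```

```text
(no output)
```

View pics/sc1c.png

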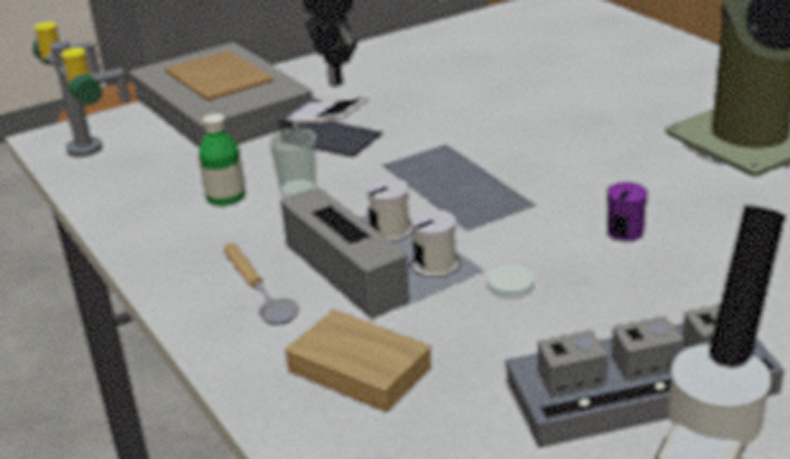

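Emit:
send_rows --commands '[[1,[0.01,0.015,0.1],[0,0,0]],[1,[0.02,0.02,0.2],[0,0,0]],[1,[0.02,0.02,0.3],[0,0,0]],[1,[0.02,0.02,0.38],[0,0,0]],[1,[0.02,0.02,0.42],[0,0,0]],[1,[0.02,0.02,0.45],[0,0,0]],[1,[0.02,0.02,0.45],[0,0,0]]]'

```text
time: 39.55
tcp_pos: [0.5146, -0.3858, 0.0588]
orientation: [179.9, -0.3, 179.7]
contact_force: [-2.5, 3.6, 6.3]
grip_width: -0.0001
```

Emit:
send_rows --commands '[[1,[0,0,0.04],[0,0,0]],[1,[0,0,0.08],[0,0,0]],[1,[0,0,0.1],[0,0,0]],[1,[0,0,0.11],[0,0,0]],[1,[0,0,0.11],[0,0,0]]]'

```text
time: 39.97
tcp_pos: [0.515, -0.386, 0.05]
orientation: [179.9, -0.3, 179.7]
contact_force: [-3.6, 5.4, 11.3]
grip_width: 0.0002
```

Emit:
send_rows --commands '[[1,[0,0,0.02],[0,0,0]],[1,[0,0,0.03],[0,0,0]],[1,[0,0,0.03],[0,0,0]],[1,[0,0,0.03],[0,0,0]]]'

```text
time: 40.3
tcp_pos: [0.515, -0.386, 0.0495]
orientation: [179.9, -0.3, 179.7]
contact_force: [-8.1, 8.9, 24.3]
grip_width: 0.0001
```

Force jumped to 24 N with almost no travel — at the stop. Hold over 0.5 s.

Emit:
send_rows --commands '[[1,[0,0,0],[0,0,0]],[1,[0,0,0],[0,0,0]],[1,[0,0,0],[0,0,0]],[1,[0,0,0],[0,0,0]],[1,[0,0,0],[0,0,0]],[1,[0,0,0],[0,0,0]],[1,[0,0,0],[0,0,0]],[1,[0,0,0],[0,0,0]]]'

```text
time: 40.97
tcp_pos: [0.5151, -0.386, 0.0495]
orientation: [179.9, -0.3, 179.7]
contact_force: [-7.4, 9.1, 23.3]
grip_width: 0.0002
```

```bash
python3 - <<'E'
from h import *
st(); f=snap('scene','sc2.png'); im=cv2.imread('pics/sc2.png'); cv2.imwrite('pics/sc2c.png',cv2.resize(im[130:310,90:400],None,fx=2.55,fy=2.55,interpolation=cv2.INTER_CUBIC))
look('w22',300,150,260,150,2.8)
E
```

```text
t 40.97 p [ 0.5151 -0.386   0.0495] rpy [179.94  -0.27 179.69] F [-7.4  9.1 23.3] g 0.0002
t 41.02 p [ 0.515  -0.3861  0.0495] rpy [179.94  -0.27 179.69] F [-8.4  8.1 24.1] g -0.0
```

View pics/sc2c.png

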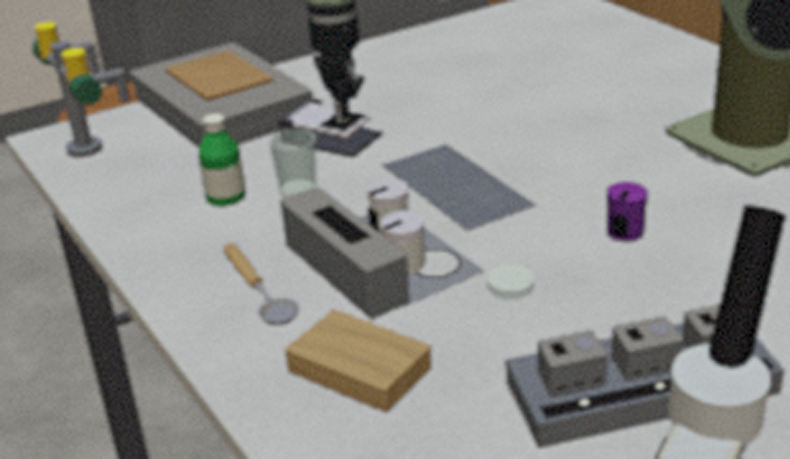

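View pics/w22.png

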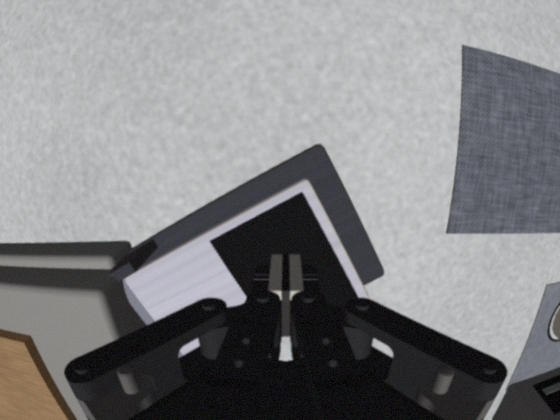

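The picture (t = 41) shows the ring‑1 jar has been knocked off its ring (jar now at crop pixel (402,240); the bare ring at (437,263)). So the press may not count. I'll release the pedal, put the jar back and press again.

Emit:
send_rows --commands '[[1,[0,0,-0.15],[0,0,0]],[1,[0,0,-0.4],[0,0,0]],[1,[0,0,-0.7],[0,0,0]],[1,[0,0,-1],[0,0,0]],[1,[0,0,-1],[0,0,0]]]'

```text
time: 41.48
tcp_pos: [0.5189, -0.3902, 0.1529]
orientation: [-179.4, 0.4, 179.7]
contact_force: [1.3, -1.4, 1.6]
grip_width: -0.0002
```

```bash
python3 - <<'E'
from h import *
plan((.58,-.06,.28,179.7))
E
```

```text
t 41.4833 at [ 0.5189 -0.3902  0.1529] rpy [-179.42    0.37  179.67]
-> (0.58, -0.06, 0.28, 179.7) 4 calls
  [-0.15, 0.823, -0.325], [-0.003, 0.002, -0.0]  rows>=3
  [-0.15, 0.824, -0.323], [-0.003, 0.002, -0.0]  rows>=3
  [-0.149, 0.825, -0.322], [-0.003, 0.002, -0.0]  rows>=3
  [-0.149, 0.825, -0.32], [-0.003, 0.002, -0.0]  rows>=3
```

Emit:
send_rows --commands '[[-1,[0,0.2,-0.5],[0,0,0]],[-1,[-0.15,0.6,-0.65],[0,0,0]],[-1,[-0.15,0.82,-0.65],[0,0,0]],[-1,[-0.15,0.82,-0.65],[0,0,0]]]'

```text
time: 41.82
tcp_pos: [0.5333, -0.3006, 0.2127]
orientation: [-180.0, 0.0, 179.9]
contact_force: [-0.4, 0.7, 0.2]
grip_width: 0.0485
```

Emit:
send_rows --commands '[[-1,[-0.15,0.82,-0.65],[0,0,0]],[-1,[-0.15,0.82,-0.65],[0,0,0]],[-1,[-0.15,0.82,-0.65],[0,0,0]]]'

```text
time: 42.07
tcp_pos: [0.5478, -0.2207, 0.2769]
orientation: [-180.0, -0.1, 179.8]
contact_force: [0.4, -0.5, 0.3]
grip_width: 0.0831
```

Emit:
send_rows --commands '[[-1,[-0.15,0.82,0],[0,0,0]],[-1,[-0.15,0.82,0],[0,0,0]],[-1,[-0.15,0.82,0],[0,0,0]]]'

```text
time: 42.32
tcp_pos: [0.5631, -0.1343, 0.2746]
orientation: [179.8, -0.2, -179.9]
contact_force: [-0.3, 0.4, -0.5]
grip_width: 0.0857
```

Emit:
send_rows --commands '[[-1,[-0.15,0.82,0],[0,0,0]],[-1,[-0.15,0.82,0],[0,0,0]],[-1,[-0.15,0.82,0],[0,0,0]],[-1,[-0.15,0.82,0],[0,0,0]],[-1,[-0.15,0.82,0],[0,0,0]]]'

```text
time: 42.73
tcp_pos: [0.5776, -0.0593, 0.2741]
orientation: [-179.9, -0.3, 179.7]
contact_force: [-0.4, 0.5, -0.3]
grip_width: 0.0851
```

```bash
python3 - <<'E'
from h import *
look('w23',200,90,220,200,2.9); s=st()
blobs('w23',(110,8,145),(135,60,255),200,.066,(180,60,420,290))
E
```

```text
t 42.73 p [ 0.5776 -0.0593  0.2741] rpy [-179.93   -0.27  179.71] F [-0.4  0.5 -0.3] g 0.0851
t 42.78 p [ 0.5775 -0.0599  0.2743] rpy [-179.94   -0.25  179.63] F [ 0.5 -0.8  1. ] g 0.0851
px [316. 232.] area 1458.0 hull cen [ 0.6261 -0.0253] circ [ 0.6269 -0.0252  0.0275]
px [238. 206.] area 1558.0 hull cen [ 0.5959 -0.1123] circ [ 0.5961 -0.1123  0.0273]
```

View pics/w23c.png

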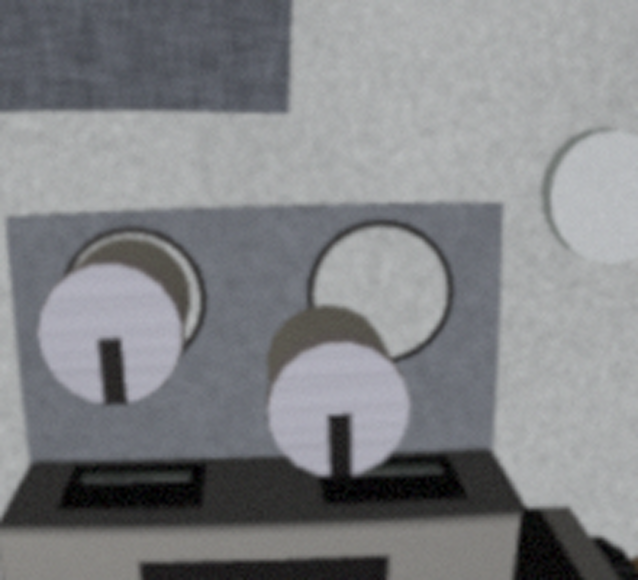

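```bash
python3 - <<'E'
from h import *
P=cast('w23',[(339,416),(341,472),(109,340),(116,403)],.066)
for i in (0,2): d=P[i+1]-P[i]; print(np.degrees(np.arctan2(d[1],d[0])))
plan((.6265,-.0252,.15,179.7),(.6265,-.0252,.044,179.7))
E
```

```text
3.511369671151375
3.377114314494702
t 42.7833 at [ 0.5775 -0.0599  0.2743] rpy [-179.94   -0.25  179.63]
-> (0.6265, -0.0252, 0.15, 179.7) 2 calls
  [-0.246, 0.176, 0.62], [-0.001, -0.003, -0.001]  rows>=2
  [-0.245, 0.175, 0.621], [-0.001, -0.003, -0.001]  rows>=2
-> (0.6265, -0.0252, 0.044, 179.7) 2 calls
  [0.0, -0.0, 0.53], [0.0, 0.0, 0.0]  rows>=2
  [0.0, -0.0, 0.53], [0.0, 0.0, 0.0]  rows>=2
```

Orientation is still good (3.5°), only the position must be restored. Approach with a slightly narrowed jaw.

Emit:
send_rows --commands '[[-0.7,[-0.25,0.18,0.3],[0,0,0]],[-0.7,[-0.5,0.35,0.6],[0,0,0]],[-0.7,[-0.5,0.35,0.9],[0,0,0]],[-0.7,[-0.5,0.35,1.0],[0,0,0]],[-0.7,[-0.5,0.35,1.0],[0,0,0]],[-0.7,[-0.5,0.35,1.0],[0,0,0]]]'

```text
time: 43.28
tcp_pos: [0.6271, -0.0258, 0.1749]
orientation: [-180.0, -0.3, 179.6]
contact_force: [0.7, -0.9, -0.1]
grip_width: 0.0728
```

```bash
python3 - <<'E'
from h import *
look('w24',200,90,220,200,2.9)
blobs('w24',(110,8,145),(135,60,255),200,.066,(180,60,420,310))
plan((.6268,-.0252,.044,179.7))
E
```

```text
t 43.28 p [ 0.6271 -0.0258  0.1749] rpy [-179.96   -0.26  179.56] F [ 0.7 -0.9 -0.1] g 0.0728
px [286. 216.] area 3217.0 hull cen [ 0.6263 -0.0253] circ [ 0.6267 -0.0254  0.0278]
px [191. 177.] area 1317.0 hull cen [ 0.5962 -0.0977] circ [ 0.596  -0.1041  0.0258]
t 43.3333 at [ 0.6283 -0.0258  0.1767] rpy [-1.7992e+02 -5.0000e-02  1.7957e+02]
-> (0.6268, -0.0252, 0.044, 179.7) 2 calls
  [0.007, 0.004, 0.664], [-0.001, -0.001, -0.001]  rows>=2
  [0.007, 0.004, 0.664], [-0.001, -0.001, -0.001]  rows>=2
```

View pics/w24.png

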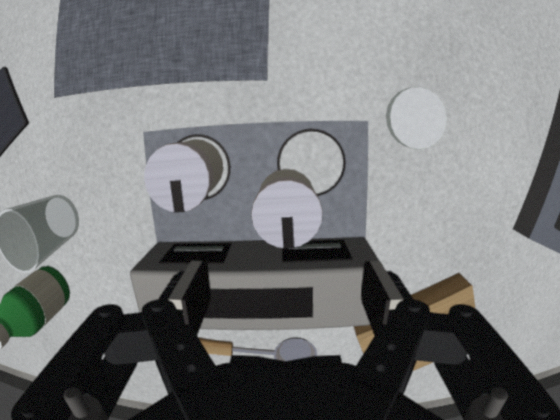

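Emit:
send_rows --commands '[[-0.7,[0.007,0.004,0.3],[0,0,0]],[-0.7,[0.007,0.004,0.6],[0,0,0]],[-0.7,[0.007,0.004,0.85],[0,0,0]],[-0.7,[0.007,0.004,0.85],[0,0,0]],[-0.7,[0.007,0.004,0.85],[0,0,0]]]'

```text
time: 43.75
tcp_pos: [0.6268, -0.0247, 0.0911]
orientation: [-180.0, -0.2, 179.6]
contact_force: [0.1, 0.4, 1.5]
grip_width: 0.0727
```

Emit:
send_rows --commands '[[-0.7,[0,0,0.2],[0,0,0]],[-0.7,[0,0,0.4],[0,0,0]],[-0.7,[0,0,0.45],[0,0,0]],[-0.7,[0,0,0.45],[0,0,0]]]'

```text
time: 44.08
tcp_pos: [0.6271, -0.0244, 0.0463]
orientation: [-180.0, -0.1, 179.6]
contact_force: [-1.2, 0.4, -0.3]
grip_width: 0.0726
```

Emit:
send_rows --commands '[[1,[0,0,0],[0,0,0]],[1,[0,0,0],[0,0,0]],[1,[0,0,0],[0,0,0]],[1,[0,0,0],[0,0,0]],[1,[0,0,0],[0,0,0]],[1,[0,0,0],[0,0,0]]]'

```text
time: 44.58
tcp_pos: [0.6291, -0.0245, 0.0482]
orientation: [-179.9, 0.1, 179.7]
contact_force: [-1.0, -0.3, 6.4]
grip_width: 0.0546
```

```bash
python3 - <<'E'
from h import *
s=st(); p=s['tcp_pos']
plan((p[0],p[1],p[2]+.04,179.7),(.5955,-.0015,p[2]+.04,178),(.5955,-.0015,p[2],178))
E
```

```text
t 44.58 p [ 0.6291 -0.0245  0.0482] rpy [-1.7991e+02  1.4000e-01  1.7966e+02] F [-1.  -0.3  6.4] g 0.0546
t 44.5833 at [ 0.6291 -0.0245  0.0482] rpy [-1.7991e+02  1.4000e-01  1.7966e+02]
-> (np.float64(0.6290834211049632), np.float64(-0.024521985171165526), np.float64(0.08820841271812124), 179.7) 1 calls
  [-0.001, -0.001, -0.4], [-0.002, 0.003, -0.001]  rows>=1
-> (0.5955, -0.0015, np.float64(0.08820841271812124), 178) 1 calls
  [0.337, 0.228, 0.0], [0.0, -0.0, 0.038]  rows>=1
-> (0.5955, -0.0015, np.float64(0.04820841271812124), 178) 1 calls
  [0.0, -0.0, 0.4], [0.0, 0.0, 0.0]  rows>=1
```

Emit:
send_rows --commands '[[1,[0,0,-0.2],[0,0,0]],[1,[0,0,-0.4],[0,0,0]],[1,[0.15,0.1,-0.4],[0,0,0]],[1,[0.315,0.23,-0.4],[0,0,0.03]],[1,[0.315,0.23,-0.4],[0,0,0.03]],[1,[0.315,0.23,-0.4],[0,0,0.03]],[1,[0.315,0.23,-0.2],[0,0,0.03]],[1,[0.315,0.23,-0.05],[0,0,0.03]],[1,[0.315,0.23,-0.01],[0,0,0.03]],[1,[0.315,0.23,-0.01],[0,0,0.03]]]'

```text
time: 45.42
tcp_pos: [0.5959, -0.0013, 0.047]
orientation: [-179.9, -0.2, 178.3]
contact_force: [-1.3, 0.4, 2.2]
grip_width: 0.0544
```

Emit:
send_rows --commands '[[1,[0,0,0.01],[0,0,0]],[1,[0,0,0.01],[0,0,0]],[1,[0,0,0.01],[0,0,0]]]'

```text
time: 45.67
tcp_pos: [0.596, -0.0013, 0.047]
orientation: [-179.9, -0.2, 178.3]
contact_force: [-4.3, 1.1, 7.3]
grip_width: 0.0545
```

Emit:
send_rows --commands '[[-0.7,[0,0,-0.005],[0,0,0]],[-0.7,[0,0,-0.005],[0,0,0]],[-0.7,[0,0,-0.005],[0,0,0]],[-0.7,[0,0,-0.005],[0,0,0]],[-0.7,[0,0,-0.2],[0,0,0]],[-0.7,[0,0,-0.5],[0,0,0]],[-0.7,[0,0,-0.8],[0,0,0]],[-0.7,[0,0,-1],[0,0,0]],[-0.7,[0,0,-1],[0,0,0]],[-0.7,[0,0,-1],[0,0,0]]]'

```text
time: 46.5
tcp_pos: [0.5968, -0.001, 0.1468]
orientation: [-179.9, 0.0, 178.3]
contact_force: [-0.8, 0.4, -0.3]
grip_width: 0.0724
```

```bash
python3 - <<'E'
from h import *
look('w25',150,90,260,200,2.9)
blobs('w25',(110,8,145),(135,60,255),200,.066,(100,60,420,310))
plan((.517,-.387,.25,179.7),(.517,-.387,.1,179.7))
E
```

```text
t 46.50 p [ 0.5968 -0.001   0.1468] rpy [-1.7993e+02  4.0000e-02  1.7832e+02] F [-0.8  0.4 -0.3] g 0.0724
px [138. 231.] area 2930.0 hull cen [ 0.596  -0.1119] circ [ 0.597  -0.1125  0.0284]
px [285. 226.] area 4045.5 hull cen [ 0.595  -0.0016] circ [ 0.5949 -0.0015  0.0276]
t 46.55 at [ 0.5954 -0.0008  0.1449] rpy [-179.96   -0.18  178.32]
-> (0.517, -0.387, 0.25, 179.7) 4 calls
  [0.168, -0.971, -0.261], [-0.0, -0.001, -0.008]  rows>=3
  [0.174, -0.97, -0.262], [-0.0, -0.001, -0.008]  rows>=3
  [0.18, -0.969, -0.262], [-0.0, -0.001, -0.008]  rows>=3
  [0.185, -0.968, -0.262], [-0.0, -0.001, -0.008]  rows>=3
-> (0.517, -0.387, 0.1, 179.7) 2 calls
  [0.0, -0.0, 0.75], [0.0, 0.0, 0.0]  rows>=2
  [0.0, -0.0, 0.75], [0.0, 0.0, 0.0]  rows>=2
```

View pics/w25c.png

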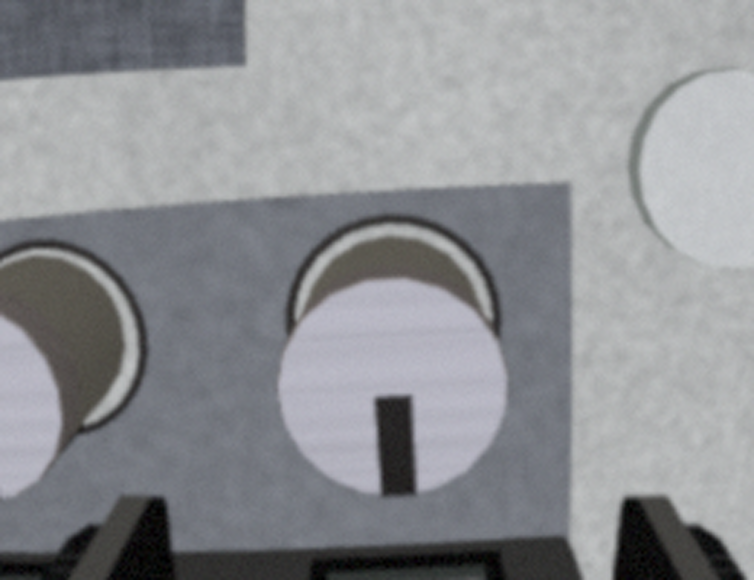

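Jar is centred on its ring again, bar facing the scanner. Back to the pedal.

Emit:
send_rows --commands '[[1,[0.05,-0.3,-0.4],[0,0,0]],[1,[0.17,-0.7,-0.5],[0,0,-0.008]],[1,[0.17,-0.97,-0.5],[0,0,-0.008]],[1,[0.17,-0.97,-0.5],[0,0,-0.008]]]'

```text
time: 46.88
tcp_pos: [0.5752, -0.1028, 0.1951]
orientation: [-179.8, -0.2, 178.4]
contact_force: [0.6, 0.5, -0.5]
grip_width: 0.0244
```

Emit:
send_rows --commands '[[1,[0.17,-0.97,-0.4],[0,0,-0.008]],[1,[0.17,-0.97,-0.4],[0,0,-0.008]],[1,[0.17,-0.97,-0.4],[0,0,-0.008]]]'

```text
time: 47.13
tcp_pos: [0.5555, -0.1964, 0.2343]
orientation: [-179.9, -0.3, 178.9]
contact_force: [1.2, -0.0, -0.1]
grip_width: 0.0001
```

Emit:
send_rows --commands '[[1,[0.18,-0.97,0],[0,0,-0.008]],[1,[0.18,-0.97,0],[0,0,-0.008]],[1,[0.18,-0.97,0],[0,0,-0.008]]]'

```text
time: 47.38
tcp_pos: [0.5349, -0.2946, 0.2331]
orientation: [-179.9, -0.4, 179.2]
contact_force: [-0.6, 0.2, 0.4]
grip_width: 0.0
```

Emit:
send_rows --commands '[[1,[0.18,-0.95,0],[0,0,-0.008]],[1,[0.18,-0.95,0],[0,0,-0.008]],[1,[0.18,-0.95,0.3],[0,0,-0.008]],[1,[0.18,-0.95,0.6],[0,0,-0.008]],[1,[0.18,-0.95,0.6],[0,0,-0.008]],[1,[0.18,-0.95,0.6],[0,0,-0.008]]]'

```text
time: 47.88
tcp_pos: [0.5158, -0.3828, 0.1709]
orientation: [179.6, -0.6, 179.7]
contact_force: [0.1, -0.7, 1.3]
grip_width: -0.0003
```

```bash
python3 - <<'E'
from h import *
plan((.515,-.386,.1,179.7))
E
```

```text
t 47.8833 at [ 0.5158 -0.3828  0.1709] rpy [179.61  -0.58 179.74]
-> (0.515, -0.386, 0.1, 179.7) 1 calls
  [0.0, -0.037, 0.709], [0.009, -0.013, 0.001]  rows>=2
```

Emit:
send_rows --commands '[[1,[0,-0.02,0.3],[0,0,0]],[1,[0,-0.02,0.6],[0,0,0]],[1,[0,-0.02,0.7],[0,0,0]],[1,[0,-0.02,0.7],[0,0,0]],[1,[0,-0.02,0.7],[0,0,0]]]'

```text
time: 48.3
tcp_pos: [0.5184, -0.3868, 0.1065]
orientation: [-180.0, -0.2, 179.8]
contact_force: [-0.8, -0.1, 0.5]
grip_width: -0.0003
```

```bash
python3 - <<'E'
from h import *
st(); f=snap('scene','sc3.png'); im=cv2.imread('pics/sc3.png'); cv2.imwrite('pics/sc3c.png',cv2.resize(im[130:310,90:400],None,fx=2.55,fy=2.55,interpolation=cv2.INTER_CUBIC))
plan((.515,-.386,.05,179.7))
E
```

```text
t 48.30 p [ 0.5184 -0.3868  0.1065] rpy [-1.7995e+02 -1.6000e-01  1.7982e+02] F [-0.8 -0.1  0.5] g -0.0003
t 48.35 at [ 0.5191 -0.3877  0.1078] rpy [-1.7984e+02 -5.0000e-02  1.7981e+02]
-> (0.515, -0.386, 0.05, 179.7) 1 calls
  [0.04, 0.018, 0.578], [-0.004, -0.001, 0.002]  rows>=2
```

View pics/sc3c.png

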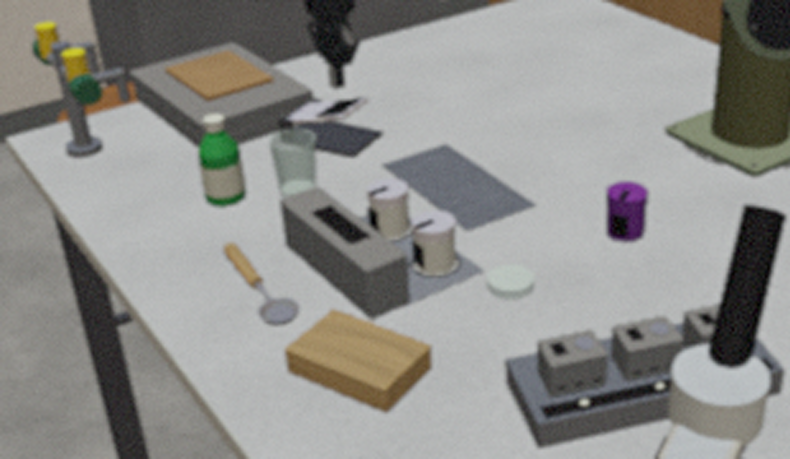

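Both jars stand on their rings. Press as before (total down about 0.59).

Emit:
send_rows --commands '[[1,[0.015,0.01,0.1],[0,0,0]],[1,[0.03,0.015,0.2],[0,0,0]],[1,[0.03,0.015,0.3],[0,0,0]],[1,[0.03,0.015,0.4],[0,0,0]],[1,[0.03,0.015,0.47],[0,0,0]],[1,[0.03,0.015,0.52],[0,0,0]],[1,[0.03,0.015,0.55],[0,0,0]],[1,[0.03,0.015,0.57],[0,0,0]],[1,[0.03,0.015,0.57],[0,0,0]]]'

```text
time: 49.1
tcp_pos: [0.5138, -0.3843, 0.0499]
orientation: [179.8, -0.3, 179.8]
contact_force: [-5.4, 7.6, 13.7]
grip_width: 0.0001
```

Emit:
send_rows --commands '[[1,[0,0,0.015],[0,0,0]],[1,[0,0,0.025],[0,0,0]],[1,[0,0,0.025],[0,0,0]]]'

```text
time: 49.35
tcp_pos: [0.5138, -0.3844, 0.0495]
orientation: [179.8, -0.4, 179.8]
contact_force: [-9.0, 8.8, 23.7]
grip_width: -0.0001
```

Emit:
send_rows --commands '[[1,[0,0,0],[0,0,0]],[1,[0,0,0],[0,0,0]],[1,[0,0,0],[0,0,0]],[1,[0,0,0],[0,0,0]],[1,[0,0,0],[0,0,0]],[1,[0,0,0],[0,0,0]],[1,[0,0,0],[0,0,0]],[1,[0,0,0],[0,0,0]],[1,[0,0,0],[0,0,0]],[1,[0,0,0],[0,0,0]]]'

```text
time: 50.18
tcp_pos: [0.5138, -0.3844, 0.0495]
orientation: [179.8, -0.3, 179.8]
contact_force: [-9.1, 9.1, 24.1]
grip_width: 0.0003
```

```bash
python3 - <<'E'
from h import *
st(); f=snap('scene','sc4.png'); im=cv2.imread('pics/sc4.png'); cv2.imwrite('pics/sc4c.png',cv2.resize(im[130:310,90:400],None,fx=2.55,fy=2.55,interpolation=cv2.INTER_CUBIC))
E
```

```text
t 50.18 p [ 0.5138 -0.3844  0.0495] rpy [179.84  -0.34 179.78] F [-9.1  9.1 24.1] g 0.0003
```

View pics/sc4c.png

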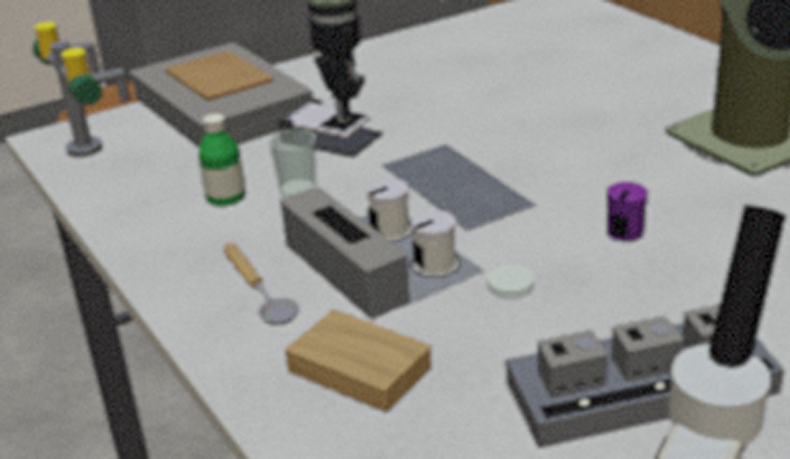

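Emit:
send_rows --commands '[[1,[0,0,-0.15],[0,0,0]],[1,[0,0,-0.4],[0,0,0]],[1,[0,0,-0.7],[0,0,0]],[-1,[0,0,-1],[0,0,0]],[-1,[0,0,-1],[0,0,0]],[-1,[0,0,-1],[0,0,0]]]'

```text
time: 50.73
tcp_pos: [0.5161, -0.3872, 0.1483]
orientation: [-179.7, 0.0, 179.7]
contact_force: [0.1, -0.2, -0.4]
grip_width: 0.0358
```

```bash
python3 - <<'E'
from h import *
look('w26',140,100,280,200,2.8)
plan((.5975,-.1121,.2,179.7))
E
```

```text
t 50.73 p [ 0.5161 -0.3872  0.1483] rpy [-1.7975e+02  4.0000e-02  1.7975e+02] F [ 0.1 -0.2 -0.4] g 0.0358
t 50.7833 at [ 0.5149 -0.386   0.146 ] rpy [-1.7994e+02 -1.5000e-01  1.7975e+02]
-> (0.5975, -0.1121, 0.2, 179.7) 3 calls
  [-0.271, 0.914, -0.182], [-0.0, -0.001, 0.0]  rows>=3
  [-0.271, 0.914, -0.181], [-0.0, -0.001, 0.0]  rows>=3
  [-0.271, 0.914, -0.181], [-0.0, -0.001, 0.0]  rows>=3
```

View pics/w26.png

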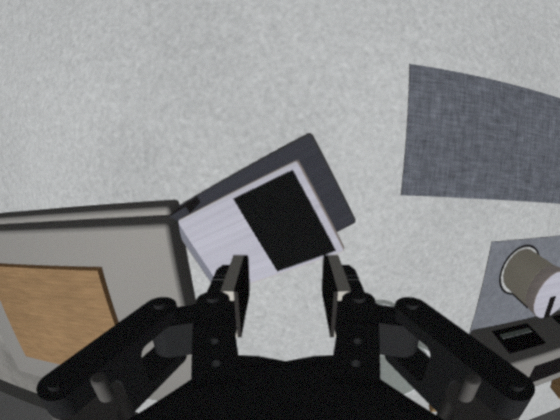

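Emit:
send_rows --commands '[[-1,[0,0.2,-0.4],[0,0,0]],[-1,[-0.2,0.6,-0.55],[0,0,0]],[-1,[-0.27,0.91,-0.55],[0,0,0]],[-1,[-0.27,0.91,-0.55],[0,0,0]]]'

```text
time: 51.12
tcp_pos: [0.5439, -0.2887, 0.2001]
orientation: [179.8, -0.2, -179.9]
contact_force: [-0.1, -0.3, -0.0]
grip_width: 0.0855
```

Emit:
send_rows --commands '[[-1,[-0.27,0.91,0],[0,0,0]],[-1,[-0.27,0.91,0],[0,0,0]],[-1,[-0.27,0.91,0],[0,0,0]]]'

```text
time: 51.37
tcp_pos: [0.5692, -0.1983, 0.1976]
orientation: [179.7, -0.4, 180.0]
contact_force: [0.7, -0.5, -0.4]
grip_width: 0.0856
```

Emit:
send_rows --commands '[[-1,[-0.27,0.91,0],[0,0,0]],[-1,[-0.27,0.91,0.2],[0,0,0]],[-1,[-0.27,0.91,0.4],[0,0,0]],[-1,[-0.27,0.91,0.4],[0,0,0]],[-1,[-0.27,0.91,0.4],[0,0,0]],[-1,[-0.27,0.91,0.4],[0,0,0]]]'

```text
time: 51.87
tcp_pos: [0.5964, -0.114, 0.1597]
orientation: [-180.0, -0.3, 179.7]
contact_force: [0.1, -0.4, 0.4]
grip_width: 0.0855
```

```bash
python3 - <<'E'
from h import *
look('w27',150,60,260,200,2.9)
blobs('w27',(110,8,145),(135,60,255),200,.066,(150,60,450,310))
plan((.5975,-.1121,.044,179.7))
E
```

```text
t 51.87 p [ 0.5964 -0.114   0.1597] rpy [-179.95   -0.3   179.74] F [ 0.1 -0.4  0.4] g 0.0855
px [288. 223.] area 3641.5 hull cen [ 0.5962 -0.1124] circ [ 0.5962 -0.1123  0.0276]
px [427. 221.] area 2435.0 hull cen [ 0.5954 -0.0048] circ [ 0.5953 -0.0016  0.0279]
t 51.9167 at [ 0.597  -0.1146  0.1608] rpy [-179.92   -0.18  179.68]
-> (0.5975, -0.1121, 0.044, 179.7) 2 calls
  [-0.004, 0.014, 0.584], [-0.001, -0.002, -0.0]  rows>=2
  [-0.003, 0.013, 0.584], [-0.001, -0.002, -0.0]  rows>=2
```

View pics/w27.png

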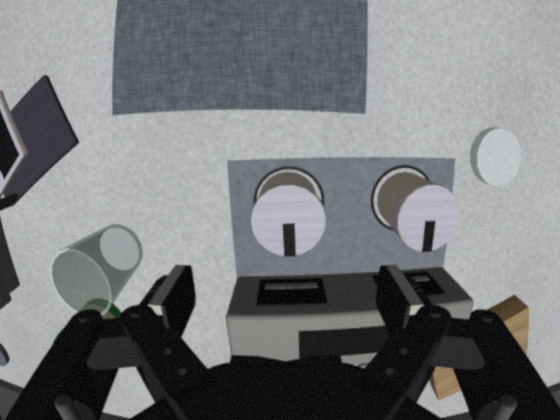

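Jars (288,220) and (428,218) still on their rings at (0.596,-0.112) and (0.595,-0.002). Pick the first.

Emit:
send_rows --commands '[[-1,[0,0.02,0.3],[0,0,0]],[-1,[0,0.02,0.6],[0,0,0]],[-1,[0,0.02,0.8],[0,0,0]],[-1,[0,0.02,0.8],[0,0,0]]]'

```text
time: 52.25
tcp_pos: [0.5933, -0.1119, 0.0767]
orientation: [179.9, -0.6, 179.6]
contact_force: [-0.3, 0.5, -1.2]
grip_width: 0.0853
```

Emit:
send_rows --commands '[[-1,[0,0,0.2],[0,0,0]],[-1,[0,0,0.36],[0,0,0]],[-1,[0,0,0.36],[0,0,0]],[1,[0,0,0.36],[0,0,0]],[1,[0,0,0.36],[0,0,0]],[1,[0,0,0.36],[0,0,0]],[1,[0,0,0.36],[0,0,0]],[1,[0,0,0.36],[0,0,0]],[1,[0,0,0.36],[0,0,0]],[1,[0,0,0.36],[0,0,0]]]'

```text
time: 53.08
tcp_pos: [0.5989, -0.1121, 0.0475]
orientation: [-179.9, 0.1, 179.8]
contact_force: [-0.7, -0.9, 6.6]
grip_width: 0.0542
```

```bash
python3 - <<'E'
from h import *
s=st(); p=s['tcp_pos']
plan((p[0],p[1],.13,179.7),(.4525,-.216,.13,179.7),(.4525,-.216,p[2],179.7))
E
```

```text
t 53.08 p [ 0.5989 -0.1121  0.0475] rpy [-1.7985e+02  1.1000e-01  1.7975e+02] F [-0.7 -0.9  6.6] g 0.0542
t 53.0833 at [ 0.5989 -0.1121  0.0475] rpy [-1.7985e+02  1.1000e-01  1.7975e+02]
-> (np.float64(0.5989008582530204), np.float64(-0.11213764691559704), 0.13, 179.7) 1 calls
  [-0.002, -0.002, -0.825], [-0.003, 0.002, 0.001]  rows>=2
-> (0.4525, -0.216, 0.13, 179.7) 2 calls
  [0.729, -0.523, -0.0], [0.0, 0.0, 0.0]  rows>=3
  [0.729, -0.523, -0.0], [0.0, 0.0, 0.0]  rows>=3
-> (0.4525, -0.216, np.float64(0.047545050217572646), 179.7) 1 calls
  [0.0, -0.0, 0.825], [0.0, 0.0, 0.0]  rows>=2
```

Emit:
send_rows --commands '[[1,[0,0,-0.3],[0,0,0]],[1,[0,0,-0.6],[0,0,0]],[1,[0,0,-0.8],[0,0,0]],[1,[0,0,-0.8],[0,0,0]]]'

```text
time: 53.42
tcp_pos: [0.6007, -0.1122, 0.1306]
orientation: [-179.8, 0.4, 179.8]
contact_force: [0.9, 0.8, -0.1]
grip_width: 0.0543
```

Emit:
send_rows --commands '[[1,[0.36,-0.26,0],[0,0,0]],[1,[0.73,-0.52,0],[0,0,0]],[1,[0.73,-0.52,0],[0,0,0]]]'

```text
time: 53.67
tcp_pos: [0.5174, -0.164, 0.1224]
orientation: [180.0, -0.7, 179.6]
contact_force: [-0.2, 1.0, -2.9]
grip_width: 0.0547
```

Emit:
send_rows --commands '[[1,[0.36,-0.26,0],[0,0,0]],[1,[0.6,-0.43,0],[0,0,0]],[1,[0.73,-0.52,0],[0,0,0]],[1,[0.73,-0.52,0],[0,0,0]],[1,[0.73,-0.52,0],[0,0,0]],[1,[0.73,-0.52,0],[0,0,0]]]'

```text
time: 54.17
tcp_pos: [0.4507, -0.2141, 0.1248]
orientation: [180.0, -0.2, 179.7]
contact_force: [0.6, -0.1, -1.6]
grip_width: 0.0546
```

```bash
python3 - <<'E'
from h import *
look('w28',150,60,260,200,2.9)
plan((.4525,-.216,.0475,179.7))
E
```

```text
t 54.17 p [ 0.4507 -0.2141  0.1248] rpy [179.99  -0.18 179.74] F [ 0.6 -0.1 -1.6] g 0.0546
t 54.2167 at [ 0.451  -0.2139  0.1249] rpy [-180.     -0.18  179.79]
-> (0.4525, -0.216, 0.0475, 179.7) 1 calls
  [-0.018, -0.02, 0.774], [-0.0, -0.004, 0.002]  rows>=2
```

View pics/w28.png

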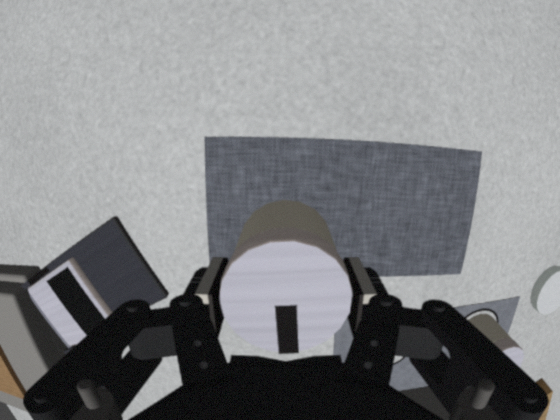

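Emit:
send_rows --commands '[[1,[-0.015,-0.015,0.3],[0,0,0]],[1,[-0.015,-0.015,0.55],[0,0,0]],[1,[-0.015,-0.015,0.7],[0,0,0]],[1,[-0.015,-0.015,0.76],[0,0,0]],[1,[-0.015,-0.015,0.79],[0,0,0]],[1,[-0.015,-0.015,0.79],[0,0,0]],[1,[-0.015,-0.015,0.79],[0,0,0]]]'

```text
time: 54.8
tcp_pos: [0.4523, -0.2151, 0.0476]
orientation: [180.0, -0.2, 179.9]
contact_force: [-3.8, 3.7, 7.7]
grip_width: 0.0544
```

Emit:
send_rows --commands '[[-1,[0,0,-0.01],[0,0,0]],[-1,[0,0,-0.01],[0,0,0]],[-1,[0,0,-0.01],[0,0,0]],[-1,[0,0,-0.01],[0,0,0]],[-1,[0,0,-0.2],[0,0,0]],[-1,[0,0,-0.5],[0,0,0]],[-1,[0,0,-0.8],[0,0,0]],[-1,[0,0,-1],[0,0,0]],[-1,[0,0,-1],[0,0,0]],[-1,[0,0,-1],[0,0,0]]]'

```text
time: 55.63
tcp_pos: [0.4532, -0.2167, 0.1477]
orientation: [-179.8, 0.0, 179.8]
contact_force: [0.3, 0.9, -0.3]
grip_width: 0.0854
```

```bash
python3 - <<'E'
from h import *
look('w29',150,60,260,200,2.9)
plan((.597,-.0015,.155,179.7))
E
```

```text
t 55.63 p [ 0.4532 -0.2167  0.1477] rpy [-179.84    0.    179.76] F [ 0.3  0.9 -0.3] g 0.0854
t 55.6833 at [ 0.452  -0.2159  0.1461] rpy [-1.7996e+02 -1.7000e-01  1.7976e+02]
-> (0.597, -0.0015, 0.155, 179.7) 3 calls
  [-0.48, 0.717, -0.032], [-0.0, -0.001, 0.0]  rows>=3
  [-0.48, 0.717, -0.031], [-0.0, -0.001, 0.0]  rows>=3
  [-0.48, 0.717, -0.03], [-0.0, -0.001, 0.0]  rows>=3
```

View pics/w29.png

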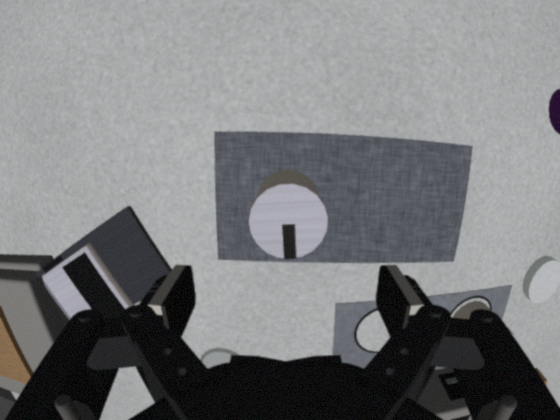

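The first jar stands on the mat (288,222). Fetch the second.

Emit:
send_rows --commands '[[-1,[-0.24,0.36,-0.05],[0,0,0]],[-1,[-0.48,0.72,-0.05],[0,0,0]],[-1,[-0.48,0.72,-0.05],[0,0,0]]]'

```text
time: 55.93
tcp_pos: [0.5017, -0.1394, 0.1494]
orientation: [179.8, -0.2, 180.0]
contact_force: [-0.7, -0.1, 0.0]
grip_width: 0.0853
```

Emit:
send_rows --commands '[[-1,[-0.48,0.72,-0.05],[0,0,0]],[-1,[-0.48,0.72,-0.05],[0,0,0]],[-1,[-0.48,0.72,-0.05],[0,0,0]]]'

```text
time: 56.18
tcp_pos: [0.5504, -0.0674, 0.1544]
orientation: [179.8, -0.2, -180.0]
contact_force: [-0.2, 0.5, -0.2]
grip_width: 0.0853
```

Emit:
send_rows --commands '[[-1,[-0.3,0.45,0],[0,0,0]],[-1,[-0.48,0.72,0],[0,0,0]],[-1,[-0.48,0.72,0],[0,0,0]],[-1,[-0.48,0.72,0],[0,0,0]],[-1,[-0.48,0.72,0],[0,0,0]],[-1,[-0.48,0.72,0],[0,0,0]]]'

```text
time: 56.68
tcp_pos: [0.5956, -0.0017, 0.1543]
orientation: [-180.0, -0.3, 179.7]
contact_force: [-0.2, -0.6, 0.2]
grip_width: 0.0854
```

```bash
python3 - <<'E'
from h import *
look('w30',150,60,260,200,2.9)
blobs('w30',(110,8,145),(135,60,255),200,.066,(150,60,450,310))
plan((.5965,-.0015,.046,179.7))
E
```

```text
t 56.68 p [ 0.5956 -0.0017  0.1543] rpy [-179.95   -0.35  179.7 ] F [-0.2 -0.6  0.2] g 0.0854
px [286. 225.] area 3763.0 hull cen [ 0.5949 -0.0016] circ [ 0.5951 -0.0015  0.0275]
t 56.7333 at [ 0.5958 -0.0019  0.1547] rpy [-179.96   -0.3   179.67]
-> (0.5965, -0.0015, 0.046, 179.7) 2 calls
  [-0.007, 0.002, 0.544], [-0.0, -0.003, -0.0]  rows>=2
  [-0.005, 0.002, 0.544], [-0.0, -0.003, -0.0]  rows>=2
```

View pics/w30.png

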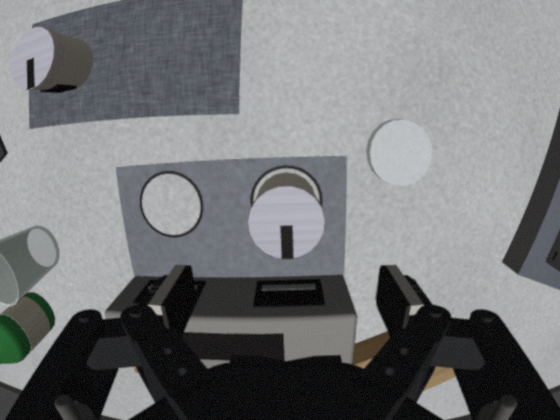

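Emit:
send_rows --commands '[[-1,[0,0,0.3],[0,0,0]],[-1,[0,0,0.6],[0,0,0]],[-1,[0,0,0.75],[0,0,0]],[-1,[0,0,0.75],[0,0,0]]]'

```text
time: 57.07
tcp_pos: [0.5922, -0.0016, 0.076]
orientation: [180.0, -0.7, 179.6]
contact_force: [-0.7, -0.9, -0.8]
grip_width: 0.0857
```

Emit:
send_rows --commands '[[-1,[0,0,0.2],[0,0,0]],[-1,[0,0,0.33],[0,0,0]],[-1,[0,0,0.33],[0,0,0]],[1,[0,0,0.33],[0,0,0]],[1,[0,0,0.33],[0,0,0]],[1,[0,0,0.33],[0,0,0]],[1,[0,0,0.33],[0,0,0]],[1,[0,0,0.33],[0,0,0]],[1,[0,0,0.33],[0,0,0]],[1,[0,0,0.33],[0,0,0]]]'

```text
time: 57.9
tcp_pos: [0.5983, -0.001, 0.0495]
orientation: [-179.9, 0.0, 179.8]
contact_force: [-0.9, -0.3, 5.9]
grip_width: 0.0542
```

```bash
python3 - <<'E'
from h import *
s=st(); p=s['tcp_pos']
plan((p[0],p[1],.13,179.7),(.4565,-.103,.13,179.7),(.4565,-.103,p[2],179.7))
E
```

```text
t 57.90 p [ 0.5983 -0.001   0.0495] rpy [-1.7992e+02  3.0000e-02  1.7976e+02] F [-0.9 -0.3  5.9] g 0.0542
t 57.9 at [ 0.5983 -0.001   0.0495] rpy [-1.7992e+02  3.0000e-02  1.7976e+02]
-> (np.float64(0.5982634019000717), np.float64(-0.00102036656476708), 0.13, 179.7) 1 calls
  [-0.0, -0.001, -0.805], [-0.002, 0.001, 0.001]  rows>=2
-> (0.4565, -0.103, 0.13, 179.7) 2 calls
  [0.706, -0.514, -0.0], [0.0, 0.0, 0.0]  rows>=3
  [0.706, -0.514, -0.0], [0.0, 0.0, 0.0]  rows>=3
-> (0.4565, -0.103, np.float64(0.04950646810669651), 179.7) 1 calls
  [0.0, -0.0, 0.805], [0.0, 0.0, 0.0]  rows>=2
```

Emit:
send_rows --commands '[[1,[0,0,-0.3],[0,0,0]],[1,[0,0,-0.6],[0,0,0]],[1,[0,0,-0.8],[0,0,0]],[1,[0,0,-0.8],[0,0,0]]]'

```text
time: 58.23
tcp_pos: [0.6004, -0.0009, 0.1328]
orientation: [-179.9, 0.4, 179.8]
contact_force: [1.7, -0.6, -0.2]
grip_width: 0.0547
```

Emit:
send_rows --commands '[[1,[0.36,-0.26,0],[0,0,0]],[1,[0.71,-0.51,0],[0,0,0]],[1,[0.71,-0.51,0],[0,0,0]]]'

```text
time: 58.48
tcp_pos: [0.517, -0.0523, 0.1235]
orientation: [180.0, -1.0, 179.7]
contact_force: [-0.2, 0.8, -3.7]
grip_width: 0.0541
```

Emit:
send_rows --commands '[[1,[0.36,-0.26,0],[0,0,0]],[1,[0.6,-0.43,0],[0,0,0]],[1,[0.7,-0.51,0],[0,0,0]],[1,[0.7,-0.51,0],[0,0,0]],[1,[0.7,-0.51,0],[0,0,0]],[1,[0.7,-0.51,0],[0,0,0]]]'

```text
time: 58.98
tcp_pos: [0.4561, -0.1017, 0.1278]
orientation: [-180.0, -0.2, 179.7]
contact_force: [-0.1, 0.3, -2.2]
grip_width: 0.0546
```

```bash
python3 - <<'E'
from h import *
look('w31',150,60,260,200,2.9)
plan((.4565,-.103,.0495,179.7))
E
```

```text
t 58.98 p [ 0.4561 -0.1017  0.1278] rpy [-1.8000e+02 -1.5000e-01  1.7975e+02] F [-0.1  0.3 -2.2] g 0.0546
t 59.0333 at [ 0.4564 -0.1016  0.128 ] rpy [-1.7998e+02 -1.4000e-01  1.7979e+02]
-> (0.4565, -0.103, 0.0495, 179.7) 1 calls
  [-0.003, -0.014, 0.785], [-0.0, -0.003, 0.002]  rows>=2
```

View pics/w31.png

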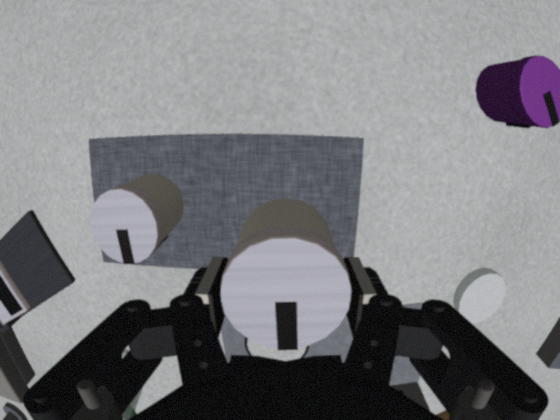

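Emit:
send_rows --commands '[[1,[0,-0.01,0.3],[0,0,0]],[1,[0,-0.01,0.55],[0,0,0]],[1,[0,-0.01,0.7],[0,0,0]],[1,[0,-0.01,0.77],[0,0,0]],[1,[0,-0.01,0.8],[0,0,0]],[1,[0,-0.01,0.8],[0,0,0]],[1,[0,-0.01,0.8],[0,0,0]]]'

```text
time: 59.62
tcp_pos: [0.4544, -0.1016, 0.0497]
orientation: [179.9, -0.4, 179.9]
contact_force: [-9.7, 3.4, 15.5]
grip_width: 0.0544
```

Emit:
send_rows --commands '[[1,[0,0,0.005],[0,0,0]],[1,[0,0,0.005],[0,0,0]]]'

```text
time: 59.78
tcp_pos: [0.4544, -0.1016, 0.0497]
orientation: [179.9, -0.4, 179.9]
contact_force: [-10.8, 4.6, 19.5]
grip_width: 0.0547
```

Emit:
send_rows --commands '[[1,[0,0,-0.03],[0,0,0]],[-1,[0,0,-0.03],[0,0,0]],[-1,[0,0,-0.03],[0,0,0]],[-1,[0,0,-0.03],[0,0,0]],[-1,[0,0,-0.03],[0,0,0]],[-1,[0,0,-0.2],[0,0,0]],[-1,[0,0,-0.5],[0,0,0]],[-1,[0,0,-0.8],[0,0,0]],[-1,[0,0,-1],[0,0,0]],[-1,[0,0,-1],[0,0,0]]]'

```text
time: 60.62
tcp_pos: [0.4593, -0.1046, 0.1526]
orientation: [-179.7, 0.4, 179.8]
contact_force: [1.2, -0.7, 0.3]
grip_width: 0.0852
```

Emit:
send_rows --commands '[[-1,[0,0.3,-0.5],[0,0,0]],[-1,[0,0.5,-0.9],[0,0,0]],[-1,[0,0.5,-1],[0,0,0]],[-1,[0,0.5,-1],[0,0,0]],[-1,[0,0.5,-1],[0,0,0]],[-1,[0,0.5,-1],[0,0,0]]]'

```text
time: 61.12
tcp_pos: [0.4554, -0.0528, 0.2463]
orientation: [-180.0, -0.3, 179.8]
contact_force: [-0.3, -0.3, -0.9]
grip_width: 0.0854
```

```bash
python3 - <<'E'
from h import *
look('w32',150,60,260,200,2.9); s=st()
blobs('w32',(110,8,145),(135,60,255),200,.066,(60,60,420,310))
snap('side','side5.png'); f=snap('scene','sc5.png')
im=cv2.imread('pics/sc5.png'); cv2.imwrite('pics/sc5c.png',cv2.resize(im[130:310,90:400],None,fx=2.55,fy=2.55,interpolation=cv2.INTER_CUBIC))
E
```

```text
t 61.12 p [ 0.4554 -0.0528  0.2463] rpy [-179.99   -0.29  179.76] F [-0.3 -0.3 -0.9] g 0.0854
t 61.17 p [ 0.455  -0.0529  0.2456] rpy [179.99  -0.38 179.74] F [-1.2  0.5 -0.2] g 0.0855
px [235. 195.] area 1835.5 hull cen [ 0.4542 -0.1031] circ [ 0.4543 -0.1031  0.0269]
px [133. 192.] area 1390.0 hull cen [ 0.4495 -0.2151] circ [ 0.4495 -0.2155  0.0275]
```

View pics/w32.png

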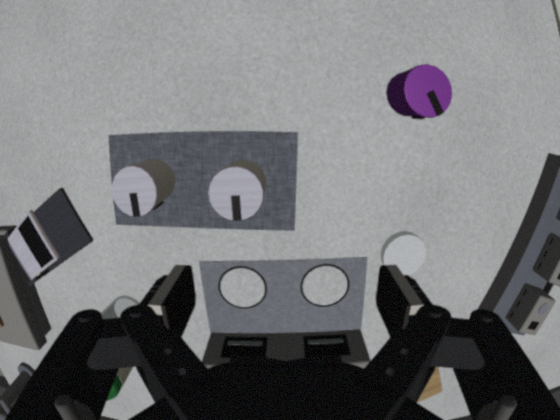

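View pics/sc5c.png

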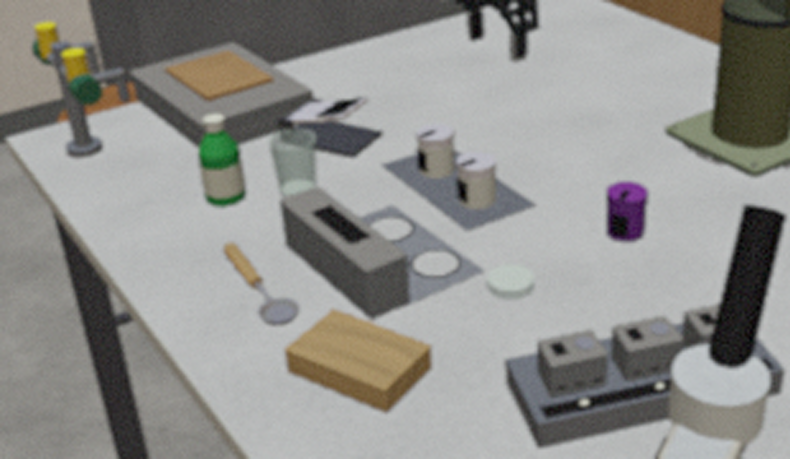

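View pics/side5.png

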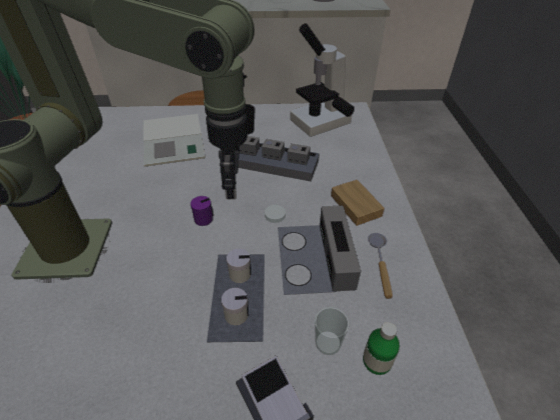

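```bash
python3 - <<'E'
from h import *
print(manip.hand_in()); st()
E
```

```text
the job is handed in; nothing more can be done
None
the job is handed in; nothing more can be done
```

The job is finished and handed in, at about 61 s of the 210 s. No verdict came back.

- **Modules:** All three were there and are plugged in. Each one stopped at the height expected for fully home, with 7 to 12 N of contact force, and the later pictures show them flush in the station.
- **Jars on the rings:** I measured each jar within about 3 mm of its ring centre, with the marked side within about 4° of the windows.
- **Pedal, first press:** Just before the press both jars were on their rings. A picture at the end of the hold showed the jar on ring 1 knocked about 4 cm off. I did not rely on that press.
- **Pedal, second press:** I put the jar back, checked both jars, and pressed again. The fingertips reached 38.5 mm, where the force rose from 14 N to 24 N with almost no further travel, which I take as the stop. I held it there for about 1 s, and pictures before and at the end of the hold showed both jars in place. The pedal angle itself was not readable.
- **End state:** The last pictures show both jars upright on the mat at (0.454, -0.103) and (0.450, -0.215) m. They also show the pedal up, the other items where they were, and the arm clear of everything.

Camera and arm positions disagreed by 1 to 3 mm throughout. That was within the tolerances, and no check at the end failed.

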